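# Tilt the sensor out of its foam cutout and lay it window up on the inspection stand

### The job

Take the sensor (the block with the round bush and four screws on its back; not the ribbed battery pack) out of its foam cutout by lifting its front edge first, as its far end is held under the strip. Set it down on its end or its side on the bench and let go to change your grip, then finish turning it over and lay it window up on the pedestal of the inspection stand, centred and lengthwise along it. Be gentle, never let it drop or topple, and leave the battery pack in its cutout and everything else where it stands.

Things in the scene. Friction and masses are not known exactly. Their poses are not given: they have to be found in the camera images.
- sensor: grey plastic block 90 x 50 x 24 mm (x, y, z), 0.12 kg, origin at its centre. It starts face down, +z up: the +z face is the back (22 mm round steel bush in the middle, four small screws), the -z face has the window (dark 34 mm disc) and must end on top. Its +x end starts under the tray's strip; its -x end is the front edge to lift. It stands safely on an end or a long side.
- sensor_far_end (a point): centre of the sensor's +x end face, 45 mm from its centre
- battery: battery pack: a grey block of the same size and pose as the sensor (origin at its centre), with three straight dark ribs across its upper face; it lies in the other cutout and stays there
- tray: fixed black foam tray, 130 x 196 mm, origin at the centre of its underside, x towards the end with the strip. Two like cutouts for sensor and battery (in either) at y = +43 and -43 mm. The block's centre starts 26 mm, its top 38 mm above the bench. Foam walls to z = 38 mm only for x > 0 beside the blocks; far wall x = 48.5 to 62 mm; front wall x = -62 to -48.5 mm, 54 mm wide, to z = 30 mm.
- cutout_a (a point): middle of the floor of the cutout at tray y = +43 mm, 14 mm above the bench; the cutout is 97 mm long (tray x) and 54 mm wide, so a block has 7 mm play lengthwise and 4 mm across
- cutout_b (a point): the same for the cutout at tray y = -43 mm
- strip_edge (a point): middle of the lower front edge of the fixed strip at tray x = 36.5 mm, z = 43 mm; the strip (7 mm thick) runs along tray y over both far ends, 12 mm over each cutout. No block can be lifted straight up: raise its -x end about its far bottom edge, let it shift forward as it tilts, and from about 25 degrees draw it out forward and up
- finger_bay (a point): middle of the floor (3 mm above the bench) of the bay for fingers between the two cutouts, 32 mm wide; for tray x < 0 there is no foam at the sides of either block, and the bays are open to the front and the outer sides
- stand: fixed inspection stand, origin on the bench under the centre of its pedestal. Base plate 90 mm wide, 5 mm thick, from x = -60 to +110 mm; aluminium pedestal 76 (x) x 42 (y) mm, flat top at z = 25 mm; post at +x. The sensor's length goes along the stand's x, either way round; its centre ends 37 mm above the bench
- post (a point): top of the stand's post with its head, 26 x 30 mm at its widest, 140 mm above the bench, 92 mm from the pedestal's centre along the stand's +x
- dropper: amber dropper bottle, 32 mm across, 96 mm high, origin at the centre of its underside; bystander
- vial: small capped vial, 25 mm across, 53 mm high, origin at the centre of its underside; bystander
- beaker: small clear beaker, 46 mm across, 58 mm high, origin at the centre of its underside; bystander
- bung: red rubber bung, 31 mm across, 26 mm high, origin at the centre of its underside; bystander. It and the tape roll stand on the fixed blue bench sheet, whose top is 1.5 mm above the bench (world x = 0.36 to 0.55, y = -0.06 to 0.39)
- tape: roll of tape lying flat, 66 mm across, 19 mm high, origin at the centre of its underside; bystander
- timer: white timer, 62 x 62 x 19 mm, origin at the centre of its underside; bystander
- marker: marker pen lying along its y, 13 x 135 x 14 mm, origin at the centre of its underside; bystander
- tweezers: steel tweezers lying along their y, 16 x 132 x 9 mm, origin at the centre of their underside; bystander
Not all that is in view belongs to the job. There is more than one size of the tray; the one meant has the size given above.

How it is judged:
By the outcome, as a careful person would: the job done as asked, in the order asked, and still so for the second after the job is handed in, with the robot touching nothing.
It also fails if it takes over 64 s, if anything falls off the work surface, if the arm or the gripper's body presses on something with over 40 N, if the wrist force passes 120 N, or if a joint passes its speed limit or range.

### The arm

A 6-joint arm with a two-finger parallel gripper is mounted at the origin on a cart in front of the work surface, level with it; the furniture and walls round the work are solid. World frame = base frame: x ahead of the robot, y to its left, z up, the work surface at z = 0. Lengths are in m, angles in degrees, forces in N, time in s.
With the tool pointing down it reaches from about 0.35 to 0.925 m from the base axis. Payload 6.4 kg.
Tool frame: the origin (TCP) lies on the centre line of the jaws, within the pads' length; the fingertips stand 19 mm ahead of it and the grasp point (between the pads) is the TCP; z points along the fingers, y is the direction in which the jaws open and shut (so a half turn about z gives the same grasp; the last joint's range is limited). The gripper opens to 94 mm and grips with 3 to 60 N. Pads are 16 mm wide; open, the fingers measure 119 mm over their backs; the gripper's body (75 mm by 177 mm) begins 78 mm behind the grasp point.
Start: joints at [-78.214, 14.043, 89.255, -0, 76.702, -9.975], TCP at [0.241, -0.604, 0.224] pointing down, gripper open.
Joint ranges: [-179.41, 179.41], [-58.25, 129.5], [7.25, 145.43], [-54.29, 234.29], [11.92, 165.04], [-157.13, 157.13]. Speed limits (degrees/s): [147.25, 147.25, 180, 180, 180, 180].

### API

Orientations are given as [roll, pitch, yaw] about the fixed x, y, z axes, in that order (R = Rz(yaw) Ry(pitch) Rx(roll)).
In Python, from station import get_state, cams, workorder gives the robot as it stands. The module is installed in compiled form; this text tells all that it offers.
- The arm moves only by the tool move_arm, never from a script. Its argument "deltas" is a list of rows, each an object of numbers: "dx", "dy", "dz": the shift along the tool's x, y, z in mm; "wx", "wy", "wz": the turn, a rotation vector about the tool's x, y, z in rad; "gripper": the finger opening in mm, from 0 to 94. In form: [{"dx": .., "dy": .., "dz": .., "wx": .., "wy": .., "wz": .., "gripper": ..}, ...]. A call has exactly 5 rows; each row shifts and turns the commanded pose from where the row before left it, along the tool's axes as they then stand; what a row does not reach is not made up. A row lasts 1/8 s, in which the tool goes at most 62.5 mm and 10.7 degrees, less where a joint would pass 70% of its speed; a pose out of reach is approached as far as the arm can. A call is refused whole if a number of a shift passes 62.5 or a number of a turn 0.188, either way. A call with a gripper value outside its range is refused whole. The fingers move at their own pace and stop on an object; the grip force is fixed at half the most. Time passes only in rows, so rows that do not move let the fingers close, or fill a call up. It gives the time, the measured TCP pose, the force and the opening at its end, in the units of the state.
- get_state(): the state, without advancing time (a new reading comes with each control period).
- cams.grab_frame(name): name is "side" or "top" or "wrist"; returns the picture (480x640x3 uint8, blue, green, red); there is no depth.
- cams.camera_params(name): a dict with "fov_y" (degrees; the focal length in pixels is half the picture's height over the tangent of half this angle, whatever the lens; pixels are square), "cx", "cy" (the principal point, pixels), "T" (4x4, takes a point from camera to world coordinates); the wrist camera has in their place "T_tool_cam" (4x4, takes a point from camera to tool coordinates, whose origin is the TCP and whose axes are the flange's). Camera axes: x right, y down, z forward; pixel columns grow to the right and rows downward; lengths in m; the calibration is good to about 2 mm. A picture is of the moment at which its call begins: read the wrist's pose just before it. camera_params takes no time and is no camera call.
- workorder.job_done(): hands the job in, once; it reports no verdict.
The state is a dict: "t": time; "joint_pos": joint angles; "qd": joint speeds; "joint_efforts": joint torques, N m; "tool_pos": TCP position; "eef_rot": TCP orientation; "force": force on the tool from outside, world axes, zero at the start; "ft_torque": the same for the moment, N m; "finger_gap": finger opening in m.
Only numpy, scipy, OpenCV 4.12 (cv2) and the standard library are available. Lean on these libraries where they do the work, as an engineer would, in place of code of your own. Each camera call takes 0.05 s, during which the arm holds its last target.

## Working session

There is one attempt and no reset: what is moved stays moved. The work goes in short steps, Python scripts to look and compute and a tool call to move; the robot and the scene stay as the last step left them, time stands still between calls to the robot, and variables do not carry over. Pictures are saved under pics/ and viewed, and the job is handed in when it is done.

Besides the shell and the picture viewer there is one more tool, called after ">>>" as name(argument=value, ...), one argument or row to a line, values as JSON. move_arm: Moves the arm, as the interface text tells. Its arguments: {"type":"object","properties":{"deltas":{"type":"array","items":{"type":"object","properties":{"dx":{"type":"number"},"dy":{"type":"number"},"dz":{"type":"number"},"wx":{"type":"number"},"wy":{"type":"number"},"wz":{"type":"number"},"gripper":{"type":"number"}}}}},"required":["deltas"]}

```bash
mkdir -p pics; ls
python3 - <<'E'
from station import get_state, cams
import cv2
s=get_state(); print(s['t'],s['tool_pos'],s['eef_rot'],s['finger_gap'])
for n in ['side','top']:
    im=cams.grab_frame(n); cv2.imwrite(f'pics/{n}0.png',im)
    print(n,{k:(v if not hasattr(v,'shape') else v.round(4).tolist()) for k,v in cams.camera_params(n).items()})
print(cams.camera_params('wrist'))
E
```

```text
pics
0.0 [ 0.2408457  -0.60313816  0.2233828 ] [-1.79896110e+02 -1.65720333e-02  2.17607737e+01] 0.09418327359295907
side {'fov_y': 50.74037450557895, 'cx': 322.96496538385395, 'cy': 246.83623407466592, 'T': [[-0.8798, -0.2398, 0.4104, -0.0314], [-0.4753, 0.4564, -0.7522, 0.9994], [-0.0069, -0.8568, -0.5156, 0.7928], [0.0, 0.0, 0.0, 1.0]]}
top {'fov_y': 43.4039900571546, 'cx': 316.16759333597054, 'cy': 236.1087527881834, 'T': [[-0.0147, -0.9893, 0.1455, 0.2854], [-0.9999, 0.0153, 0.003, -0.0211], [-0.0052, -0.1454, -0.9894, 1.6509], [0.0, 0.0, 0.0, 1.0]]}
{'fov_y': 66.89964038042713, 'cx': 316.04270144666634, 'cy': 237.76641531357993, 'T_tool_cam': array([[-6.16289014e-04, -9.65216710e-01, -2.61450423e-01,
         7.62484054e-02],
       [ 9.99999794e-01, -5.48051462e-04, -3.33908268e-04,
        -3.41480413e-04],
       [ 1.79005553e-04, -2.61450575e-01,  9.65216849e-01,
        -1.60239141e-01],
       [ 0.00000000e+00,  0.00000000e+00,  0.00000000e+00,
         1.00000000e+00]])}
```

View pics/top0.png

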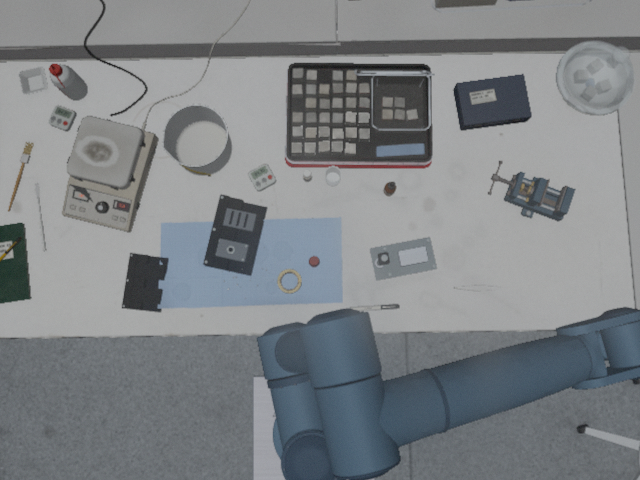

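View pics/side0.png

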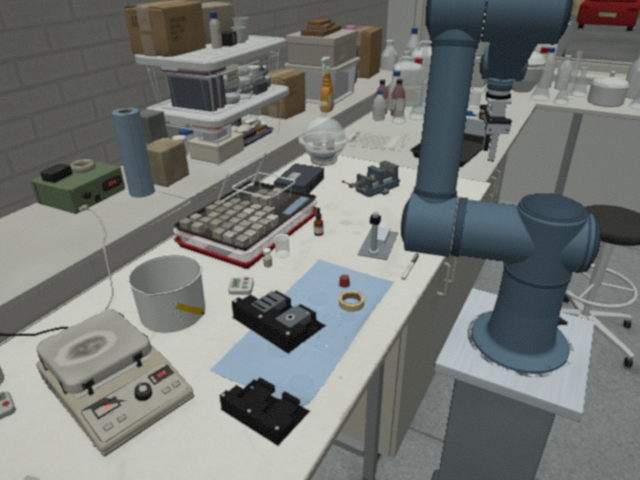

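Run:
```python
import cv2
im=cv2.imread('pics/top0.png')
a=cv2.resize(im[185:285,195:275],None,fx=6,fy=6,interpolation=cv2.INTER_CUBIC)
b=cv2.resize(im[225:325,360:450],None,fx=6,fy=6,interpolation=cv2.INTER_CUBIC)
cv2.imwrite('pics/t_tray.png',a);cv2.imwrite('pics/t_stand.png',b)
im=cv2.imread('pics/side0.png')
cv2.imwrite('pics/s_tray.png',cv2.resize(im[255:365,215:345],None,fx=6,fy=5.4,interpolation=cv2.INTER_CUBIC))
```

```text
(no output)
```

View pics/t_tray.png

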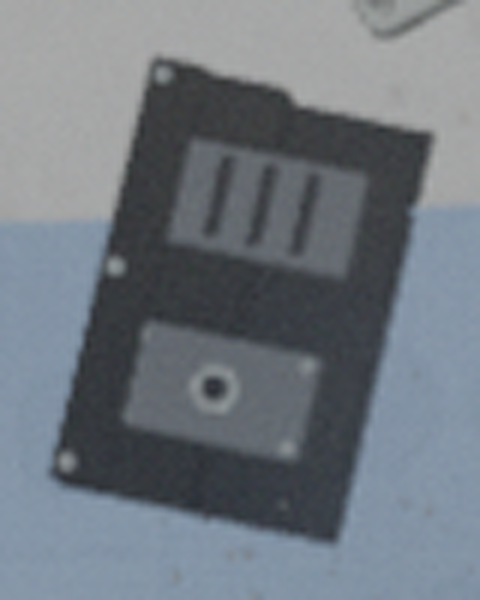

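View pics/t_stand.png

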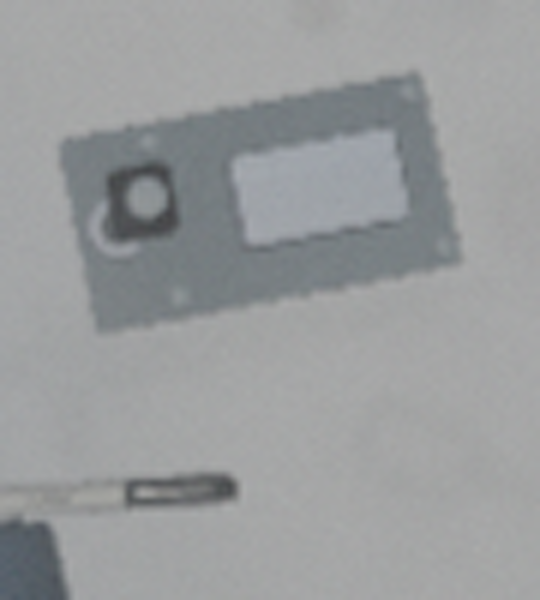

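View pics/s_tray.png

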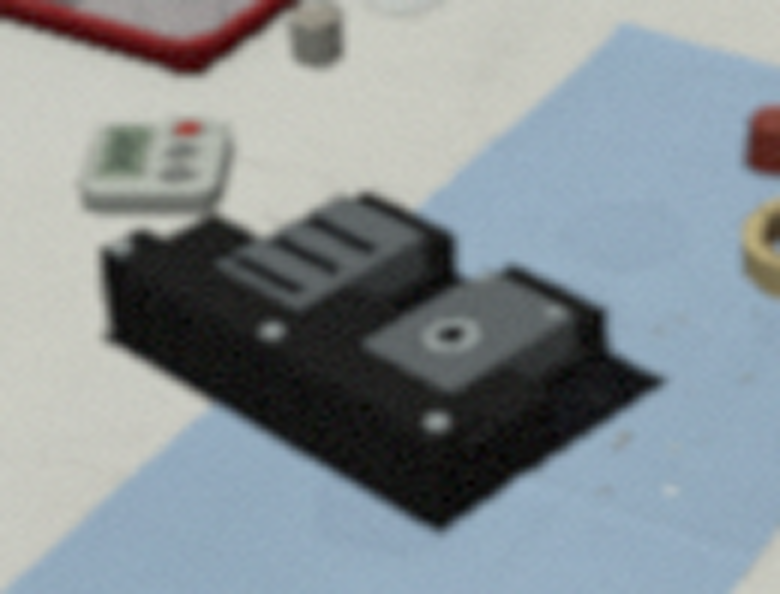

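```bash
cat > h.py <<'E'
import numpy as np, cv2
from station import get_state, cams
from scipy.spatial.transform import Rotation as R
def Ttool(s=None):
    s=s or get_state(); T=np.eye(4); T[:3,3]=s['tool_pos']; T[:3,:3]=R.from_euler('xyz',s['eef_rot'],degrees=True).as_matrix(); return T
def cam(n,s=None):
    p=cams.camera_params(n); f=240/np.tan(np.radians(p['fov_y']/2))
    T=p['T'] if n!='wrist' else Ttool(s)@p['T_tool_cam']
    return f,p['cx'],p['cy'],np.asarray(T)
def plane(c,uv,z):
    f,cx,cy,T=c; uv=np.atleast_2d(uv).astype(float)
    d=np.c_[(uv[:,0]-cx)/f,(uv[:,1]-cy)/f,np.ones(len(uv))]@T[:3,:3].T
    o=T[:3,3]; k=(z-o[2])/d[:,2]; return o+d*k[:,None]
def proj(c,P):
    f,cx,cy,T=c; q=(np.atleast_2d(P)-T[:3,3])@T[:3,:3]; return np.c_[q[:,0]/q[:,2]*f+cx,q[:,1]/q[:,2]*f+cy]
E
python3 - <<'E'
from h import *
c=cam('top')
P=lambda uv,z:plane(c,uv,z)[:,:2].round(4).tolist()
cr=lambda u,v:(u/6+195,v/6+185)
print('bolts',P([cr(162,74),cr(115,266),cr(66,460)],.05))
print('sensor centre bush',P([cr(213,388)],.038),'battery',P([cr(267,208)],.038))
print('sens corners',P([cr(146,320),cr(320,370),cr(298,462),cr(122,420)],.038))
cs=lambda u,v:(u/6+360,v/6+225)
print('ped corners',P([cs(234,152),cs(392,128),cs(410,218),cs(248,247)],.025))
print('base corners',P([cs(60,142),cs(415,72),cs(462,262),cs(98,332)],.005))
print('head',P([cs(148,198)],.14))
for n,uv,z in [('tape',(290,281),.02),('bung',(314,261),.0275),('timer',(262,177),.019),('vial',(307,176),.053),('beaker',(333,176),.058),('dropper',(390,188),.096),('marker',(399,307),.014),('small tray',(146,282),.03)]: print(n,P([uv],z))
s=get_state();print(s['tool_pos'])
E
```

```text
bolts [[0.631, 0.2375], [0.5435, 0.2579], [0.4564, 0.2788]]
sensor centre bush [[0.4892, 0.2153]] battery [[0.5709, 0.1913]]
sens corners [[0.5206, 0.2457], [0.4966, 0.1672], [0.4552, 0.177], [0.4754, 0.2561]]
ped corners [[0.482, -0.2404], [0.4918, -0.3122], [0.4508, -0.3186], [0.4388, -0.2452]]
base corners [[0.4902, -0.1636], [0.5201, -0.3274], [0.4323, -0.3451], [0.403, -0.1784]]
head [[0.4492, -0.1881]]
tape [[0.4036, 0.0564]]
bung [[0.4562, -0.0093]]
timer [[0.6936, 0.1318]]
vial [[0.6859, 0.0062]]
beaker [[0.6835, -0.0643]]
dropper [[0.6392, -0.2128]]
marker [[0.3295, -0.2365]]
small tray [[0.406, 0.4435]]
[ 0.24087591 -0.60318035  0.22347371]
```

```bash
cat >> h.py <<'E'
import json
from scipy.spatial.transform import Slerp
def pose(p,yaw,tilt,tool180=False):
    """frame yaw (deg); tilt + = body leans to frame +x; tool y=-frame y"""
    M=R.from_euler('z',yaw,degrees=True)*R.from_euler('y',tilt,degrees=True)*R.from_euler('x',180,degrees=True)
    if tool180: M=M*R.from_euler('z',180,degrees=True)
    T=np.eye(4);T[:3,:3]=M.as_matrix();T[:3,3]=p;return T
def rows(Ts,ns,T0=None,g=None):
    """straight/slerp segments; prints rows, closed-loop on rounding"""
    T=Ttool() if T0 is None else T0.copy(); out=[]
    for i,(G,n) in enumerate(zip(Ts,ns)):
        S=T.copy()
        sl=Slerp([0,1],R.from_matrix([S[:3,:3],G[:3,:3]]))
        for k in range(1,n+1):
            a=k/n
            W=np.eye(4);W[:3,:3]=sl(a).as_matrix();W[:3,3]=S[:3,3]*(1-a)+G[:3,3]*a
            D=np.linalg.inv(T)@W
            d=(D[:3,3]*1000).round(1); w=R.from_matrix(D[:3,:3]).as_rotvec().round(4)
            E=np.eye(4);E[:3,3]=d/1000;E[:3,:3]=R.from_rotvec(w).as_matrix();T=T@E
            r=dict(dx=d[0],dy=d[1],dz=d[2],wx=w[0],wy=w[1],wz=w[2])
            r={k:float(v) for k,v in r.items() if abs(v)>1e-9}
            if g is not None: r['gripper']=g
            out.append(r)
    for i in range(0,len(out),5): print(json.dumps(out[i:i+5]))
    return T
def log():
    s=get_state(); open('log.jsonl','a').write(json.dumps({k:np.asarray(v).tolist() for k,v in s.items()})+'\n')
    print('t',round(s['t'],2),'p',np.round(s['tool_pos'],4),'rpy',np.round(s['eef_rot'],2),'q',np.round(s['joint_pos'],1),'F',np.round(s['force'],1),'gap',round(s['finger_gap']*1000,1))
    return s
E
python3 - <<'E'
from h import *
log()
rows([pose([.45,-.30,.23],60,0),],[10])
E
```

```text
t 0.1 p [ 0.2409 -0.6032  0.2235] rpy [-1.799e+02 -2.000e-02  2.176e+01] q [-78.2  14.1  89.3  -0.   76.7 -10. ] F [ 0.1 -0.4 -0. ] gap 93.8
[{"dx": 30.7, "dy": -20.4, "dz": -0.6, "wx": -0.0002, "wy": -0.0001, "wz": -0.0667}, {"dx": 31.9, "dy": -18.3, "dz": -0.6, "wx": -0.0001, "wy": -0.0001, "wz": -0.0668}, {"dx": 33.1, "dy": -16.2, "dz": -0.6, "wx": -0.0002, "wz": -0.0667}, {"dx": 34.1, "dy": -13.9, "dz": -0.7, "wx": -0.0001, "wy": -0.0001, "wz": -0.0668}, {"dx": 35.0, "dy": -11.6, "dz": -0.6, "wx": -0.0002, "wy": -0.0001, "wz": -0.0667}]
[{"dx": 35.6, "dy": -9.2, "dz": -0.6, "wx": -0.0001, "wy": -0.0001, "wz": -0.0667}, {"dx": 36.2, "dy": -6.8, "dz": -0.7, "wx": -0.0002, "wy": -0.0001, "wz": -0.0668}, {"dx": 36.6, "dy": -4.4, "dz": -0.6, "wx": -0.0001, "wy": -0.0001, "wz": -0.0667}, {"dx": 36.8, "dy": -2.0, "dz": -0.7, "wx": -0.0002, "wz": -0.0668}, {"dx": 36.8, "dy": 0.5, "dz": -0.6, "wx": -0.0001, "wy": -0.0001, "wz": -0.0667}]
```

>>> move_arm(
  deltas=[
    {"dx": 31, "dy": -20, "wz": -0.067},
    {"dx": 32, "dy": -18, "wz": -0.067},
    {"dx": 33, "dy": -16, "wz": -0.067},
    {"dx": 34, "dy": -14, "wz": -0.067},
    {"dx": 35, "dy": -12, "wz": -0.067},
  ],
)

```text
invalid input
```

>>> move_arm(
  deltas=[
    {"dx": 36, "dy": -9, "wz": -0.067},
    {"dx": 36, "dy": -7, "wz": -0.067},
    {"dx": 37, "dy": -4, "wz": -0.067},
    {"dx": 37, "dy": -2, "wz": -0.067},
    {"dx": 37, "dy": 0, "wz": -0.067},
  ],
)

```text
invalid input
```

Run:
```python
from h import *
s=log()
im=cams.grab_frame('wrist'); cv2.imwrite('pics/w1.png',im); json.dump(Ttool(s).tolist(),open('w1.json','w'))
rows([pose([.51,.20,.2],76,0),],[15])
```

```text
t 0.1 p [ 0.2409 -0.6032  0.2235] rpy [-1.799e+02 -2.000e-02  2.176e+01] q [-78.2  14.1  89.3  -0.   76.7 -10. ] F [ 0.1 -0.4 -0. ] gap 93.8
[{"dx": 36.5, "dy": -43.1, "dz": 1.6, "wx": -0.0001, "wy": -0.0001, "wz": -0.0631}, {"dx": 39.2, "dy": -40.7, "dz": 1.7, "wx": -0.0001, "wz": -0.0631}, {"dx": 41.6, "dy": -38.1, "dz": 1.6, "wy": -0.0001, "wz": -0.0631}, {"dx": 44.0, "dy": -35.5, "dz": 1.6, "wx": -0.0001, "wz": -0.0631}, {"dx": 46.1, "dy": -32.5, "dz": 1.7, "wx": -0.0001, "wy": -0.0001, "wz": -0.0631}]
[{"dx": 48.1, "dy": -29.7, "dz": 1.6, "wx": -0.0001, "wy": -0.0001, "wz": -0.0632}, {"dx": 49.8, "dy": -26.5, "dz": 1.6, "wx": -0.0001, "wz": -0.0631}, {"dx": 51.5, "dy": -23.3, "dz": 1.6, "wx": -0.0001, "wy": -0.0001, "wz": -0.0631}, {"dx": 52.8, "dy": -20.1, "dz": 1.6, "wz": -0.0631}, {"dx": 53.9, "dy": -16.6, "dz": 1.6, "wx": -0.0001, "wy": -0.0001, "wz": -0.0631}]
[{"dx": 54.9, "dy": -13.3, "dz": 1.6, "wx": -0.0001, "wy": -0.0001, "wz": -0.0631}, {"dx": 55.7, "dy": -9.7, "dz": 1.6, "wx": -0.0001, "wz": -0.0631}, {"dx": 56.1, "dy": -6.3, "dz": 1.6, "wx": -0.0001, "wy": -0.0001, "wz": -0.0631}, {"dx": 56.4, "dy": -2.6, "dz": 1.6, "wz": -0.0631}, {"dx": 56.5, "dy": 0.9, "dz": 1.5, "wx": -0.0001, "wy": -0.0001, "wz": -0.0631}]
```

View pics/w1.png

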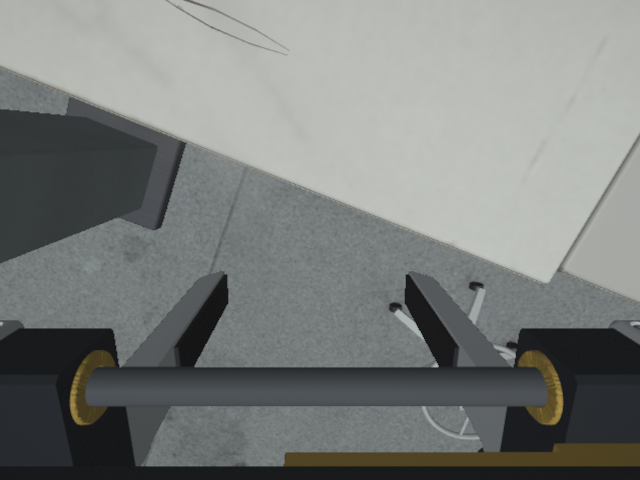

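Run:
```python
s=open('h.py').read()
s=s.replace("            r={k:float(v) for k,v in r.items() if abs(v)>1e-9}\n            if g is not None: r['gripper']=g\n","            r={k:float(v)+0.0 for k,v in r.items()}\n            r['gripper']=94 if g is None else g\n")
open('h.py','w').write(s)
```

>>> move_arm(
  deltas=[
    {"dx": 31, "dy": -20, "dz": 0, "wx": 0, "wy": 0, "wz": -0.067, "gripper": 94},
    {"dx": 32, "dy": -18, "dz": 0, "wx": 0, "wy": 0, "wz": -0.067, "gripper": 94},
    {"dx": 33, "dy": -16, "dz": 0, "wx": 0, "wy": 0, "wz": -0.067, "gripper": 94},
    {"dx": 34, "dy": -14, "dz": 0, "wx": 0, "wy": 0, "wz": -0.067, "gripper": 94},
    {"dx": 35, "dy": -12, "dz": 0, "wx": 0, "wy": 0, "wz": -0.067, "gripper": 94},
  ],
)

```text
t: 0.78
tool_pos: [0.3462, -0.4511, 0.2241]
eef_rot: [-180.0, -0.0, 41.1]
force: [0.2, -1.1, -0.3]
finger_gap: 0.0938
```

Run:
```python
from h import *
s=log()
rows([pose([.43,-.35,.224],65,0)],[5])
```

```text
t 0.78 p [ 0.3462 -0.4511  0.2241] rpy [-1.7997e+02 -1.0000e-02  4.1070e+01] q [-63.9   3.3 101.4   0.   75.4 -15. ] F [ 0.2 -1.1 -0.3] gap 93.8
[{"dx": 25.9, "dy": -4.2, "dz": 0.0, "wx": -0.0001, "wy": -0.0001, "wz": -0.0835, "gripper": 94}, {"dx": 26.2, "dy": -2.1, "dz": 0.1, "wx": -0.0001, "wy": 0.0, "wz": -0.0835, "gripper": 94}, {"dx": 26.3, "dy": 0.1, "dz": 0.0, "wx": -0.0001, "wy": -0.0001, "wz": -0.0836, "gripper": 94}, {"dx": 26.1, "dy": 2.4, "dz": 0.0, "wx": -0.0001, "wy": -0.0001, "wz": -0.0835, "gripper": 94}, {"dx": 25.9, "dy": 4.5, "dz": 0.0, "wx": -0.0001, "wy": 0.0, "wz": -0.0835, "gripper": 94}]
```

>>> move_arm(
  deltas=[
    {"dx": 26, "dy": -4, "dz": 0, "wx": 0, "wy": 0, "wz": -0.083, "gripper": 94},
    {"dx": 26, "dy": -2, "dz": 0, "wx": 0, "wy": 0, "wz": -0.083, "gripper": 94},
    {"dx": 26, "dy": 0, "dz": 0, "wx": 0, "wy": 0, "wz": -0.083, "gripper": 94},
    {"dx": 26, "dy": 2, "dz": 0, "wx": 0, "wy": 0, "wz": -0.083, "gripper": 94},
    {"dx": 26, "dy": 4, "dz": 0, "wx": 0, "wy": 0, "wz": -0.083, "gripper": 94},
  ],
)

```text
t: 1.4
tool_pos: [0.4293, -0.3506, 0.2242]
eef_rot: [-180.0, -0.0, 64.9]
force: [-0.8, -0.0, 0.3]
finger_gap: 0.0942
```

Run:
```python
from h import *
s=log()
im=cams.grab_frame('wrist'); cv2.imwrite('pics/w2.png',im); json.dump(Ttool(s).tolist(),open('w2.json','w'))
c=cam('wrist',s); print(s['qd'])
print(proj(c,[[.466,-.279,.025]]))
```

```text
t 1.4 p [ 0.4293 -0.3506  0.2242] rpy [-1.7997e+02 -1.0000e-02  6.4890e+01] q [-51.    1.3 103.4   0.   75.4 -25.8] F [-0.8 -0.   0.3] gap 94.2
[ 2.15114942e+01 -7.63378678e-01  9.01978584e-01 -2.69134617e-02
 -3.71028231e-03 -1.63943924e+01]
[[319.17166233 135.06098603]]
```

View pics/w2.png

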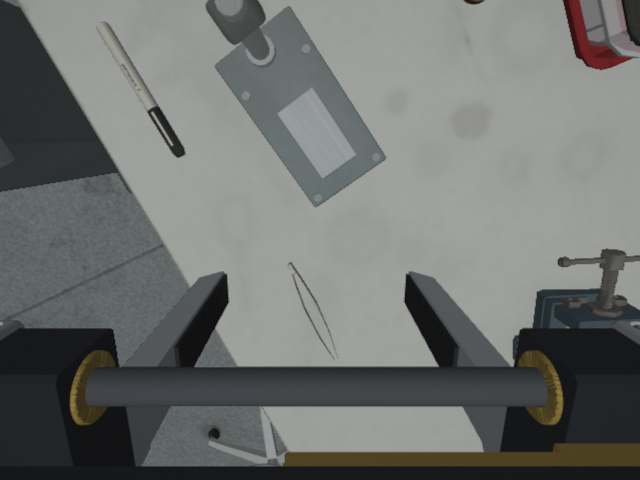

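Run:
```python
from h import *
p=cams.camera_params('wrist');f=240/np.tan(np.radians(p['fov_y']/2))
c=(f,p['cx'],p['cy'],np.array(json.load(open('w2.json')))@p['T_tool_cam'])
im=cv2.imread('pics/w2.png'); 
hsv=cv2.cvtColor(im,cv2.COLOR_BGR2HSV); roi=np.zeros(im.shape[:2],np.uint8); cv2.fillPoly(roi,[np.array([[313,75],[368,155],[322,190],[268,110]])],1)
print(im[133,318],im[133,285],im[170,300], im[230,250])
g=im.astype(int).sum(2)/3
m=((g>165)&(roi>0)).astype(np.uint8)
cs,_=cv2.findContours(m,0,1); k=max(cs,key=cv2.contourArea); r=cv2.minAreaRect(k); b=cv2.boxPoints(r); print(r,b)
P=plane(c,b,.025);print(P.round(4),P.mean(0)); print(np.linalg.norm(P-np.roll(P,1,0),axis=1))
d=P-np.roll(P,1,0); print(np.degrees(np.arctan2(d[:,1],d[:,0])))
# base corners
B=plane(c,[(216,66),(290,8),(385,157),(316,206)],.005);print(B.round(4));d=B-np.roll(B,1,0); print(np.linalg.norm(d,axis=1),np.degrees(np.arctan2(d[:,1],d[:,0])))
print('tweez',plane(c,[(291,264),(336,357)],.005).round(3),'marker',plane(c,[(103,24),(180,153)],.01).round(3),'clear',plane(c,[(420,200),(520,230)],0).round(3))
print('vise', plane(c,[(535,295),(562,262)],.03))
cv2.imwrite('pics/m2.png',cv2.resize(m[60:200,250:390]*255,None,fx=4,fy=4))
```

```text
[154 153 148] [111 112 104] [113 112 104] [150 155 152]Traceback (most recent call last):
  File "<stdin>", line 9, in <module>
ValueError: max() iterable argument is empty
```

```bash
cat > meas_stand.py <<'E'
from h import *
p=cams.camera_params('wrist');f=240/np.tan(np.radians(p['fov_y']/2))
c=(f,p['cx'],p['cy'],np.array(json.load(open('w2.json')))@p['T_tool_cam'])
im=cv2.imread('pics/w2.png'); 
roi=np.zeros(im.shape[:2],np.uint8); cv2.fillPoly(roi,[np.array([[313,75],[368,155],[322,190],[268,110]])],1)
g=im.astype(int).sum(2)/3
m=((g>130)&(roi>0)).astype(np.uint8)
m=cv2.morphologyEx(m,cv2.MORPH_CLOSE,np.ones((5,5)))
cs,_=cv2.findContours(m,0,1); k=max(cs,key=cv2.contourArea); r=cv2.minAreaRect(k); b=cv2.boxPoints(r); print(r,b)
P=plane(c,b,.025);print(P.round(4),P.mean(0)); print(np.linalg.norm(P-np.roll(P,1,0),axis=1))
d=P-np.roll(P,1,0); print(np.degrees(np.arctan2(d[:,1],d[:,0])))
B=plane(c,[(216,66),(290,8),(385,157),(316,206)],.005);print(B.round(4));d=B-np.roll(B,1,0); print(np.linalg.norm(d,axis=1),np.degrees(np.arctan2(d[:,1],d[:,0])))
print('tweez',plane(c,[(291,264),(336,357)],.005).round(3),'marker',plane(c,[(103,24),(180,153)],.01).round(3),'clear',plane(c,[(420,200),(520,230)],0).round(3))
print('vise', plane(c,[(535,295),(562,262)],.03))
cv2.imwrite('pics/m2.png',cv2.resize(m[60:200,250:390]*255,None,fx=4,fy=4))
E
python3 meas_stand.py
```

```text
((316.6505432128906, 132.49710083007812), (80.67134857177734, 43.64826583862305), 55.20397186279297) [[275.711    111.82799 ]
 [311.55444   86.919815]
 [357.5901   153.16621 ]
 [321.74664  178.07439 ]]
[[ 0.438  -0.2427  0.025 ]
 [ 0.4777 -0.2373  0.025 ]
 [ 0.4924 -0.31    0.025 ]
 [ 0.4511 -0.3169  0.025 ]] [ 0.46480756 -0.27672282  0.025     ]
[0.07532107 0.04006457 0.07410361 0.04189135]
[ 100.02561985    7.70756344  -78.53777487 -170.49374583]
[[ 0.4036 -0.179   0.005 ]
 [ 0.4896 -0.1651  0.005 ]
 [ 0.5179 -0.3269  0.005 ]
 [ 0.4327 -0.3428  0.005 ]]
[0.16634622 0.08713254 0.1643453  0.08671657] [ 100.06614835    9.2388626   -80.07681638 -169.44267434]
tweez [[ 0.38  -0.39   0.005]
 [ 0.377 -0.517  0.005]] marker [[ 0.328 -0.105  0.01 ]
 [ 0.332 -0.235  0.01 ]] clear [[ 0.535 -0.385  0.   ]
 [ 0.622 -0.462  0.   ]]
vise [[ 0.60345655 -0.52307139  0.03      ]
 [ 0.63898668 -0.49915087  0.03      ]]
```

View pics/m2.png

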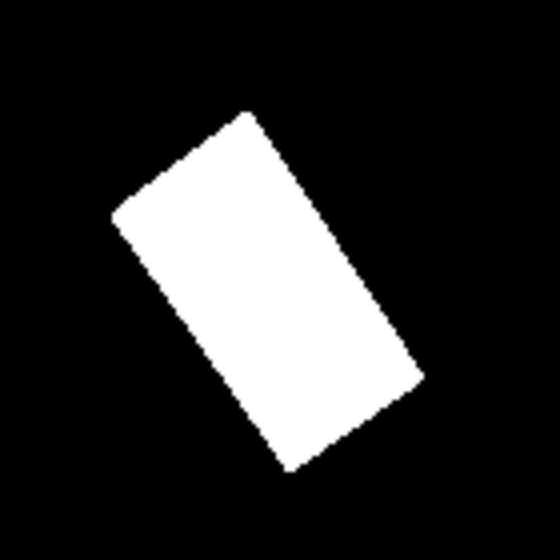

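Run:
```python
from h import *
s=log()
rows([pose([.50,.13,.21],76,0)],[10])
```

```text
t 1.45 p [ 0.4307 -0.3486  0.2241] rpy [-1.7998e+02 -1.1000e-01  6.5120e+01] q [-5.080e+01  1.300e+00  1.034e+02  1.000e-01  7.540e+01 -2.590e+01] F [1.3 2.4 0.6] gap 93.8
[{"dx": 46.3, "dy": -13.8, "dz": 1.5, "wx": 0.0, "wy": -0.0002, "wz": -0.019, "gripper": 94}, {"dx": 46.6, "dy": -13.0, "dz": 1.5, "wx": 0.0, "wy": -0.0002, "wz": -0.019, "gripper": 94}, {"dx": 46.8, "dy": -12.1, "dz": 1.5, "wx": 0.0, "wy": -0.0002, "wz": -0.019, "gripper": 94}, {"dx": 47.1, "dy": -11.2, "dz": 1.5, "wx": 0.0, "wy": -0.0002, "wz": -0.0189, "gripper": 94}, {"dx": 47.2, "dy": -10.3, "dz": 1.4, "wx": 0.0, "wy": -0.0002, "wz": -0.019, "gripper": 94}]
[{"dx": 47.4, "dy": -9.4, "dz": 1.5, "wx": -0.0001, "wy": -0.0002, "wz": -0.019, "gripper": 94}, {"dx": 47.7, "dy": -8.4, "dz": 1.4, "wx": 0.0, "wy": -0.0002, "wz": -0.019, "gripper": 94}, {"dx": 47.7, "dy": -7.6, "dz": 1.5, "wx": 0.0, "wy": -0.0001, "wz": -0.019, "gripper": 94}, {"dx": 47.9, "dy": -6.7, "dz": 1.4, "wx": 0.0, "wy": -0.0002, "wz": -0.019, "gripper": 94}, {"dx": 48.0, "dy": -5.8, "dz": 1.4, "wx": 0.0, "wy": -0.0002, "wz": -0.019, "gripper": 94}]
```

>>> move_arm(
  deltas=[
    {"dx": 46, "dy": -14, "dz": 1, "wx": 0, "wy": 0, "wz": -0.019, "gripper": 94},
    {"dx": 47, "dy": -13, "dz": 1, "wx": 0, "wy": 0, "wz": -0.019, "gripper": 94},
    {"dx": 47, "dy": -12, "dz": 1, "wx": 0, "wy": 0, "wz": -0.019, "gripper": 94},
    {"dx": 47, "dy": -11, "dz": 2, "wx": 0, "wy": 0, "wz": -0.019, "gripper": 94},
    {"dx": 47, "dy": -10, "dz": 2, "wx": 0, "wy": 0, "wz": -0.019, "gripper": 94},
  ],
)

```text
t: 2.08
tool_pos: [0.4654, -0.1113, 0.2173]
eef_rot: [180.0, 0.0, 70.1]
force: [1.5, 0.1, -0.1]
finger_gap: 0.094
```

>>> move_arm(
  deltas=[
    {"dx": 47, "dy": -9, "dz": 2, "wx": 0, "wy": 0, "wz": -0.019, "gripper": 94},
    {"dx": 47, "dy": -8, "dz": 2, "wx": 0, "wy": 0, "wz": -0.019, "gripper": 94},
    {"dx": 48, "dy": -8, "dz": 2, "wx": 0, "wy": 0, "wz": -0.019, "gripper": 94},
    {"dx": 48, "dy": -7, "dz": 2, "wx": 0, "wy": 0, "wz": -0.019, "gripper": 94},
    {"dx": 48, "dy": -6, "dz": 2, "wx": 0, "wy": 0, "wz": -0.019, "gripper": 94},
  ],
)

```text
t: 2.7
tool_pos: [0.5015, 0.1271, 0.2073]
eef_rot: [180.0, 0.0, 75.6]
force: [0.8, -0.3, -0.1]
finger_gap: 0.0938
```

Run:
```python
from h import *
s=log()
im=cams.grab_frame('wrist'); cv2.imwrite('pics/w3.png',im); json.dump(Ttool(s).tolist(),open('w3.json','w'))
log()
```

```text
t 2.7 p [0.5015 0.1271 0.2073] rpy [1.7999e+02 1.0000e-02 7.5610e+01] q [  1.7  -3.  109.4  -0.   73.6  16. ] F [ 0.8 -0.3 -0.1] gap 93.8
t 2.75 p [0.5013 0.1313 0.2071] rpy [-1.7995e+02 -1.6000e-01  7.5840e+01] q [  2.   -2.9 109.3   0.2  73.5  16.2] F [-2.   1.4 -0.1] gap 94.2
```

View pics/w3.png

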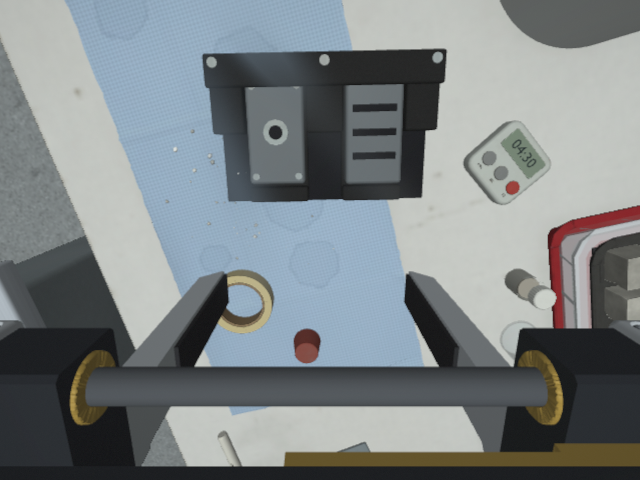

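```bash
cat > mt.py <<'E'
from h import *
p=cams.camera_params('wrist');f=240/np.tan(np.radians(p['fov_y']/2))
c=(f,p['cx'],p['cy'],np.array(json.load(open('w3.json')))@p['T_tool_cam'])
im=cv2.imread('pics/w3.png'); g=cv2.cvtColor(im,cv2.COLOR_BGR2GRAY)
cv2.imwrite('pics/w3c.png',cv2.resize(im[40:210,195:455],None,fx=3,fy=3,interpolation=cv2.INTER_CUBIC))
def rect(x0,y0,x1,y1):
    m=np.zeros(g.shape,np.uint8); m[y0:y1,x0:x1]=(g[y0:y1,x0:x1]>75)
    m=cv2.morphologyEx(m,cv2.MORPH_CLOSE,np.ones((15,15))); m=cv2.morphologyEx(m,cv2.MORPH_OPEN,np.ones((5,5)))
    cs,_=cv2.findContours(m,0,1);k=max(cs,key=cv2.contourArea); return cv2.boxPoints(cv2.minAreaRect(k))
print(g[170,275],g[135,310],g[100,275])
for n,bx in [('sensor',(238,84,312,190)),('batt',(338,80,409,190))]:
    b=rect(*bx); P=plane(c,b,.038); d=P-np.roll(P,1,0)
    print(n,b.round(1).tolist(),P[:,:2].round(4).tolist(),np.linalg.norm(d,axis=1).round(4),np.degrees(np.arctan2(d[:,1],d[:,0])).round(1))
print('bush',plane(c,[(275,132)],.038))
B=plane(c,[(212,62),(324.5,60),(437.5,57.5)],.05);print('bolts',B[:,:2].round(4),np.degrees(np.arctan2(*(B[0]-B[2])[[1,0]])))
F=plane(c,[(229,199.5),(422,197)],.003);print('front low',F[:,:2].round(4),np.degrees(np.arctan2(*(F[0]-F[1])[[1,0]])),np.linalg.norm(F[0]-F[1]))
E
python3 mt.py
```

```text
112 44 113
sensor [[235.60000610351562, 87.0], [302.0, 85.4000015258789], [304.3999938964844, 187.6999969482422], [238.0, 189.3000030517578]] [[0.4653, 0.2594], [0.5199, 0.2466], [0.4997, 0.1628], [0.4411, 0.1764]] [0.0864 0.0561 0.0862 0.0602] [  73.7  -13.2 -103.6  166.9]
batt [[346.0, 84.0], [402.0, 84.0], [402.0, 182.0], [346.0, 182.0]] [[0.5562, 0.2384], [0.6019, 0.2267], [0.5864, 0.1458], [0.5374, 0.1584]] [0.0822 0.0472 0.0824 0.0505] [  76.8  -14.4 -100.9  165.6]
bush [[0.48739944 0.21600115 0.038     ]]
bolts [[0.4547 0.2797]
 [0.5423 0.2587]
 [0.6301 0.238 ]] 166.62711131519018
front low [[0.4207 0.1662]
 [0.6101 0.1201]] 166.31793346765645 0.19491542693366326
```

View pics/w3c.png

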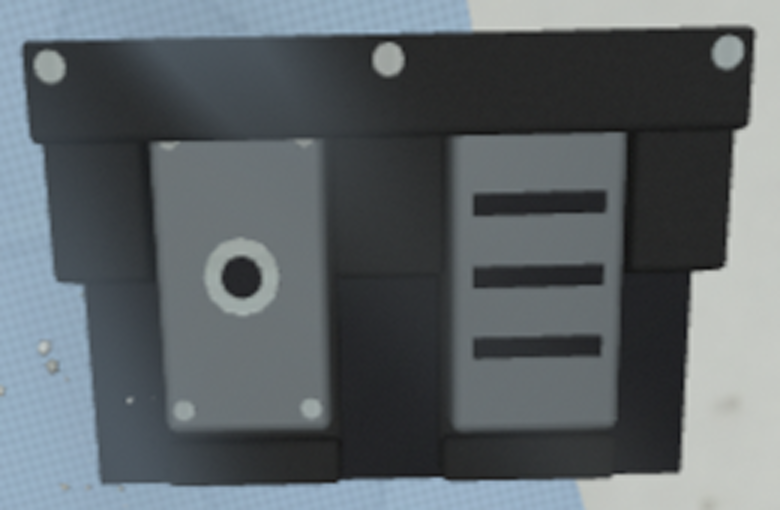

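Run:
```python
exec(open('mt.py').read().split("print(g[170")[0])
cr=lambda u,v:(u/3+195,v/3+40)
P=plane(c,[cr(150,142),cr(169,425),cr(325,142),cr(330,425),cr(175,431),cr(325,430), cr(184,410),cr(312,408)],.038)[:,:2]
a=lambda d:np.degrees(np.arctan2(d[1],d[0]))
print(P.round(4).tolist()); print('left',a(P[0]-P[1]),'right',a(P[2]-P[3]),'front',a(P[4]-P[5]),'screws',a(P[6]-P[7]),'mid front',(P[4]+P[5])/2)
n=np.array([-np.sin(np.radians(76.4)),np.cos(np.radians(76.4))]);x=np.array([n[1],-n[0]])
print('widths',P[0:4]@n, 'front x',P[4:6]@x,'bush',np.array([.4874,.216])@n,np.array([.4874,.216])@x)
```

```text
[[0.4729, 0.2571], [0.4548, 0.18], [0.5207, 0.2449], [0.5017, 0.1679], [0.456, 0.1778], [0.4998, 0.1668], [0.4604, 0.1831], [0.4977, 0.1741]]
left 76.77237460782813 right 76.13773127441694 front 165.95248945735477 screws 166.45926966446106 mid front [0.47790687 0.17231901]
widths [-0.39919202 -0.39970727 -0.44847222 -0.44810936] front x [0.28003978 0.27968699] bush -0.42294309525182405 0.3245518420511683
```

```bash
cat > kin.py <<'E'
from h import *
from scipy.optimize import least_squares
def load():
    L=[json.loads(l) for l in open('log.jsonl')]; return L
def fk(P,q,sg=1):
    a1,h,lat,L2,e,L3,Lt,o6,*_=P
    r=lambda ax,a:R.from_euler(ax,a,degrees=True).as_matrix()
    M=r('z',q[0]); p=M@np.array([a1,lat,h])
    M=M@r('y',q[1]); p=p+M@np.array([0,0,L2])
    M=M@r('y',q[2]); p=p+M@np.array([e,0,L3])
    M=M@r('z',sg*q[3])@r('y',q[4]); p=p+M@np.array([0,0,Lt])
    M=M@r('z',q[5]+o6); return p,M
def fit(sg):
    L=load()
    def res(P):
        o=[]
        for s in L:
            p,M=fk(P,s['joint_pos'],sg); T=Ttool(s)
            o+=list((p-T[:3,3])*1000); o+=list((M-T[:3,:3]).ravel()*200)
        o+=list((P-P0)*1e-1*np.array([1,1,1,1,1,1,1,0.01]))
        return o
    P0=np.array([0.0,.4,.112,.4,0,.4,.25,90.])
    return least_squares(res,P0)
if __name__=='__main__':
    for sg in (1,-1):
        f=fit(sg); print(sg,f.cost,f.x.round(4))
E
python3 kin.py
```

```text
1 0.00024688123501009955 [0.000e+00 2.736e-01 1.126e-01 4.198e-01 6.620e-02 5.688e-01 2.612e-01
 9.000e+01]
-1 1.8597115122272714 [ 4.00000e-04 -2.38700e-01  1.12600e-01  4.18400e-01  5.82000e-02
  5.66000e-01 -2.44000e-01  9.00199e+01]
```

```bash
cat >> kin.py <<'E'
LO=np.array([-179.41,-58.25,7.25,-54.29,11.92,-157.13])+1;HI=np.array([179.41,129.5,145.43,234.29,165.04,157.13])-1
PK=fit(1).x
def ik(T,q0=None):
    best=None
    seeds=[q0] if q0 is not None else [[0,10,100,a,75,b] for a in (0,80,160) for b in (-100,0,100)]
    for s in seeds:
        s=np.clip(s,LO+.1,HI-.1)
        f=least_squares(lambda q:np.r_[(lambda p,M:np.r_[(p-T[:3,3])*10,(M-T[:3,:3]).ravel()])(*fk(PK,q))],s,bounds=(LO,HI),x_scale=30.)
        if best is None or f.cost<best.cost-1e-9: best=f
        if best.cost<1e-8: break
    return best.x,best.cost
E
python3 - <<'E'
from kin import *
c=np.array([.4883,.2163]);x=np.array([.2351,.972])
for tl in (-75,-60,-45,-30,0,30,45,60,75):
    q,k=ik(pose(np.r_[c-.028*x,.028],76.4,tl)); print('tray',tl,q.round(0),k<1e-6)
for tl in (-75,-60,-45,-30,0,30,45,60,75):
    q,k=ik(pose(np.r_[c-.1*x,.09],76.4,tl)); print('out',tl,q.round(0),k<1e-6)
s=np.array([.465,-.2775])
for yaw in (99.8,-80.2):
  for tl in (-75,-60,-30,0,15,30,45,60,75):
    q,k=ik(pose(np.r_[s,.037],yaw,tl)); print('stand',yaw,tl,q.round(0),k<1e-6)
E
```

```text
tray -75 [-23.  31. 123.  75.  81. -63.] True
tray -60 [-19.  21. 125.  68.  69. -53.] True
tray -45 [-14.  13. 125.  56.  58. -39.] True
tray -30 [ -6.   9. 123.  40.  51. -20.] True
tray 0 [  9.  12. 115.   0.  53.  22.] True
tray 30 [ 21.  25. 102. -26.  72.  47.] True
tray 45 [ 25.  34.  96. -34.  84.  52.] True
tray 60 [ 28.  42.  89. -41.  96.  56.] True
tray 75 [ 29.  51.  84. -48. 107.  57.] True
out -75 [-33.  21. 126.  66.  88. -58.] True
out -60 [-29.  10. 127.  59.  78. -49.] True
out -45 [-23.   3. 128.  48.  69. -36.] True
out -30 [-16.  -2. 126.  35.  62. -21.] True
out 0 [  1.   1. 119.   0.  60.  14.] True
out 30 [ 15.  14. 109. -27.  74.  40.] True
out 45 [ 19.  22. 104. -37.  84.  47.] True
out 60 [ 23.  31.  99. -44.  94.  52.] True
out 75 [ 25.  39.  95. -52. 105.  54.] True
stand 99.8 -75 [-55.  53.  78.  28. 119. -68.] True
stand 99.8 -60 [-54.  45.  84.  24. 107. -69.] True
stand 99.8 -30 [-50.  28.  97.  15.  82. -65.] True
stand 99.8 0 [-43.  14. 111.  -0.  55. -53.] True
stand 99.8 15 [-38.  10. 117. -15.  42. -38.] True
stand 99.8 30 [-33.   9. 122. -41.  35. -11.] True
stand 99.8 45 [-30.  10. 123. -53.  35.   2.] False
stand 99.8 60 [-28.  18. 132. 233.  44.  71.] False
stand 99.8 75 [-24.  29. 128. 233.  63.  74.] False
stand -80.2 -75 [ -24.   29.  128.  233.   63. -106.] False
stand -80.2 -60 [ -28.   18.  132.  233.   44. -109.] False
stand -80.2 -30 [-35.   8. 122. -31.  34. 156.] False
stand -80.2 0 [-43.  14. 111.   0.  55. 127.] True
stand -80.2 15 [-47.  20. 104.   9.  68. 119.] True
stand -80.2 30 [-50.  28.  97.  15.  82. 115.] True
stand -80.2 45 [-52.  36.  90.  19.  95. 112.] True
stand -80.2 60 [-54.  45.  84.  24. 107. 111.] True
stand -80.2 75 [-55.  53.  78.  28. 119. 112.] True
```

Run:
```python
from kin import *
for d in ([.52,-.42],[.50,-.45]):
  for yaw in (20,45,70,100):
    for z,tl in ((.073,30),(.073,45),(.073,60),(.045,-60),(.045,-78)):
      q,k=ik(pose(np.r_[d,z],yaw,tl)); print(d,yaw,tl,q.round(0),k<1e-6)
im=cv2.imread('pics/side0.png'); cv2.imwrite('pics/s_grip.png',cv2.resize(im[60:170,440:560],None,fx=5,fy=5,interpolation=cv2.INTER_CUBIC))
```

```text
[0.52, -0.42] 20 30 [-39.  37.  79. -26.  81.  39.] True
[0.52, -0.42] 20 45 [-36.  44.  72. -36.  92.  43.] True
[0.52, -0.42] 20 60 [-33.  52.  66. -45. 103.  44.] True
[0.52, -0.42] 20 -60 [-69.  32. 103.  68.  69. -41.] True
[0.52, -0.42] 20 -78 [-72.  41. 102.  81.  82. -52.] True
[0.52, -0.42] 45 30 [-37.  31.  87. -32.  69.  21.] True
[0.52, -0.42] 45 45 [-33.  37.  84. -45.  76.  30.] True
[0.52, -0.42] 45 60 [-31.  43.  80. -53.  85.  35.] False
[0.52, -0.42] 45 -60 [-68.  41.  88.  53.  86. -45.] True
[0.52, -0.42] 45 -78 [-70.  50.  85.  64.  99. -49.] True
[0.52, -0.42] 70 30 [-38.  25.  96. -36.  54.   2.] True
[0.52, -0.42] 70 45 [-33.  28.  97. -53.  57.  18.] False
[0.52, -0.42] 70 60 [-32.  32.  93. -53.  65.  19.] False
[0.52, -0.42] 70 -60 [-63.  50.  73.  40. 103. -51.] True
[0.52, -0.42] 70 -78 [-65.  59.  67.  50. 116. -51.] True
[0.52, -0.42] 100 30 [-42.  18. 106. -32.  36. -29.] True
[0.52, -0.42] 100 45 [-39.  18. 109. -53.  31.  -8.] False
[0.52, -0.42] 100 60 [-39.  22. 119. 233.  35.  61.] False
[0.52, -0.42] 100 -60 [-57.  60.  56.  23. 120. -66.] True
[
[... 495 characters left out ...]
.  33.] False
[0.5, -0.45] 45 -60 [-70.  43.  86.  52.  89. -45.] True
[0.5, -0.45] 45 -78 [-72.  51.  82.  62. 101. -49.] True
[0.5, -0.45] 70 30 [-41.  25.  97. -36.  52.  -0.] True
[0.5, -0.45] 70 45 [-37.  28.  98. -53.  55.  16.] False
[0.5, -0.45] 70 60 [-36.  31.  94. -53.  62.  17.] False
[0.5, -0.45] 70 -60 [-66.  52.  70.  39. 105. -52.] True
[0.5, -0.45] 70 -78 [-67.  61.  64.  49. 118. -51.] True
[0.5, -0.45] 100 30 [-45.  18. 106. -30.  34. -33.] True
[0.5, -0.45] 100 45 [-43.  18. 110. -53.  28. -11.] False
[0.5, -0.45] 100 60 [-42.  22. 119. 233.  34.  60.] False
[0.5, -0.45] 100 -60 [-59.  61.  54.  22. 121. -67.] True
[0.5, -0.45] 100 -78 [-59.  71.  44.  30. 137. -62.] True
```

View pics/s_grip.png

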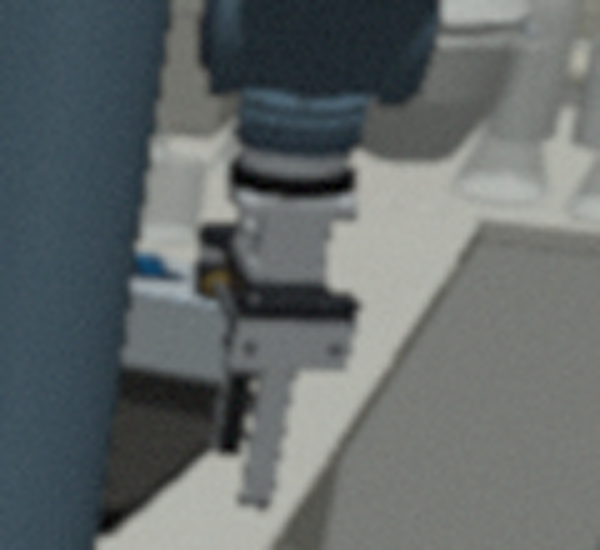

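```bash
cat > plan.py <<'E'
from kin import *
YT=76.4; C0=np.array([.4883,.2163]); 
def fr(yaw): a=np.radians(yaw); return np.array([np.cos(a),np.sin(a)])
def TT(x,z,tl,c=C0,yaw=YT): return pose(np.r_[c+x/1000*fr(yaw),z/1000],yaw,tl)
def traj(Ts,q0):
    # ik continuity check
    q=q0; out=[]
    for T in Ts:
        qn,k=ik(T,q); out.append((qn.round(0).tolist(),k<1e-6,np.abs(qn-q).max().round(0))); q=qn
    for o in out: print(o)
E
python3 - <<'E'
from plan import *
s=log()
pre=TT(-27-77,27+64,-50); g=TT(-27,27,-50)
traj([pre,g],s['joint_pos'])
rows([pre],[10],g=72)
E
```

```text
t 2.75 p [0.5013 0.1313 0.2071] rpy [-1.7995e+02 -1.6000e-01  7.5840e+01] q [  2.   -2.9 109.3   0.2  73.5  16.2] F [-2.   1.4 -0.1] gap 94.2
([-26.0, 5.0, 128.0, 52.0, 72.0, -41.0], np.True_, np.float64(57.0))
([-16.0, 16.0, 125.0, 61.0, 61.0, -44.0], np.True_, np.float64(11.0))
[{"dx": -2.5, "dy": -3.2, "dz": 11.6, "wx": 0.0003, "wy": 0.087, "wz": -0.0009, "gripper": 72}, {"dx": -3.5, "dy": -3.3, "dz": 11.3, "wx": 0.0004, "wy": 0.087, "wz": -0.001, "gripper": 72}, {"dx": -4.5, "dy": -3.2, "dz": 11.0, "wx": 0.0003, "wy": 0.087, "wz": -0.0009, "gripper": 72}, {"dx": -5.4, "dy": -3.2, "dz": 10.6, "wx": 0.0004, "wy": 0.087, "wz": -0.001, "gripper": 72}, {"dx": -6.3, "dy": -3.3, "dz": 10.1, "wx": 0.0003, "wy": 0.087, "wz": -0.0009, "gripper": 72}]
[{"dx": -7.1, "dy": -3.2, "dz": 9.4, "wx": 0.0004, "wy": 0.087, "wz": -0.001, "gripper": 72}, {"dx": -8.0, "dy": -3.2, "dz": 8.8, "wx": 0.0003, "wy": 0.087, "wz": -0.0009, "gripper": 72}, {"dx": -8.7, "dy": -3.3, "dz": 8.1, "wx": 0.0003, "wy": 0.087, "wz": -0.0009, "gripper": 72}, {"dx": -9.3, "dy": -3.2, "dz": 7.4, "wx": 0.0004, "wy": 0.0869, "wz": -0.001, "gripper": 72}, {"dx": -10.0, "dy": -3.3, "dz": 6.4, "wx": 0.0003, "wy": 0.087, "wz": -0.0009, "gripper": 72}]
```

>>> move_arm(
  deltas=[
    {"dx": -3, "dy": -3, "dz": 12, "wx": 0, "wy": 0.087, "wz": -0.001, "gripper": 72},
    {"dx": -4, "dy": -3, "dz": 11, "wx": 0, "wy": 0.087, "wz": -0.001, "gripper": 72},
    {"dx": -4, "dy": -3, "dz": 11, "wx": 0, "wy": 0.087, "wz": -0.001, "gripper": 72},
    {"dx": -5, "dy": -3, "dz": 11, "wx": 0, "wy": 0.087, "wz": -0.001, "gripper": 72},
    {"dx": -6, "dy": -3, "dz": 10, "wx": 0, "wy": 0.087, "wz": -0.001, "gripper": 72},
  ],
)

```text
t: 3.38
tool_pos: [0.4838, 0.1171, 0.149]
eef_rot: [179.9, -25.1, 75.9]
force: [-0.1, 1.5, 0.4]
finger_gap: 0.072
```

>>> move_arm(
  deltas=[
    {"dx": -7, "dy": -3, "dz": 9, "wx": 0, "wy": 0.087, "wz": -0.001, "gripper": 72},
    {"dx": -8, "dy": -3, "dz": 9, "wx": 0, "wy": 0.087, "wz": -0.001, "gripper": 72},
    {"dx": -9, "dy": -3, "dz": 8, "wx": 0, "wy": 0.087, "wz": -0.001, "gripper": 72},
    {"dx": -9, "dy": -3, "dz": 7, "wx": 0, "wy": 0.087, "wz": -0.001, "gripper": 72},
    {"dx": -10, "dy": -3, "dz": 6, "wx": 0, "wy": 0.087, "wz": -0.001, "gripper": 72},
  ],
)

```text
t: 4.0
tool_pos: [0.4664, 0.1079, 0.092]
eef_rot: [179.6, -50.0, 76.4]
force: [-0.4, -0.5, -0.9]
finger_gap: 0.072
```

Run:
```python
from plan import *
s=log(); print(fit(1).cost,PK.round(4))
im=cams.grab_frame('wrist'); cv2.imwrite('pics/w4.png',im); json.dump(Ttool(s).tolist(),open('w4.json','w'))
s=log()
rows([TT(-27,27,-50)],[10],g=72)
```

```text
t 4.0 p [0.4664 0.1079 0.092 ] rpy [179.57 -49.98  76.39] q [-27.    4.8 127.5  51.7  72.1 -41.1] F [-0.4 -0.5 -0.9] gap 72.0
0.00024696149070250643 [0.000e+00 2.736e-01 1.126e-01 4.198e-01 6.620e-02 5.688e-01 2.611e-01
 9.000e+01]
t 4.05 p [0.4644 0.1079 0.0894] rpy [-179.94  -50.08   75.94] q [-27.1   5.1 127.7  51.7  72.1 -41.2] F [-2.4  0.5 -1.1] gap 71.8
[{"dx": 0.6, "dy": -0.3, "dz": 10.4, "wx": 0.0005, "wy": -0.0001, "wz": -0.0005, "gripper": 72}, {"dx": 0.6, "dy": -0.3, "dz": 10.5, "wx": 0.0005, "wy": -0.0002, "wz": -0.0005, "gripper": 72}, {"dx": 0.6, "dy": -0.2, "dz": 10.4, "wx": 0.0005, "wy": -0.0001, "wz": -0.0006, "gripper": 72}, {"dx": 0.6, "dy": -0.3, "dz": 10.5, "wx": 0.0006, "wy": -0.0002, "wz": -0.0005, "gripper": 72}, {"dx": 0.6, "dy": -0.3, "dz": 10.4, "wx": 0.0005, "wy": -0.0001, "wz": -0.0005, "gripper": 72}]
[{"dx": 0.6, "dy": -0.2, "dz": 10.5, "wx": 0.0005, "wy": -0.0002, "wz": -0.0005, "gripper": 72}, {"dx": 0.6, "dy": -0.3, "dz": 10.4, "wx": 0.0005, "wy": -0.0001, "wz": -0.0005, "gripper": 72}, {"dx": 0.7, "dy": -0.2, "dz": 10.5, "wx": 0.0005, "wy": -0.0002, "wz": -0.0006, "gripper": 72}, {"dx": 0.6, "dy": -0.3, "dz": 10.4, "wx": 0.0005, "wy": -0.0001, "wz": -0.0005, "gripper": 72}, {"dx": 0.6, "dy": -0.2, "dz": 10.5, "wx": 0.0005, "wy": -0.0002, "wz": -0.0005, "gripper": 72}]
```

View pics/w4.png

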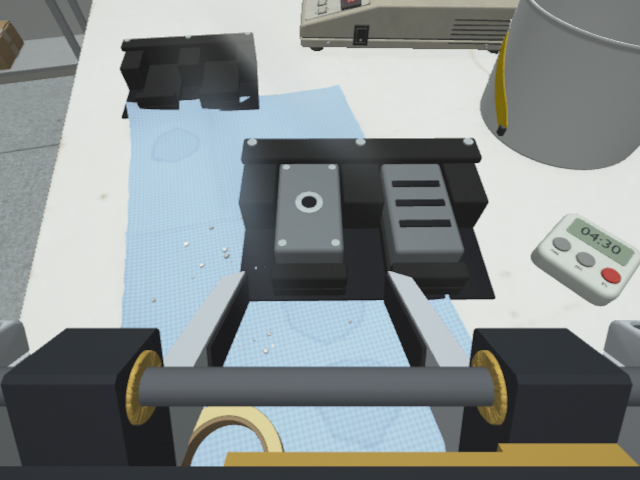

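Run:
```python
from plan import *
p=cams.camera_params('wrist');f=240/np.tan(np.radians(p['fov_y']/2))
for Tm in (np.array(json.load(open('w4.json'))),Ttool()):
    c=(f,p['cx'],p['cy'],Tm@p['T_tool_cam'])
    b=plane(c,[(309,202)],.038)[0]; sc=plane(c,[(286,167),(335,167),(336,243),(282,243)],.038)
    n=np.array([-fr(YT)[1],fr(YT)[0]]); print(b,'x,n',b[:2]@fr(YT),b[:2]@n, 'exp',C0@fr(YT),C0@n)
    print(sc.mean(0), np.degrees(np.arctan2(*(sc[1]-sc[2])[[1,0]])),np.degrees(np.arctan2(*(sc[0]-sc[3])[[1,0]])), np.degrees(np.arctan2(*(sc[3]-sc[2])[[1,0]])))
    print('TCP n',Tm[:2,3]@n)
```

```text
[0.48792568 0.21600325 0.038     ] x,n 0.3246786097154801 -0.423453273045201 exp 0.32505505825313424 -0.42374731751841394
[0.4885317  0.21580298 0.038     ] 74.8551196238106 76.59231618931202 166.23053353277825
TCP n -0.4279233395661407
[0.48544429 0.21413896 0.038     ] x,n 0.3222831169079069 -0.4214798248565881 exp 0.32505505825313424 -0.42374731751841394
[0.48603593 0.21395088 0.038     ] 74.77067490773351 76.52393682904825 165.93687345051808
TCP n -0.42605120749574227
```

>>> move_arm(
  deltas=[
    {"dx": 0.6, "dy": -0.3, "dz": 10.5, "wx": 0, "wy": 0, "wz": 0, "gripper": 72},
    {"dx": 0.6, "dy": -0.3, "dz": 10.5, "wx": 0, "wy": 0, "wz": 0, "gripper": 72},
    {"dx": 0.6, "dy": -0.3, "dz": 10.5, "wx": 0, "wy": 0, "wz": 0, "gripper": 72},
    {"dx": 0.6, "dy": -0.3, "dz": 10.5, "wx": 0, "wy": 0, "wz": 0, "gripper": 72},
    {"dx": 0.6, "dy": -0.3, "dz": 10.5, "wx": 0, "wy": 0, "wz": 0, "gripper": 72},
  ],
)

```text
t: 4.68
tool_pos: [0.4752, 0.1504, 0.0603]
eef_rot: [179.6, -49.8, 76.5]
force: [-0.6, -0.2, -0.6]
finger_gap: 0.0719
```

>>> move_arm(
  deltas=[
    {"dx": 0.6, "dy": -0.3, "dz": 10.5, "wx": 0, "wy": 0, "wz": 0, "gripper": 72},
    {"dx": 0.6, "dy": -0.3, "dz": 10.5, "wx": 0, "wy": 0, "wz": 0, "gripper": 72},
    {"dx": 0.6, "dy": -0.3, "dz": 10.5, "wx": 0, "wy": 0, "wz": 0, "gripper": 72},
    {"dx": 0.6, "dy": -0.3, "dz": 10.5, "wx": 0, "wy": 0, "wz": 0, "gripper": 72},
    {"dx": 0, "dy": 0, "dz": 0, "wx": 0, "wy": 0, "wz": 0, "gripper": 72},
  ],
)

```text
t: 5.3
tool_pos: [0.4816, 0.1832, 0.0348]
eef_rot: [179.7, -49.8, 76.4]
force: [-0.1, 0.5, -0.2]
finger_gap: 0.0723
```

Run:
```python
from plan import *
s=log()
G=TT(-27,27,-50); D=np.linalg.inv(Ttool(s))@G; print((D[:3,3]*1000).round(1),R.from_matrix(D[:3,:3]).as_rotvec().round(3))
```

```text
t 5.3 p [0.4816 0.1832 0.0348] rpy [179.74 -49.85  76.37] q [-16.4  14.1 125.7  60.   61.9 -43.3] F [-0.1  0.5 -0.2] gap 72.3
[-1.6 -1.3 10.2] [ 0.005  0.003 -0.   ]
```

>>> move_arm(
  deltas=[
    {"dx": -0.8, "dy": -0.6, "dz": 5, "wx": 0.005, "wy": 0, "wz": 0, "gripper": 72},
    {"dx": -0.8, "dy": -0.6, "dz": 5, "wx": 0, "wy": 0, "wz": 0, "gripper": 72},
    {"dx": 0, "dy": 0, "dz": 0, "wx": 0, "wy": 0, "wz": 0, "gripper": 72},
    {"dx": 0, "dy": 0, "dz": 0, "wx": 0, "wy": 0, "wz": 0, "gripper": 60},
    {"dx": 0, "dy": 0, "dz": 0, "wx": 0, "wy": 0, "wz": 0, "gripper": 54},
  ],
)

```text
t: 5.92
tool_pos: [0.4824, 0.1892, 0.0278]
eef_rot: [179.9, -49.9, 76.4]
force: [-5.4, 0.9, 1.1]
finger_gap: 0.0559
```

Run:
```python
from plan import *
s=log()
G=TT(-27,27,-50); D=np.linalg.inv(Ttool(s))@G; print((D[:3,3]*1000).round(1),R.from_matrix(D[:3,:3]).as_rotvec().round(3))
im=cams.grab_frame('wrist'); cv2.imwrite('pics/w5.png',im)
```

```text
t 5.92 p [0.4824 0.1892 0.0278] rpy [179.94 -49.85  76.41] q [-15.6  15.4 125.3  60.7  61.1 -43.8] F [-5.4  0.9  1.1] gap 55.9
[-0.1 -0.6  1. ] [0.001 0.003 0.   ]
```

View pics/w5.png

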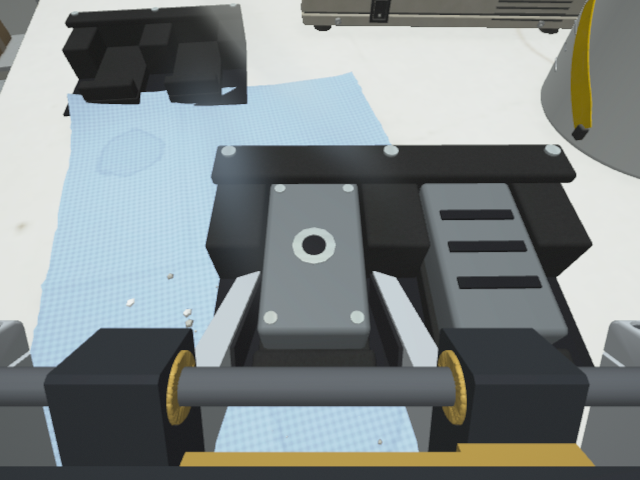

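>>> move_arm(
  deltas=[
    {"dx": 0, "dy": 0, "dz": 0, "wx": 0, "wy": 0, "wz": 0, "gripper": 51},
    {"dx": 0, "dy": 0, "dz": 0, "wx": 0, "wy": 0, "wz": 0, "gripper": 48},
    {"dx": 0, "dy": 0, "dz": 0, "wx": 0, "wy": 0, "wz": 0, "gripper": 44},
    {"dx": 0, "dy": 0, "dz": 0, "wx": 0, "wy": 0, "wz": 0, "gripper": 40},
    {"dx": 0, "dy": 0, "dz": 0, "wx": 0, "wy": 0, "wz": 0, "gripper": 40},
  ],
)

```text
t: 6.6
tool_pos: [0.4814, 0.1896, 0.0276]
eef_rot: [-179.9, -49.9, 76.4]
force: [-4.7, -1.5, 3.3]
finger_gap: 0.0522
```

```bash
cat >> plan.py <<'E'
import os
def sens_pose(th,bx,bz):
    """far-bottom edge at (bx,bz) tray, tilt th -> centre (x,z)"""
    t=np.radians(th);c,s=np.cos(t),np.sin(t)
    v=np.array([-45,12]); return np.array([bx,bz])+np.array([c*v[0]+s*v[1],-s*v[0]+c*v[1]])
def tool_for(th,bx,bz,lx,lz,t0):
    t=np.radians(th);c,s=np.cos(t),np.sin(t); C=sens_pose(th,bx,bz)
    P=C+np.array([c*lx+s*lz,-s*lx+c*lz]); return TT(P[0],P[1],t0+th)
E
python3 - <<'E'
from plan import *
s=log(); T=Ttool(s)
print('t',(T[:2,3]-C0)@fr(YT)*1000,s['ft_torque'])
E
```

```text
t 6.6 p [0.4814 0.1896 0.0276] rpy [-179.91  -49.88   76.38] q [-15.6  15.4 125.4  60.7  61.2 -43.8] F [-4.7 -1.5  3.3] gap 52.2
t -27.558427678625037 [-0.06549243  0.66560376  0.74463164]
```

>>> move_arm(
  deltas=[
    {"dx": 0, "dy": 0, "dz": 0, "wx": 0, "wy": 0, "wz": 0, "gripper": 40},
    {"dx": 0, "dy": 0, "dz": 0, "wx": 0, "wy": 0, "wz": 0, "gripper": 40},
    {"dx": 0, "dy": 0, "dz": 0, "wx": 0, "wy": 0, "wz": 0, "gripper": 40},
    {"dx": 0, "dy": 0, "dz": 0, "wx": 0, "wy": 0, "wz": 0, "gripper": 40},
    {"dx": 0, "dy": 0, "dz": 0, "wx": 0, "wy": 0, "wz": 0, "gripper": 40},
  ],
)

```text
t: 7.22
tool_pos: [0.4814, 0.1896, 0.0276]
eef_rot: [-179.9, -49.9, 76.4]
force: [-4.5, -2.4, 3.8]
finger_gap: 0.0524
```

Run:
```python
from plan import *
s=log()
im=cams.grab_frame('wrist'); cv2.imwrite('pics/w6.png',im)
```

```text
t 7.22 p [0.4814 0.1896 0.0276] rpy [-179.91  -49.88   76.38] q [-15.6  15.4 125.4  60.7  61.2 -43.8] F [-4.5 -2.4  3.8] gap 52.4
```

View pics/w6.png

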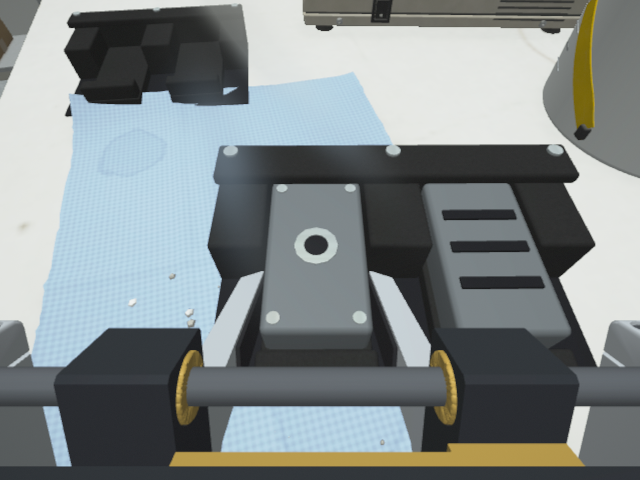

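Run:
```python
from plan import *
Ts=[]
for th in (3,6,9,12,15,18,21,24,27,30):
    bx=min(45,46-24*np.sin(np.radians(th))); Ts.append(tool_for(th,bx,14+min(1.5,th*.3),-27.5,1.6,-50)); print(th,round(bx,1))
T=rows(Ts,[1]*10,g=40,T0=tool_for(0,45,14,-27.5,1.6,-50))
Ts=[tool_for(36,28,22,-27.5,1.6,-50),tool_for(42,0,45,-27.5,1.6,-50),tool_for(48,-40,80,-27.5,1.6,-50)]
rows(Ts,[2,4,4],g=40,T0=T)
```

```text
3 44.7
6 43.5
9 42.2
12 41.0
15 39.8
18 38.6
21 37.4
24 36.2
27 35.1
30 34.0
[{"dx": 3.9, "dy": 0.0, "dz": -2.6, "wx": 0.0, "wy": -0.0524, "wz": 0.0, "gripper": 40}, {"dx": 3.0, "dy": 0.0, "dz": -3.1, "wx": 0.0, "wy": -0.0523, "wz": 0.0, "gripper": 40}, {"dx": 2.6, "dy": 0.0, "dz": -2.7, "wx": 0.0, "wy": -0.0524, "wz": 0.0, "gripper": 40}, {"dx": 2.4, "dy": 0.0, "dz": -2.6, "wx": 0.0, "wy": -0.0523, "wz": 0.0, "gripper": 40}, {"dx": 2.5, "dy": 0.0, "dz": -2.6, "wx": 0.0, "wy": -0.0524, "wz": 0.0, "gripper": 40}]
[{"dx": 2.4, "dy": 0.0, "dz": -2.5, "wx": 0.0, "wy": -0.0524, "wz": 0.0, "gripper": 40}, {"dx": 2.4, "dy": 0.0, "dz": -2.4, "wx": 0.0, "wy": -0.0523, "wz": 0.0, "gripper": 40}, {"dx": 2.4, "dy": 0.0, "dz": -2.4, "wx": 0.0, "wy": -0.0524, "wz": 0.0, "gripper": 40}, {"dx": 2.4, "dy": 0.0, "dz": -2.3, "wx": 0.0, "wy": -0.0523, "wz": 0.0, "gripper": 40}, {"dx": 2.4, "dy": 0.0, "dz": -2.2, "wx": 0.0, "wy": -0.0524, "wz": 0.0, "gripper": 40}]
[{"dx": 1.8, "dy": 0.0, "dz": -5.8, "wx": 0.0, "wy": -0.0524, "wz": 0.0, "gripper": 40}, {"dx": 1.4, "dy": 0.0, "dz": -5.9, "wx": 0.0, "wy": -0.0523, "wz": 0.0, "gripper": 40}, {"dx": -3.7, "dy": 0.0, "dz": -8.1, "wx": 0.0, "wy": -0.0262, "wz": 0.0, "gripper": 40}, {"dx": -3.8, "dy": 0.0, "dz": -8.1, "wx": 0.0, "wy": -0.0262, "wz": 0.0, "gripper": 40}, {"dx": -4.1, "dy": 0.0, "dz": -7.9, "wx": 0.0, "wy": -0.0262, "wz": 0.0, "gripper": 40}]
[{"dx": -4.3, "dy": 0.0, "dz": -7.8, "wx": 0.0, "wy": -0.0261, "wz": 0.0, "gripper": 40}, {"dx": -7.0, "dy": 0.0, "dz": -10.9, "wx": 0.0, "wy": -0.0262, "wz": 0.0, "gripper": 40}, {"dx": -7.2, "dy": 0.0, "dz": -10.7, "wx": 0.0, "wy": -0.0262, "wz": 0.0, "gripper": 40}, {"dx": -7.5, "dy": 0.0, "dz": -10.6, "wx": 0.0, "wy": -0.0262, "wz": 0.0, "gripper": 40}, {"dx": -7.8, "dy": 0.0, "dz": -10.3, "wx": 0.0, "wy": -0.0262, "wz": 0.0, "gripper": 40}]
```

>>> move_arm(
  deltas=[
    {"dx": 3.9, "dy": -1, "dz": -2.6, "wx": 0, "wy": -0.052, "wz": 0, "gripper": 40},
    {"dx": 3, "dy": 0, "dz": -3.1, "wx": 0, "wy": -0.052, "wz": 0, "gripper": 40},
    {"dx": 2.6, "dy": 0, "dz": -2.7, "wx": 0, "wy": -0.052, "wz": 0, "gripper": 40},
    {"dx": 0, "dy": 0, "dz": 0, "wx": 0, "wy": 0, "wz": 0, "gripper": 40},
    {"dx": 0, "dy": 0, "dz": 0, "wx": 0, "wy": 0, "wz": 0, "gripper": 40},
  ],
)

```text
t: 7.9
tool_pos: [0.4817, 0.1897, 0.0403]
eef_rot: [179.9, -41.0, 76.3]
force: [0.1, 0.4, -0.5]
finger_gap: 0.05
```

Run:
```python
from plan import *
s=log(); print(s['ft_torque'])
im=cams.grab_frame('wrist'); cv2.imwrite('pics/w7.png',im)
```

```text
t 7.9 p [0.4817 0.1897 0.0403] rpy [179.94 -40.96  76.35] q [-11.7   9.9 125.2  51.7  56.6 -32.3] F [ 0.1  0.4 -0.5] gap 50.0
[-0.43139495  0.03224589  0.01143141]
```

View pics/w7.png

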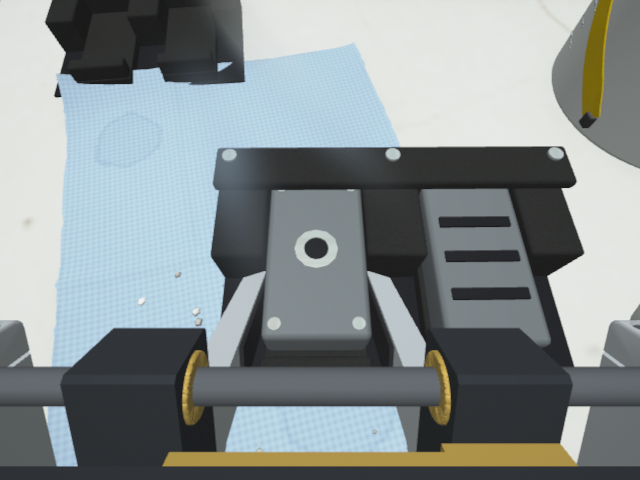

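>>> move_arm(
  deltas=[
    {"dx": 2.4, "dy": 0, "dz": -2.6, "wx": 0, "wy": -0.052, "wz": 0, "gripper": 40},
    {"dx": 2.4, "dy": 0, "dz": -2.6, "wx": 0, "wy": -0.052, "wz": 0, "gripper": 40},
    {"dx": 2.4, "dy": 0, "dz": -2.5, "wx": 0, "wy": -0.052, "wz": 0, "gripper": 40},
    {"dx": 2.4, "dy": 0, "dz": -2.4, "wx": 0, "wy": -0.052, "wz": 0, "gripper": 40},
    {"dx": 0, "dy": 0, "dz": 0, "wx": 0, "wy": 0, "wz": 0, "gripper": 40},
  ],
)

```text
t: 8.57
tool_pos: [0.4818, 0.1913, 0.0538]
eef_rot: [179.9, -29.0, 76.4]
force: [0.6, -2.8, -2.2]
finger_gap: 0.0497
```

Run:
```python
from plan import *
s=log(); print(s['ft_torque'])
im=cams.grab_frame('wrist'); cv2.imwrite('pics/w8.png',im)
im=cams.grab_frame('side'); cv2.imwrite('pics/s8.png',cv2.resize(im[230:370,190:350],None,fx=4,fy=4,interpolation=cv2.INTER_CUBIC))
```

```text
t 8.57 p [0.4818 0.1913 0.0538] rpy [179.91 -28.96  76.43] q [ -5.6   5.7 123.2  36.9  52.9 -15.3] F [ 0.6 -2.8 -2.2] gap 49.7
[-0.92388087  0.02392903 -0.10473477]
```

View pics/w8.png

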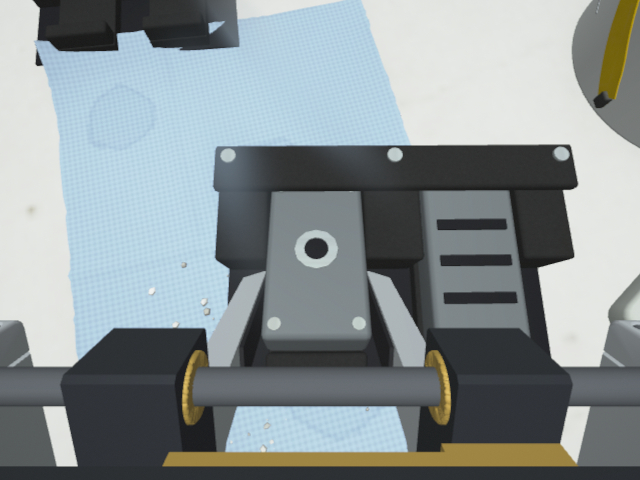

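View pics/s8.png

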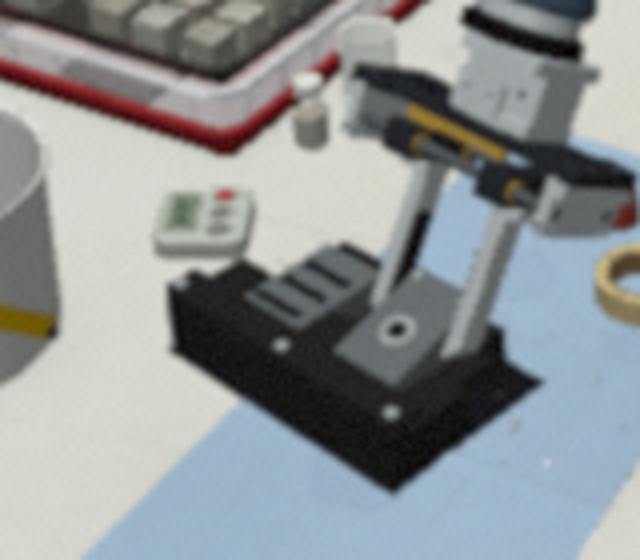

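>>> move_arm(
  deltas=[
    {"dx": -2.6, "dy": 0, "dz": -0.3, "wx": 0, "wy": 0, "wz": 0, "gripper": 40},
    {"dx": 2.4, "dy": 0, "dz": -2.3, "wx": 0, "wy": -0.052, "wz": 0, "gripper": 40},
    {"dx": 2.4, "dy": 0, "dz": -2.3, "wx": 0, "wy": -0.052, "wz": 0, "gripper": 40},
    {"dx": 2.4, "dy": 0, "dz": -2.2, "wx": 0, "wy": -0.052, "wz": 0, "gripper": 40},
    {"dx": 0, "dy": 0, "dz": 0, "wx": 0, "wy": 0, "wz": 0, "gripper": 40},
  ],
)

```text
t: 9.3
tool_pos: [0.4825, 0.1929, 0.0628]
eef_rot: [179.9, -20.1, 76.4]
force: [0.0, 0.8, -0.7]
finger_gap: 0.0497
```

Run:
```python
from plan import *
s=log(); print(s['ft_torque'])
T=Ttool(s); print((T[:2,3]-C0)@fr(YT)*1000)
im=cams.grab_frame('wrist'); cv2.imwrite('pics/w9.png',im)
```

```text
t 9.3 p [0.4825 0.1929 0.0628] rpy [179.92 -20.13  76.41] q [ -0.9   4.7 120.7  25.   52.6  -2.3] F [ 0.   0.8 -0.7] gap 49.7
[-0.22292076  0.00598351 -0.05764492]
-24.133954631026572
```

View pics/w9.png

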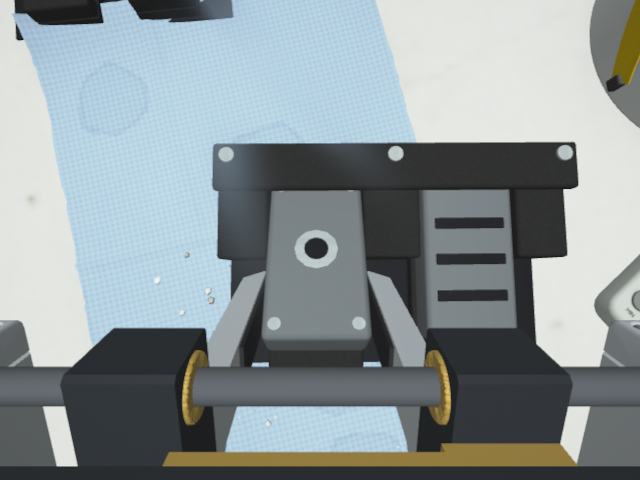

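Run:
```python
from plan import *
T0=tool_for(30,32,14.5,-27.5,1.6,-50)
print(((Ttool()[:2,3]-C0)@fr(YT)*1000,Ttool()[2,3]), ((T0[:2,3]-C0)@fr(YT)*1000,T0[2,3]))
rows([tool_for(30,16,20,-27.5,1.6,-50),tool_for(36,-5,42,-27.5,1.6,-50),tool_for(42,-40,90,-27.5,1.6,-50)],[3,3,4],g=40,T0=T0)
```

```text
(np.float64(-24.380434876750424), np.float64(0.062432753604462245)) (np.float64(-23.986841774371815), np.float64(0.06252794549146837))
[{"dx": -4.4, "dy": 0.0, "dz": -3.5, "wx": 0.0, "wy": 0.0, "wz": 0.0, "gripper": 40}, {"dx": -4.4, "dy": 0.0, "dz": -3.6, "wx": 0.0, "wy": 0.0, "wz": 0.0, "gripper": 40}, {"dx": -4.4, "dy": 0.0, "dz": -3.5, "wx": 0.0, "wy": 0.0, "wz": 0.0, "gripper": 40}, {"dx": -1.7, "dy": 0.0, "dz": -10.4, "wx": 0.0, "wy": -0.0349, "wz": 0.0, "gripper": 40}, {"dx": -2.2, "dy": 0.0, "dz": -10.4, "wx": 0.0, "wy": -0.0349, "wz": 0.0, "gripper": 40}]
[{"dx": -2.4, "dy": 0.0, "dz": -10.3, "wx": 0.0, "wy": -0.0349, "wz": 0.0, "gripper": 40}, {"dx": -3.9, "dy": 0.0, "dz": -14.6, "wx": 0.0, "wy": -0.0262, "wz": 0.0, "gripper": 40}, {"dx": -4.2, "dy": 0.0, "dz": -14.5, "wx": 0.0, "wy": -0.0262, "wz": 0.0, "gripper": 40}, {"dx": -4.6, "dy": 0.0, "dz": -14.4, "wx": 0.0, "wy": -0.0262, "wz": 0.0, "gripper": 40}, {"dx": -5.0, "dy": 0.0, "dz": -14.3, "wx": 0.0, "wy": -0.0261, "wz": 0.0, "gripper": 40}]
```

>>> move_arm(
  deltas=[
    {"dx": -4.4, "dy": 0, "dz": -3.5, "wx": 0, "wy": 0, "wz": 0, "gripper": 40},
    {"dx": -4.4, "dy": 0, "dz": -3.5, "wx": 0, "wy": 0, "wz": 0, "gripper": 40},
    {"dx": -4.4, "dy": 0, "dz": -3.5, "wx": 0, "wy": 0, "wz": 0, "gripper": 40},
    {"dx": -1.7, "dy": 0, "dz": -10.4, "wx": 0, "wy": -0.035, "wz": 0, "gripper": 40},
    {"dx": -2.2, "dy": 0, "dz": -10.4, "wx": 0, "wy": -0.035, "wz": 0, "gripper": 40},
  ],
)

```text
t: 9.98
tool_pos: [0.4758, 0.1661, 0.0864]
eef_rot: [180.0, -16.0, 76.3]
force: [0.0, 0.3, -0.8]
finger_gap: 0.0495
```

>>> move_arm(
  deltas=[
    {"dx": -2.4, "dy": 0, "dz": -10.4, "wx": 0, "wy": -0.035, "wz": 0, "gripper": 40},
    {"dx": -4, "dy": 0, "dz": -14.5, "wx": 0, "wy": -0.026, "wz": 0, "gripper": 40},
    {"dx": -4, "dy": 0, "dz": -14.5, "wx": 0, "wy": -0.026, "wz": 0, "gripper": 40},
    {"dx": -4.5, "dy": 0, "dz": -14.5, "wx": 0, "wy": -0.026, "wz": 0, "gripper": 40},
    {"dx": -5, "dy": 0, "dz": -14.5, "wx": 0, "wy": -0.026, "wz": 0, "gripper": 40},
  ],
)

```text
t: 10.6
tool_pos: [0.4678, 0.133, 0.1497]
eef_rot: [179.9, -8.0, 76.3]
force: [-0.8, -0.2, -1.9]
finger_gap: 0.0497
```

Run:
```python
from plan import *
s=log(); print(s['ft_torque'])
im=cams.grab_frame('wrist'); cv2.imwrite('pics/w10.png',im)
im=cams.grab_frame('side'); cv2.imwrite('pics/s10.png',cv2.resize(im[210:370,190:370],None,fx=4,fy=3.6,interpolation=cv2.INTER_CUBIC))
```

```text
t 10.6 p [0.4678 0.133  0.1497] rpy [179.94  -7.99  76.34] q [ -1.8  -5.8 118.8   8.6  65.6   8.4] F [-0.8 -0.2 -1.9] gap 49.7
[-0.14502989 -0.01979775 -0.02890526]
```

View pics/w10.png

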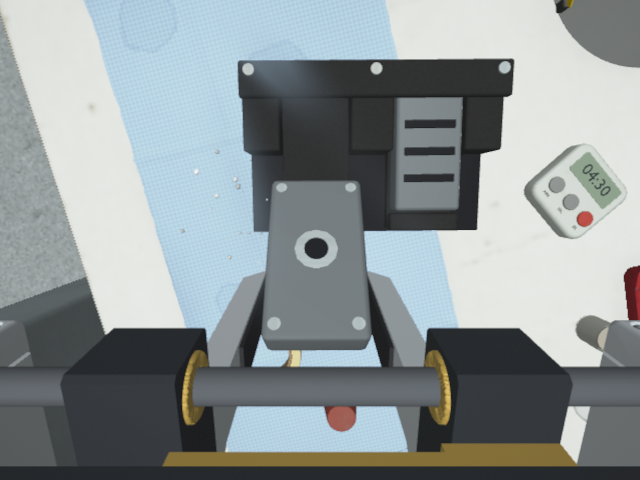

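View pics/s10.png

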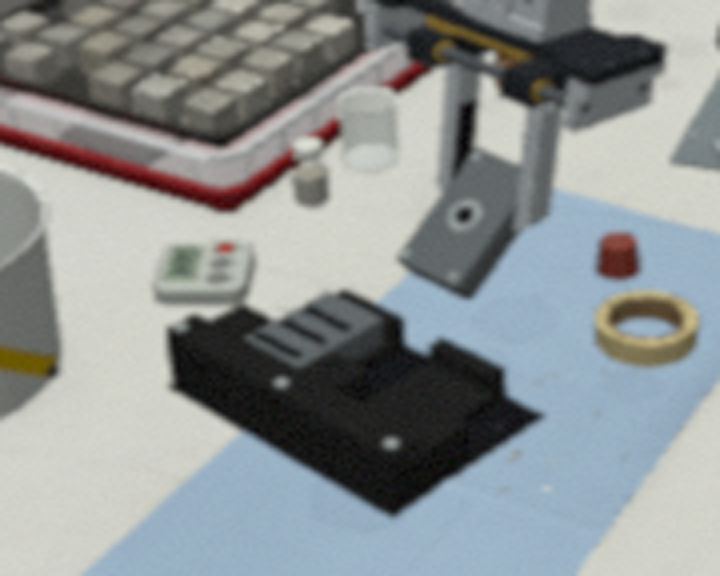

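```bash
cat > pnp.py <<'E'
from plan import *
def feats(fn,show=False):
    im=cv2.imread(fn); g=cv2.cvtColor(im,cv2.COLOR_BGR2GRAY).astype(float)
    out=[]
    for (u,v) in [(281,188),(350,188),(273,320),(359,320)]:
        w=g[v-10:v+11,u-9:u+10]; w=np.clip(w-np.percentile(w,75)-18,0,None)
        yy,xx=np.mgrid[v-10:v+11,u-9:u+10]; out.append(((w*xx).sum()/w.sum(),(w*yy).sum()/w.sum()))
    w=g[225:270,290:342]; m=(w<45).astype(float); yy,xx=np.mgrid[225:270,290:342]; out.append(((m*xx).sum()/m.sum(),(m*yy).sum()/m.sum()))
    return np.array(out)
E
python3 - <<'E'
from pnp import *
for i in (6,7,8,10): print(i,feats(f'pics/w{i}.png').round(1).tolist())
E
```

```text
6 [[281.5, 187.7], [349.8, 187.6], [nan, nan], [nan, nan], [nan, nan]]
7 [[281.1, 190.1], [350.4, 190.0], [nan, nan], [nan, nan], [322.0, 256.0]]
8 [[nan, nan], [350.0, 191.0], [nan, nan], [nan, nan], [316.2, 247.9]]
10 [[281.2, 187.1], [350.2, 186.9], [nan, nan], [nan, nan], [315.8, 248.1]]pnp.py:7: RuntimeWarning: invalid value encountered in scalar divide
  yy,xx=np.mgrid[v-10:v+11,u-9:u+10]; out.append(((w*xx).sum()/w.sum(),(w*yy).sum()/w.sum()))
pnp.py:8: RuntimeWarning: invalid value encountered in scalar divide
  w=g[225:270,290:342]; m=(w<45).astype(float); yy,xx=np.mgrid[225:270,290:342]; out.append(((m*xx).sum()/m.sum(),(m*yy).sum()/m.sum()))
```

Make it more robust: threshold relative to the local median.

```bash
cat > pnp.py <<'E'
from plan import *
def feats(fn):
    im=cv2.imread(fn); g=cv2.cvtColor(im,cv2.COLOR_BGR2GRAY).astype(np.float32)
    out=[]
    for (u,v) in [(281,188),(350,188),(273,320),(359,320)]:
        s=np.s_[v-9:v+10,u-9:u+10]; w=g[s]; med=np.median(w); w=np.clip(w-med-15,0,40)
        yy,xx=np.mgrid[s]; out.append(((w*xx).sum()/w.sum(),(w*yy).sum()/w.sum()))
    s=np.s_[228:268,296:337]; w=g[s]; w=np.clip(w-np.median(w)-15,0,40)  # bush ring
    w2=((g[s]>np.median(g[s])+15)|(g[s]<np.median(g[s])-40)).astype(float)
    yy,xx=np.mgrid[s]; out.append(((w2*xx).sum()/w2.sum(),(w2*yy).sum()/w2.sum()))
    return np.array(out)
if __name__=='__main__':
    p=cams.camera_params('wrist');f=240/np.tan(np.radians(p['fov_y']/2))
    K=np.array([[f,0,p['cx']],[0,f,p['cy']],[0,0,1]])
    F={i:feats(f'pics/w{i}.png') for i in (6,10)}
    for i in F: print(i,F[i].round(1).tolist())
    L=[json.loads(l) for l in open('log.jsonl')]
    s6=[s for s in L if abs(s['t']-7.22)<.02][-1]
    T6=Ttool(s6); c=(f,p['cx'],p['cy'],T6@p['T_tool_cam'])
    P6=plane(c,F[6],.038); print(P6.round(4)); 
    d=lambda a,b:np.linalg.norm(P6[a]-P6[b])*1000
    print('w',d(0,1),d(2,3),'l',d(0,2),d(1,3))
    hw=(d(0,1)+d(2,3))/4; hl=(d(0,2)+d(1,3))/4
    # sensor frame: x to far, y left(frame), z up ; image left = +y? far-left screw (281) 
    for i in F:
        obj=np.array([[hl,hw,12],[hl,-hw,12],[-hl,hw,12],[-hl,-hw,12],[0,0,12.]])/1000
        ok,rv,tv=cv2.solvePnP(obj,F[i],K,None,flags=cv2.SOLVEPNP_ITERATIVE)
        M=np.eye(4);M[:3,:3]=cv2.Rodrigues(rv)[0];M[:3,3]=tv[:,0]
        S=p['T_tool_cam']@M
        print(i,'sensor in tool: pos mm',(S[:3,3]*1000).round(1),'axes x',S[:3,0].round(3),'z',S[:3,2].round(3),'ang',np.degrees(np.arctan2(S[2,0],S[0,0])).round(1),'reproj',np.abs(cv2.projectPoints(obj,rv,tv,K,None)[0][:,0]-F[i]).max().round(2))
E
python3 pnp.py
```

```text
6 [[281.5, 187.7], [349.8, 187.5], [272.4, 316.9], [359.3, 316.8], [315.7, 245.1]]
10 [[281.2, 187.1], [350.2, 186.9], [273.6, 323.1], [358.5, 322.8], [315.8, 248.8]]
[[0.4779 0.2581 0.038 ]
 [0.5151 0.2492 0.038 ]
 [0.4601 0.1837 0.038 ]
 [0.4973 0.1748 0.038 ]
 [0.4875 0.2161 0.038 ]]
w 38.25388272716577 38.25622801629033 l 76.52351707608986 76.54228872734615
6 sensor in tool: pos mm [16.4 -0.2 22.3] axes x [ 0.646 -0.001  0.763] z [ 0.763 -0.001 -0.646] ang 49.8 reproj 0.47
10 sensor in tool: pos mm [15.2 -0.1 23.6] axes x [ 0.713 -0.002  0.701] z [ 0.701 -0.001 -0.713] ang 44.5 reproj 0.64
```

```bash
cat >> plan.py <<'E'
D0=np.array([.51,-.43]); YD=45.
E
python3 - <<'E'
from plan import *
s=log()
def DD(x,z,tl,c=D0,yaw=YD): return TT(x,z,tl,c,yaw)
a=pose([.49,.05,.25],68,5); b=pose([.54,-.15,.27],58,22); c=DD(6,180,45.5); d=DD(6.2,90,45.5); e=DD(6.2,73,45.5)
traj([a,b,c,d,e],s['joint_pos'])
# margins
T=rows([a,b,c],[6,7,12],g=40)
E
```

```text
t 10.7 p [0.4691 0.1333 0.1508] rpy [179.74  -8.09  76.37] q [ -1.8  -5.8 118.7   8.7  65.5   8.3] F [ 0.7  0.8 -1.4] gap 50.1
([-5.0, -7.0, 109.0, -5.0, 80.0, 18.0], np.True_, np.float64(14.0))
([-17.0, 6.0, 96.0, -21.0, 85.0, 18.0], np.True_, np.float64(16.0))
([-34.0, 29.0, 84.0, -45.0, 82.0, 24.0], np.True_, np.float64(24.0))
([-34.0, 35.0, 85.0, -46.0, 77.0, 29.0], np.True_, np.float64(7.0))
([-34.0, 37.0, 85.0, -46.0, 76.0, 30.0], np.True_, np.float64(1.0))
[{"dx": -10.2, "dy": 6.7, "dz": -18.1, "wx": 0.0001, "wy": -0.0381, "wz": 0.0243, "gripper": 40}, {"dx": -10.7, "dy": 7.0, "dz": -17.7, "wx": 0.0001, "wy": -0.038, "wz": 0.0243, "gripper": 40}, {"dx": -11.3, "dy": 7.3, "dz": -17.3, "wx": 0.0001, "wy": -0.0381, "wz": 0.0243, "gripper": 40}, {"dx": -11.7, "dy": 7.6, "dz": -16.9, "wx": 0.0001, "wy": -0.0381, "wz": 0.0243, "gripper": 40}, {"dx": -12.1, "dy": 7.8, "dz": -16.4, "wx": 0.0001, "wy": -0.038, "wz": 0.0243, "gripper": 40}]
[{"dx": -12.6, "dy": 8.1, "dz": -15.9, "wx": 0.0001, "wy": -0.0381, "wz": 0.0243, "gripper": 40}, {"dx": -24.0, "dy": 17.3, "dz": -0.8, "wx": 0.0058
[... 1077 characters left out ...]
wz": 0.0158, "gripper": 40}, {"dx": -12.8, "dy": 12.4, "dz": 16.6, "wx": 0.0106, "wy": -0.0341, "wz": 0.0159, "gripper": 40}, {"dx": -12.0, "dy": 12.7, "dz": 16.8, "wx": 0.0105, "wy": -0.034, "wz": 0.0158, "gripper": 40}]
[{"dx": -11.2, "dy": 13.1, "dz": 17.1, "wx": 0.0106, "wy": -0.034, "wz": 0.0158, "gripper": 40}, {"dx": -10.4, "dy": 13.4, "dz": 17.4, "wx": 0.0106, "wy": -0.0341, "wz": 0.0159, "gripper": 40}, {"dx": -9.6, "dy": 13.8, "dz": 17.5, "wx": 0.0106, "wy": -0.034, "wz": 0.0158, "gripper": 40}, {"dx": -8.7, "dy": 14.1, "dz": 17.7, "wx": 0.0105, "wy": -0.034, "wz": 0.0158, "gripper": 40}, {"dx": -8.0, "dy": 14.4, "dz": 17.8, "wx": 0.0106, "wy": -0.034, "wz": 0.0158, "gripper": 40}]
```

>>> move_arm(
  deltas=[
    {"dx": -10, "dy": 7, "dz": -18, "wx": 0, "wy": -0.038, "wz": 0.024, "gripper": 40},
    {"dx": -11, "dy": 7, "dz": -18, "wx": 0, "wy": -0.038, "wz": 0.024, "gripper": 40},
    {"dx": -11, "dy": 7, "dz": -17, "wx": 0, "wy": -0.038, "wz": 0.024, "gripper": 40},
    {"dx": -12, "dy": 8, "dz": -17, "wx": 0, "wy": -0.038, "wz": 0.024, "gripper": 40},
    {"dx": -12, "dy": 8, "dz": -16, "wx": 0, "wy": -0.038, "wz": 0.024, "gripper": 40},
  ],
)

```text
t: 11.32
tool_pos: [0.486, 0.0636, 0.2309]
eef_rot: [-179.7, 2.9, 69.5]
force: [0.3, 0.0, -1.7]
finger_gap: 0.0498
```

>>> move_arm(
  deltas=[
    {"dx": -13, "dy": 8, "dz": -16, "wx": 0, "wy": -0.038, "wz": 0.024, "gripper": 40},
    {"dx": -24, "dy": 17, "dz": -1, "wx": 0.006, "wy": -0.042, "wz": 0.024, "gripper": 40},
    {"dx": -23, "dy": 18, "dz": 0, "wx": 0.006, "wy": -0.042, "wz": 0.024, "gripper": 40},
    {"dx": -23, "dy": 19, "dz": 1, "wx": 0.006, "wy": -0.042, "wz": 0.024, "gripper": 40},
    {"dx": -23, "dy": 19, "dz": 2, "wx": 0.006, "wy": -0.042, "wz": 0.024, "gripper": 40},
  ],
)

```text
t: 11.95
tool_pos: [0.5187, -0.0652, 0.2584]
eef_rot: [-179.3, 14.8, 62.6]
force: [0.3, -0.1, -0.8]
finger_gap: 0.0501
```

>>> move_arm(
  deltas=[
    {"dx": -22, "dy": 20, "dz": 3, "wx": 0.006, "wy": -0.042, "wz": 0.024, "gripper": 40},
    {"dx": -21, "dy": 20, "dz": 3, "wx": 0.006, "wy": -0.042, "wz": 0.024, "gripper": 40},
    {"dx": -21, "dy": 21, "dz": 4, "wx": 0.006, "wy": -0.042, "wz": 0.024, "gripper": 40},
    {"dx": -16, "dy": 10, "dz": 15, "wx": 0.011, "wy": -0.034, "wz": 0.016, "gripper": 40},
    {"dx": -16, "dy": 11, "dz": 15, "wx": 0.011, "wy": -0.034, "wz": 0.016, "gripper": 40},
  ],
)

```text
t: 12.58
tool_pos: [0.536, -0.1969, 0.2509]
eef_rot: [-179.1, 26.0, 56.4]
force: [-0.4, 0.2, -1.5]
finger_gap: 0.0496
```

Run:
```python
from plan import *
s=log()
c=TT(6.2,110,45.5,D0,YD)
rows([c],[15],g=40)
```

```text
t 12.57 p [ 0.536  -0.1969  0.2509] rpy [-179.13   25.95   56.37] q [-20.4   9.   95.1 -25.1  83.8  17.9] F [-0.4  0.2 -1.5] gap 49.6
[{"dx": -8.0, "dy": 7.5, "dz": 14.2, "wx": 0.0068, "wy": -0.0226, "wz": 0.011, "gripper": 40}, {"dx": -7.6, "dy": 7.6, "dz": 14.4, "wx": 0.0067, "wy": -0.0226, "wz": 0.0109, "gripper": 40}, {"dx": -7.3, "dy": 7.8, "dz": 14.5, "wx": 0.0068, "wy": -0.0225, "wz": 0.011, "gripper": 40}, {"dx": -6.7, "dy": 8.0, "dz": 14.6, "wx": 0.0067, "wy": -0.0226, "wz": 0.011, "gripper": 40}, {"dx": -6.4, "dy": 8.2, "dz": 14.6, "wx": 0.0068, "wy": -0.0226, "wz": 0.0109, "gripper": 40}]
[{"dx": -6.0, "dy": 8.3, "dz": 14.8, "wx": 0.0068, "wy": -0.0226, "wz": 0.011, "gripper": 40}, {"dx": -5.5, "dy": 8.5, "dz": 14.8, "wx": 0.0067, "wy": -0.0226, "wz": 0.011, "gripper": 40}, {"dx": -5.1, "dy": 8.7, "dz": 14.9, "wx": 0.0068, "wy": -0.0225, "wz": 0.0109, "gripper": 40}, {"dx": -4.7, "dy": 8.8, "dz": 15.0, "wx": 0.0067, "wy": -0.0226, "wz": 0.011, "gripper": 40}, {"dx": -4.2, "dy": 8.9, "dz": 15.0, "wx": 0.0068, "wy": -0.0226, "wz": 0.011, "gripper": 40}]
[{"dx": -3.8, "dy": 9.1, "dz": 15.0, "wx": 0.0068, "wy": -0.0226, "wz": 0.0109, "gripper": 40}, {"dx": -3.3, "dy": 9.3, "dz": 15.0, "wx": 0.0067, "wy": -0.0226, "wz": 0.011, "gripper": 40}, {"dx": -2.9, "dy": 9.4, "dz": 15.1, "wx": 0.0068, "wy": -0.0225, "wz": 0.011, "gripper": 40}, {"dx": -2.5, "dy": 9.5, "dz": 15.0, "wx": 0.0067, "wy": -0.0226, "wz": 0.0109, "gripper": 40}, {"dx": -2.0, "dy": 9.6, "dz": 15.0, "wx": 0.0068, "wy": -0.0226, "wz": 0.011, "gripper": 40}]
```

>>> move_arm(
  deltas=[
    {"dx": -8, "dy": 7.5, "dz": 14, "wx": 0.007, "wy": -0.0225, "wz": 0.011, "gripper": 40},
    {"dx": -7.5, "dy": 7.5, "dz": 14.5, "wx": 0.007, "wy": -0.0225, "wz": 0.011, "gripper": 40},
    {"dx": -7, "dy": 8, "dz": 14.5, "wx": 0.007, "wy": -0.0225, "wz": 0.011, "gripper": 40},
    {"dx": -7, "dy": 8, "dz": 14.5, "wx": 0.007, "wy": -0.0225, "wz": 0.011, "gripper": 40},
    {"dx": -6.5, "dy": 8, "dz": 14.5, "wx": 0.007, "wy": -0.0225, "wz": 0.011, "gripper": 40},
  ],
)

```text
t: 13.2
tool_pos: [0.5296, -0.273, 0.2049]
eef_rot: [-178.9, 32.4, 52.8]
force: [-0.7, 0.4, -0.8]
finger_gap: 0.0499
```

>>> move_arm(
  deltas=[
    {"dx": -6, "dy": 8.5, "dz": 15, "wx": 0.007, "wy": -0.0225, "wz": 0.011, "gripper": 40},
    {"dx": -5.5, "dy": 8.5, "dz": 15, "wx": 0.007, "wy": -0.0225, "wz": 0.011, "gripper": 40},
    {"dx": -5, "dy": 8.5, "dz": 15, "wx": 0.007, "wy": -0.0225, "wz": 0.011, "gripper": 40},
    {"dx": -4.5, "dy": 9, "dz": 15, "wx": 0.007, "wy": -0.0225, "wz": 0.011, "gripper": 40},
    {"dx": -4, "dy": 9, "dz": 15, "wx": 0.007, "wy": -0.0225, "wz": 0.011, "gripper": 40},
  ],
)

```text
t: 13.82
tool_pos: [0.5227, -0.3494, 0.157]
eef_rot: [-179.1, 38.9, 49.1]
force: [0.2, 0.7, -0.9]
finger_gap: 0.05
```

>>> move_arm(
  deltas=[
    {"dx": -4, "dy": 9, "dz": 15, "wx": 0.007, "wy": -0.0225, "wz": 0.011, "gripper": 40},
    {"dx": -3.5, "dy": 9.5, "dz": 15, "wx": 0.007, "wy": -0.0225, "wz": 0.011, "gripper": 40},
    {"dx": -3, "dy": 9.5, "dz": 15, "wx": 0.007, "wy": -0.0225, "wz": 0.011, "gripper": 40},
    {"dx": -2.5, "dy": 9.5, "dz": 15, "wx": 0.007, "wy": -0.0225, "wz": 0.011, "gripper": 40},
    {"dx": 0, "dy": 0, "dz": 0, "wx": 0, "wy": 0, "wz": 0, "gripper": 40},
  ],
)

```text
t: 14.45
tool_pos: [0.5162, -0.4102, 0.1188]
eef_rot: [-179.5, 44.1, 45.9]
force: [-0.4, 0.6, -0.8]
finger_gap: 0.0492
```

Run:
```python
from pnp import *
s=log()
im=cams.grab_frame('wrist'); cv2.imwrite('pics/w11.png',im)
im=cams.grab_frame('side'); cv2.imwrite('pics/s11.png',cv2.resize(im[180:320,300:460],None,fx=4,fy=4,interpolation=cv2.INTER_CUBIC))
F=feats('pics/w11.png');print(F.round(1).tolist())
s=log()
p=cams.camera_params('wrist');f=240/np.tan(np.radians(p['fov_y']/2));K=np.array([[f,0,p['cx']],[0,f,p['cy']],[0,0,1]])
obj=np.array([[38.27,19.13,12],[38.27,-19.13,12],[-38.27,19.13,12],[-38.27,-19.13,12],[0,0,12.]])/1000
ok,rv,tv=cv2.solvePnP(obj,F,K,None); M=np.eye(4);M[:3,:3]=cv2.Rodrigues(rv)[0];M[:3,3]=tv[:,0]; S=p['T_tool_cam']@M; W=Ttool(s)@S
print('in tool',(S[:3,3]*1000).round(1),np.degrees(np.arctan2(S[2,0],S[0,0])).round(1)); print('world c',W[:3,3].round(4),'x axis',W[:3,0].round(3),'z axis',W[:3,2].round(3),'y',W[:3,1].round(3))
```

```text
t 14.45 p [ 0.5162 -0.4102  0.1188] rpy [-179.51   44.07   45.9 ] q [-32.8  31.9  85.9 -44.1  78.1  27.3] F [-0.4  0.6 -0.8] gap 49.2
[[279.9, 182.6], [350.7, 183.6], [273.6, 323.5], [358.4, 323.3], [315.4, 249.3]]
t 14.55 p [ 0.5171 -0.4097  0.1203] rpy [-179.68   44.03   45.85] q [-32.7  31.7  85.9 -44.   78.1  27.3] F [-0.2  0.1 -0.7] gap 50.0
in tool [16.2 -0.9 23.3] 40.6
world c [ 0.5132 -0.4122  0.0923] x axis [ 0.058  0.073 -0.996] z axis [0.717 0.691 0.092] y [-0.695  0.719  0.012]
```

View pics/s11.png

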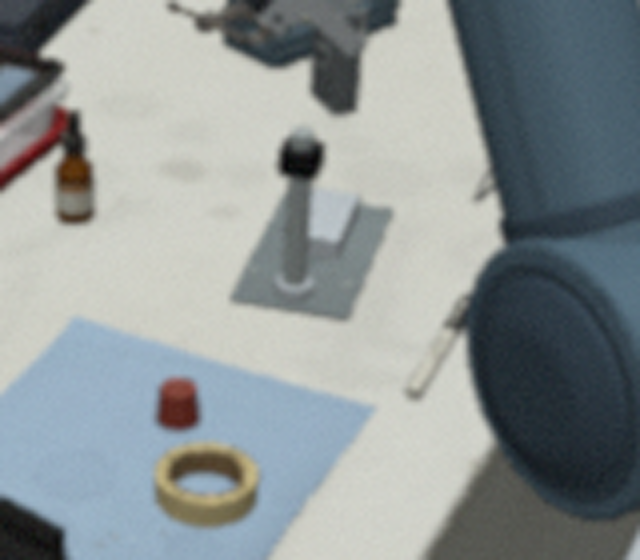

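View pics/w11.png

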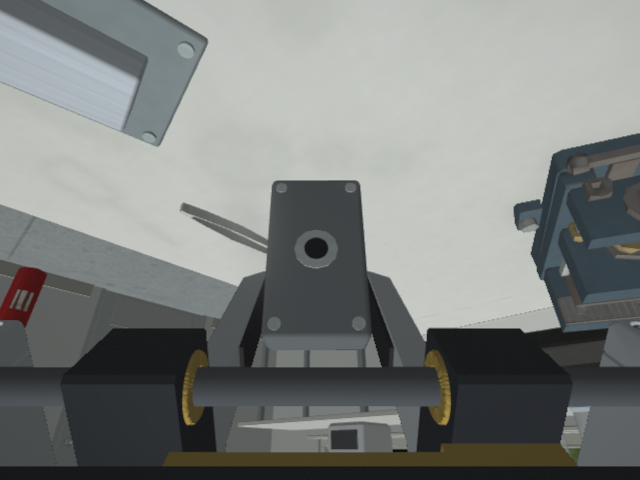

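```bash
cat >> plan.py <<'E'
def sensT(c,z,th,yaw):
    a=R.from_euler('z',yaw,degrees=True)*R.from_euler('y',th,degrees=True); T=np.eye(4);T[:3,:3]=a.as_matrix();T[:3,3]=[*c,z];return T
t=np.radians(44.5)
S10=np.eye(4); S10[:3,0]=[np.cos(t),0,np.sin(t)];S10[:3,1]=[0,-1,0];S10[:3,2]=[np.sin(t),0,-np.cos(t)];S10[:3,3]=[.0152,-.0001,.0236]
E
python3 - <<'E'
from plan import *
s=log(); Si=np.linalg.inv(S10)
print(np.linalg.det(S10[:3,:3]))
W=Ttool(s)@S10; print(W.round(3))
T=rows([sensT(D0,.055,90,YD)@Si,sensT(D0,.0465,90,YD)@Si],[7,3],g=40)
E
```

```text
t 14.55 p [ 0.5171 -0.4097  0.1203] rpy [-179.68   44.03   45.85] q [-32.7  31.7  85.9 -44.   78.1  27.3] F [-0.2  0.1 -0.7] gap 50.0
1.0
[[ 0.015 -0.715  0.699  0.513]
 [ 0.021  0.699  0.714 -0.413]
 [-1.     0.004  0.026  0.093]
 [ 0.     0.     0.     1.   ]]
[{"dx": 2.4, "dy": 1.4, "dz": 5.2, "wx": 0.0007, "wy": -0.0037, "wz": 0.0015, "gripper": 40}, {"dx": 2.4, "dy": 1.3, "dz": 5.2, "wx": 0.0007, "wy": -0.0036, "wz": 0.0015, "gripper": 40}, {"dx": 2.5, "dy": 1.4, "dz": 5.2, "wx": 0.0007, "wy": -0.0037, "wz": 0.0016, "gripper": 40}, {"dx": 2.4, "dy": 1.3, "dz": 5.2, "wx": 0.0007, "wy": -0.0036, "wz": 0.0015, "gripper": 40}, {"dx": 2.5, "dy": 1.4, "dz": 5.2, "wx": 0.0006, "wy": -0.0037, "wz": 0.0015, "gripper": 40}]
[{"dx": 2.5, "dy": 1.3, "dz": 5.1, "wx": 0.0007, "wy": -0.0036, "wz": 0.0015, "gripper": 40}, {"dx": 2.5, "dy": 1.4, "dz": 5.2, "wx": 0.0007, "wy": -0.0037, "wz": 0.0015, "gripper": 40}, {"dx": 2.0, "dy": 0.0, "dz": 2.0, "wx": 0.0, "wy": 0.0, "wz": 0.0, "gripper": 40}, {"dx": 2.1, "dy": 0.0, "dz": 1.9, "wx": 0.0, "wy": 0.0, "wz": 0.0, "gripper": 40}, {"dx": 2.0, "dy": 0.0, "dz": 2.0, "wx": 0.0, "wy": 0.0, "wz": 0.0, "gripper": 40}]
```

>>> move_arm(
  deltas=[
    {"dx": 2.4, "dy": 1.4, "dz": 5.2, "wx": 0.001, "wy": -0.004, "wz": 0.0015, "gripper": 40},
    {"dx": 2.4, "dy": 1.4, "dz": 5.2, "wx": 0.001, "wy": -0.004, "wz": 0.0015, "gripper": 40},
    {"dx": 2.4, "dy": 1.4, "dz": 5.2, "wx": 0.001, "wy": -0.004, "wz": 0.0015, "gripper": 40},
    {"dx": 2.4, "dy": 1.4, "dz": 5.2, "wx": 0.001, "wy": -0.004, "wz": 0.0015, "gripper": 40},
    {"dx": 2.4, "dy": 1.4, "dz": 5.2, "wx": 0.001, "wy": -0.004, "wz": 0.0015, "gripper": 40},
  ],
)

```text
t: 15.18
tool_pos: [0.5151, -0.4215, 0.0929]
eef_rot: [-179.8, 45.2, 45.3]
force: [-0.2, 0.1, -1.2]
finger_gap: 0.0499
```

>>> move_arm(
  deltas=[
    {"dx": 2.4, "dy": 1.4, "dz": 5.2, "wx": 0, "wy": -0.003, "wz": 0.0015, "gripper": 40},
    {"dx": 2.4, "dy": 1.4, "dz": 5.2, "wx": 0, "wy": -0.003, "wz": 0.0015, "gripper": 40},
    {"dx": 1.5, "dy": 0, "dz": 1.5, "wx": 0, "wy": 0, "wz": 0, "gripper": 40},
    {"dx": 1, "dy": 0, "dz": 1, "wx": 0, "wy": 0, "wz": 0, "gripper": 40},
    {"dx": 0, "dy": 0, "dz": 0, "wx": 0, "wy": 0, "wz": 0, "gripper": 40},
  ],
)

```text
t: 15.8
tool_pos: [0.5143, -0.4262, 0.0792]
eef_rot: [-180.0, 45.5, 45.0]
force: [0.5, -0.4, -0.4]
finger_gap: 0.0504
```

Run:
```python
from plan import *
s=log(); W=Ttool(s)@S10; print(W.round(4)); print(s['ft_torque'])
im=cams.grab_frame('side'); cv2.imwrite('pics/s12.png',cv2.resize(im[140:260,320:480],None,fx=5,fy=5,interpolation=cv2.INTER_CUBIC))
```

```text
t 15.8 p [ 0.5143 -0.4262  0.0792] rpy [-180.     45.53   45.01] q [-33.6  36.2  84.9 -46.1  76.   30.1] F [ 0.5 -0.4 -0.4] gap 50.4
[[-3.000e-04 -7.072e-01  7.070e-01  5.099e-01]
 [-3.000e-04  7.070e-01  7.072e-01 -4.305e-01]
 [-1.000e+00  0.000e+00 -5.000e-04  5.180e-02]
 [ 0.000e+00  0.000e+00  0.000e+00  1.000e+00]]
[ 0.29884635 -0.34921322 -0.02526753]
```

View pics/s12.png

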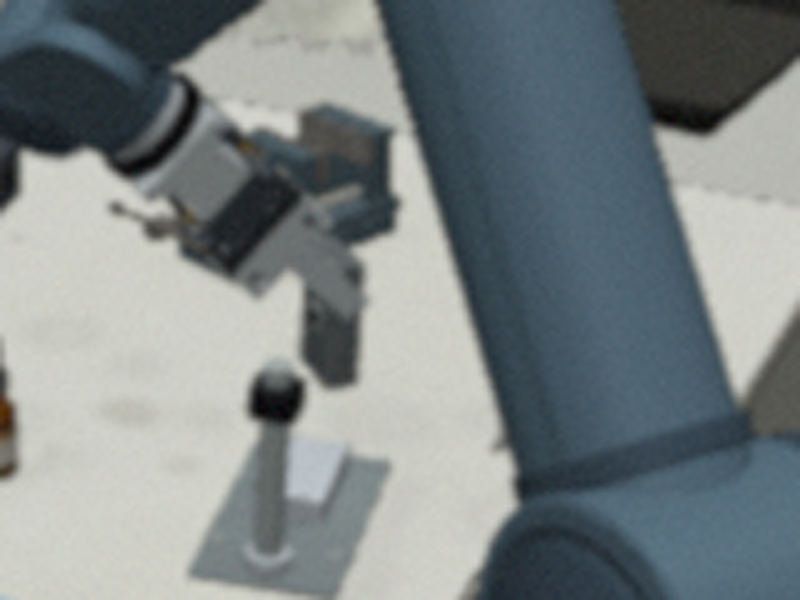

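>>> move_arm(
  deltas=[
    {"dx": 1.4, "dy": 0, "dz": 1.4, "wx": 0, "wy": 0, "wz": 0, "gripper": 40},
    {"dx": 1.4, "dy": 0, "dz": 1.4, "wx": 0, "wy": 0, "wz": 0, "gripper": 40},
    {"dx": 0.7, "dy": 0, "dz": 0.7, "wx": 0, "wy": 0, "wz": 0, "gripper": 40},
    {"dx": 0.4, "dy": 0, "dz": 0.4, "wx": 0, "wy": 0, "wz": 0, "gripper": 40},
    {"dx": 0, "dy": 0, "dz": 0, "wx": 0, "wy": 0, "wz": 0, "gripper": 40},
  ],
)

```text
t: 16.48
tool_pos: [0.5142, -0.4262, 0.0736]
eef_rot: [-180.0, 45.5, 45.0]
force: [0.5, -0.9, -0.5]
finger_gap: 0.0498
```

>>> move_arm(
  deltas=[
    {"dx": 0.4, "dy": 0, "dz": 0.4, "wx": 0, "wy": 0, "wz": 0, "gripper": 40},
    {"dx": 0, "dy": 0, "dz": 0, "wx": 0, "wy": 0, "wz": 0, "gripper": 40},
    {"dx": 0.4, "dy": 0, "dz": 0.4, "wx": 0, "wy": 0, "wz": 0, "gripper": 40},
    {"dx": 0, "dy": 0, "dz": 0, "wx": 0, "wy": 0, "wz": 0, "gripper": 40},
    {"dx": 0, "dy": 0, "dz": 0, "wx": 0, "wy": 0, "wz": 0, "gripper": 40},
  ],
)

```text
t: 17.1
tool_pos: [0.5142, -0.4262, 0.0724]
eef_rot: [-180.0, 45.5, 45.0]
force: [0.1, -0.2, -1.0]
finger_gap: 0.0499
```

>>> move_arm(
  deltas=[
    {"dx": 0.4, "dy": 0, "dz": 0.4, "wx": 0, "wy": 0, "wz": 0, "gripper": 40},
    {"dx": 0, "dy": 0, "dz": 0, "wx": 0, "wy": 0, "wz": 0, "gripper": 40},
    {"dx": 0, "dy": 0, "dz": 0, "wx": 0, "wy": 0, "wz": 0, "gripper": 40},
    {"dx": 0, "dy": 0, "dz": 0, "wx": 0, "wy": 0, "wz": 0, "gripper": 40},
    {"dx": 0, "dy": 0, "dz": 0, "wx": 0, "wy": 0, "wz": 0, "gripper": 40},
  ],
)

```text
t: 17.73
tool_pos: [0.5142, -0.4263, 0.0719]
eef_rot: [-180.0, 45.5, 45.0]
force: [-0.8, 0.3, -0.1]
finger_gap: 0.05
```

>>> move_arm(
  deltas=[
    {"dx": 0.4, "dy": 0, "dz": 0.4, "wx": 0, "wy": 0, "wz": 0, "gripper": 40},
    {"dx": 0, "dy": 0, "dz": 0, "wx": 0, "wy": 0, "wz": 0, "gripper": 40},
    {"dx": 0, "dy": 0, "dz": 0, "wx": 0, "wy": 0, "wz": 0, "gripper": 40},
    {"dx": 0, "dy": 0, "dz": 0, "wx": 0, "wy": 0, "wz": 0, "gripper": 40},
    {"dx": 0, "dy": 0, "dz": 0, "wx": 0, "wy": 0, "wz": 0, "gripper": 40},
  ],
)

```text
t: 18.35
tool_pos: [0.5143, -0.4263, 0.0715]
eef_rot: [180.0, 45.5, 45.0]
force: [-0.2, 0.2, 0.5]
finger_gap: 0.0496
```

>>> move_arm(
  deltas=[
    {"dx": 0.4, "dy": 0, "dz": 0.4, "wx": 0, "wy": 0, "wz": 0, "gripper": 40},
    {"dx": 0, "dy": 0, "dz": 0, "wx": 0, "wy": 0, "wz": 0, "gripper": 40},
    {"dx": 0, "dy": 0, "dz": 0, "wx": 0, "wy": 0, "wz": 0, "gripper": 40},
    {"dx": 0, "dy": 0, "dz": 0, "wx": 0, "wy": 0, "wz": 0, "gripper": 40},
    {"dx": 0, "dy": 0, "dz": 0, "wx": 0, "wy": 0, "wz": 0, "gripper": 40},
  ],
)

```text
t: 18.98
tool_pos: [0.5143, -0.4263, 0.0714]
eef_rot: [180.0, 45.6, 45.0]
force: [-0.8, 2.1, 5.0]
finger_gap: 0.0498
```

Run:
```python
from plan import *
s=log(); print(s['ft_torque'])
im=cams.grab_frame('wrist'); cv2.imwrite('pics/w13.png',im)
```

```text
t 18.98 p [ 0.5143 -0.4263  0.0714] rpy [179.99  45.57  44.98] q [-33.6  36.9  84.8 -46.3  75.6  30.6] F [-0.8  2.1  5. ] gap 49.8
[ 0.23650882  0.3414165  -0.26746474]
```

View pics/w13.png

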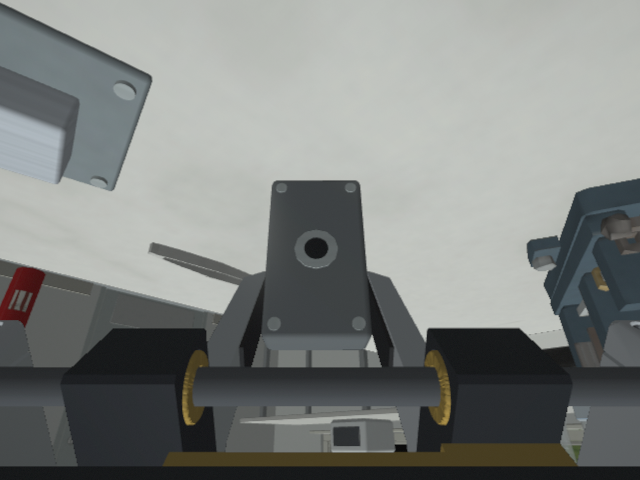

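>>> move_arm(
  deltas=[
    {"dx": -0.2, "dy": 0, "dz": -0.2, "wx": 0, "wy": 0, "wz": 0, "gripper": 40},
    {"dx": 0, "dy": 0, "dz": 0, "wx": 0, "wy": 0, "wz": 0, "gripper": 49},
    {"dx": 0, "dy": 0, "dz": 0, "wx": 0, "wy": 0, "wz": 0, "gripper": 52},
    {"dx": 0, "dy": 0, "dz": 0, "wx": 0, "wy": 0, "wz": 0, "gripper": 55},
    {"dx": 0, "dy": 0, "dz": 0, "wx": 0, "wy": 0, "wz": 0, "gripper": 60},
  ],
)

```text
t: 19.65
tool_pos: [0.5141, -0.4262, 0.0705]
eef_rot: [-180.0, 45.5, 45.0]
force: [-0.1, 0.6, -0.1]
finger_gap: 0.0594
```

Run:
```python
from plan import *
s=log(); print(s['ft_torque'])
im=cams.grab_frame('wrist'); cv2.imwrite('pics/w14.png',im)
```

```text
t 19.65 p [ 0.5141 -0.4262  0.0705] rpy [-179.95   45.51   45.05] q [-33.6  36.9  84.9 -46.2  75.6  30.6] F [-0.1  0.6 -0.1] gap 59.4
[ 0.23106839 -0.20880752 -0.02234749]
```

View pics/w14.png

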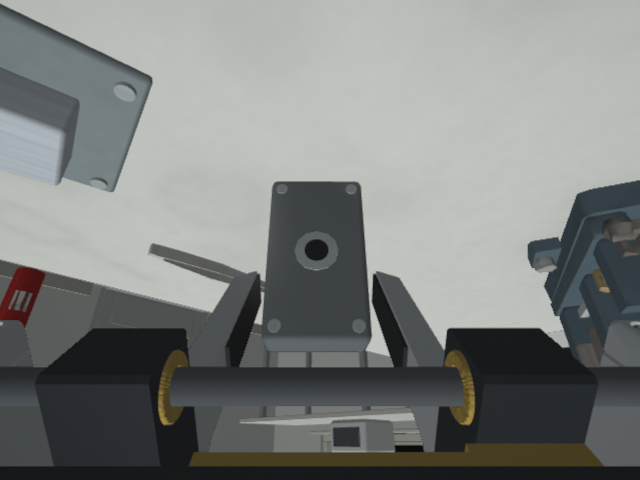

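Run:
```python
from plan import *
s=log(); W=Ttool(s)@S10; print(W.round(3)[:3,3])
T0=Ttool(s)
w=T0.copy(); w[:3,3]-=.085*T0[:3,2]
D1=W[:2,3]
a=TT(40,260,30,D1,45); b=TT(0,260,-78,D1,45); c=TT(0,130,-78,D1,45); d=TT(0,46,-78,D1,45)
traj([w,a,TT(20,260,0,D1,45),TT(10,260,-40,D1,45),b,c,d],s['joint_pos'])
rows([w,a,b],[5,5,15],g=76)
```

```text
t 19.7 p [ 0.5141 -0.4262  0.0706] rpy [-179.96   45.52   45.04] q [-33.6  36.9  84.9 -46.2  75.6  30.6] F [-0.1 -0.1  0.6] gap 59.7
[ 0.51  -0.431  0.043]
([-29.0, 35.0, 81.0, -44.0, 83.0, 29.0], np.True_, np.float64(7.0))
([-35.0, 21.0, 81.0, -30.0, 85.0, 14.0], np.True_, np.float64(15.0))
([-48.0, 15.0, 84.0, 0.0, 81.0, -3.0], np.True_, np.float64(30.0))
([-63.0, 18.0, 87.0, 38.0, 90.0, -24.0], np.True_, np.float64(38.0))
([-71.0, 30.0, 87.0, 66.0, 107.0, -34.0], np.True_, np.float64(29.0))
([-71.0, 42.0, 87.0, 64.0, 102.0, -44.0], np.True_, np.float64(11.0))
([-71.0, 50.0, 84.0, 63.0, 99.0, -49.0], np.True_, np.float64(8.0))
[{"dx": 0.0, "dy": 0.0, "dz": -17.0, "wx": 0.0, "wy": 0.0, "wz": 0.0, "gripper": 76}, {"dx": 0.0, "dy": 0.0, "dz": -17.0, "wx": 0.0, "wy": 0.0, "wz": 0.0, "gripper": 76}, {"dx": 0.0, "dy": 0.0, "dz": -17.0, "wx": 0.0, "wy": 0.0, "wz": 0.0, "gripper": 76}, {"dx": 0.0, "dy": 0.0, "dz": -17.0, "wx": 0.0, "wy": 0.0, "wz": 0.0, "gripper": 76}, {"dx": 0.0, "dy": 0.0, "dz": -17.0, "wx": 0.0, "wy": 0.0, "wz": 0.0, "gripper": 76}]
[{"dx": -22.3, "dy": 0.0, "dz": -14.4
[... 1057 characters left out ...]
": -2.5, "dy": 0.0, "dz": -0.9, "wx": 0.0, "wy": 0.1256, "wz": 0.0, "gripper": 76}, {"dx": -2.4, "dy": 0.0, "dz": -1.2, "wx": 0.0, "wy": 0.1257, "wz": 0.0, "gripper": 76}, {"dx": -2.1, "dy": 0.0, "dz": -1.6, "wx": 0.0, "wy": 0.1257, "wz": 0.0, "gripper": 76}]
[{"dx": -2.0, "dy": 0.0, "dz": -1.7, "wx": 0.0, "wy": 0.1256, "wz": 0.0, "gripper": 76}, {"dx": -1.8, "dy": 0.0, "dz": -2.1, "wx": 0.0, "wy": 0.1257, "wz": 0.0, "gripper": 76}, {"dx": -1.4, "dy": 0.0, "dz": -2.2, "wx": 0.0, "wy": 0.1256, "wz": 0.0, "gripper": 76}, {"dx": -1.2, "dy": 0.0, "dz": -2.4, "wx": 0.0, "wy": 0.1257, "wz": 0.0, "gripper": 76}, {"dx": -0.9, "dy": 0.0, "dz": -2.5, "wx": 0.0, "wy": 0.1257, "wz": 0.0, "gripper": 76}]
```

>>> move_arm(
  deltas=[
    {"dx": 0, "dy": 0, "dz": 0, "wx": 0, "wy": 0, "wz": 0, "gripper": 70},
    {"dx": 0, "dy": 0, "dz": -15, "wx": 0, "wy": 0, "wz": 0, "gripper": 76},
    {"dx": 0, "dy": 0, "dz": -20, "wx": 0, "wy": 0, "wz": 0, "gripper": 76},
    {"dx": 0, "dy": 0, "dz": -25, "wx": 0, "wy": 0, "wz": 0, "gripper": 76},
    {"dx": 0, "dy": 0, "dz": -25, "wx": 0, "wy": 0, "wz": 0, "gripper": 76},
  ],
)

```text
t: 20.32
tool_pos: [0.5586, -0.3824, 0.1326]
eef_rot: [179.9, 45.5, 45.0]
force: [0.5, -0.2, -0.2]
finger_gap: 0.0758
```

>>> move_arm(
  deltas=[
    {"dx": -22, "dy": 0, "dz": -14, "wx": 0, "wy": 0.054, "wz": 0, "gripper": 76},
    {"dx": -21, "dy": 0, "dz": -15, "wx": 0, "wy": 0.054, "wz": 0, "gripper": 76},
    {"dx": -20, "dy": 0, "dz": -17, "wx": 0, "wy": 0.054, "wz": 0, "gripper": 76},
    {"dx": -20, "dy": 0, "dz": -18, "wx": 0, "wy": 0.054, "wz": 0, "gripper": 76},
    {"dx": -19, "dy": 0, "dz": -19, "wx": 0, "wy": 0.054, "wz": 0, "gripper": 76},
  ],
)

```text
t: 20.95
tool_pos: [0.5392, -0.4014, 0.2624]
eef_rot: [179.9, 29.9, 45.0]
force: [0.2, -0.1, 0.1]
finger_gap: 0.076
```

>>> move_arm(
  deltas=[
    {"dx": -2, "dy": 0, "dz": 1, "wx": 0, "wy": 0.126, "wz": 0, "gripper": 76},
    {"dx": -2, "dy": 0, "dz": 1, "wx": 0, "wy": 0.126, "wz": 0, "gripper": 76},
    {"dx": -3, "dy": 0, "dz": 1, "wx": 0, "wy": 0.126, "wz": 0, "gripper": 76},
    {"dx": -3, "dy": 0, "dz": 0, "wx": 0, "wy": 0.126, "wz": 0, "gripper": 76},
    {"dx": -3, "dy": 0, "dz": 0, "wx": 0, "wy": 0.126, "wz": 0, "gripper": 76},
  ],
)

```text
t: 21.58
tool_pos: [0.5298, -0.4113, 0.2625]
eef_rot: [179.8, -6.3, 45.1]
force: [-0.4, 0.4, -0.4]
finger_gap: 0.076
```

Run:
```python
from plan import *
s=log()
im=cams.grab_frame('wrist'); cv2.imwrite('pics/w15.png',im); json.dump(Ttool(s).tolist(),open('w15.json','w'))
```

```text
t 21.57 p [ 0.5298 -0.4113  0.2625] rpy [179.83  -6.27  45.14] q [-50.   14.8  84.6   6.3  81.1  -6.1] F [-0.4  0.4 -0.4] gap 76.0
```

View pics/w15.png

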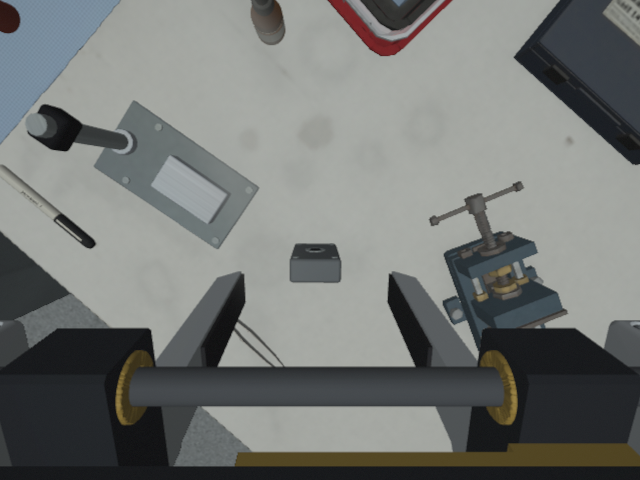

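Run:
```python
from plan import *
p=cams.camera_params('wrist');f=240/np.tan(np.radians(p['fov_y']/2))
c=(f,p['cx'],p['cy'],np.array(json.load(open('w15.json')))@p['T_tool_cam'])
P=plane(c,[(290.5,263),(341,263),(341,281.5),(290,281.5)],.090); x=fr(45);n=np.array([-x[1],x[0]])
print(P.round(4)); print('mid',P.mean(0))
# near edge line
print('edge yaw',np.degrees(np.arctan2(*(P[3]-P[2])[[1,0]])), np.linalg.norm(P[3]-P[2]))
for uv,z in [((444,312),.02),((447,250),.05),((430,221),.09)]:
    V=plane(c,[uv],z)[0]; d=V[:2]-np.array([.51,-.431]); print('vise',uv,'x',d@x,'n',d@n)
s=log()
D1=np.array([.51,-.431])
rows([TT(0,260,-78,D1,45)],[10],g=76)
```

```text
[[ 0.499  -0.4078  0.09  ]
 [ 0.5333 -0.4419  0.09  ]
 [ 0.5205 -0.455   0.09  ]
 [ 0.4857 -0.4202  0.09  ]]
mid [ 0.5096203  -0.43123111  0.09      ]
edge yaw 135.03721987177352 0.049249059407220706
vise (444, 312) x -0.06638898490338754 n -0.15178475920979584
vise (447, 250) x 0.013867301315369012 n -0.13995354069394675
vise (430, 221) x 0.049262324950951585 n -0.10752022281818874
t 21.62 p [ 0.5279 -0.4134  0.262 ] rpy [179.86  -6.34  44.94] q [-50.2  14.8  84.6   6.4  81.1  -6.2] F [-0.9 -2.1 -0.2] gap 75.9
[{"dx": -2.5, "dy": 0.0, "dz": -0.1, "wx": 0.0003, "wy": 0.1251, "wz": 0.0001, "gripper": 76}, {"dx": -2.5, "dy": 0.0, "dz": -0.4, "wx": 0.0003, "wy": 0.125, "wz": 0.0, "gripper": 76}, {"dx": -2.4, "dy": -0.1, "dz": -0.7, "wx": 0.0002, "wy": 0.1251, "wz": 0.0001, "gripper": 76}, {"dx": -2.4, "dy": 0.0, "dz": -1.0, "wx": 0.0003, "wy": 0.1251, "wz": 0.0001, "gripper": 76}, {"dx": -2.1, "dy": 0.0, "dz": -1.2, "wx": 0.0003, "wy": 0.1251, "wz": 0.0, "gripper": 76}]
[{"dx": -2.0, "dy": 0.0, "dz": -1.6, "wx": 0.0003, "wy": 0.125, "wz": 0.0001, "gripper": 76}, {"dx": -1.8, "dy": 0.0, "dz": -1.8, "wx": 0.0003, "wy": 0.1251, "wz": 0.0001, "gripper": 76}, {"dx": -1.6, "dy": -0.1, "dz": -1.9, "wx": 0.0003, "wy": 0.1251, "wz": 0.0, "gripper": 76}, {"dx": -1.3, "dy": 0.0, "dz": -2.2, "wx": 0.0003, "wy": 0.1251, "wz": 0.0001, "gripper": 76}, {"dx": -1.0, "dy": 0.0, "dz": -2.3, "wx": 0.0002, "wy": 0.125, "wz": 0.0, "gripper": 76}]
```

>>> move_arm(
  deltas=[
    {"dx": -2.5, "dy": 0, "dz": 0, "wx": 0, "wy": 0.125, "wz": 0, "gripper": 76},
    {"dx": -2.5, "dy": 0, "dz": -0.5, "wx": 0, "wy": 0.125, "wz": 0, "gripper": 76},
    {"dx": -2.5, "dy": 0, "dz": -0.5, "wx": 0, "wy": 0.125, "wz": 0, "gripper": 76},
    {"dx": -2.5, "dy": 0, "dz": -1, "wx": 0, "wy": 0.125, "wz": 0, "gripper": 76},
    {"dx": -2, "dy": 0, "dz": -1, "wx": 0, "wy": 0.125, "wz": 0, "gripper": 76},
  ],
)

```text
t: 22.25
tool_pos: [0.5207, -0.4201, 0.2602]
eef_rot: [179.9, -42.0, 45.2]
force: [0.1, 0.1, -1.4]
finger_gap: 0.0756
```

>>> move_arm(
  deltas=[
    {"dx": -2, "dy": 0, "dz": -1.5, "wx": 0, "wy": 0.125, "wz": 0, "gripper": 76},
    {"dx": -2, "dy": 0, "dz": -2, "wx": 0, "wy": 0.125, "wz": 0, "gripper": 76},
    {"dx": -1.5, "dy": 0, "dz": -2, "wx": 0, "wy": 0.125, "wz": 0, "gripper": 76},
    {"dx": -1.5, "dy": 0, "dz": -2, "wx": 0, "wy": 0.125, "wz": 0, "gripper": 76},
    {"dx": -1, "dy": 0, "dz": -2, "wx": 0, "wy": 0.125, "wz": 0, "gripper": 76},
  ],
)

```text
t: 22.88
tool_pos: [0.5118, -0.4289, 0.2584]
eef_rot: [179.8, -77.8, 45.4]
force: [0.1, -0.3, 0.2]
finger_gap: 0.0759
```

Run:
```python
from plan import *
s=log()
D1=np.array([.5097,-.4312])
rows([TT(0,130,-78,D1,45),TT(0,46,-78,D1,45)],[5,5],g=76)
```

```text
t 22.88 p [ 0.5118 -0.4289  0.2584] rpy [179.79 -77.76  45.38] q [-70.8  30.3  87.3  66.3 106.3 -33.9] F [ 0.1 -0.3  0.2] gap 75.9
[{"dx": -25.2, "dy": 0.0, "dz": 4.8, "wx": -0.0006, "wy": 0.0008, "wz": 0.0003, "gripper": 76}, {"dx": -25.3, "dy": 0.0, "dz": 4.9, "wx": -0.0005, "wy": 0.0008, "wz": 0.0003, "gripper": 76}, {"dx": -25.2, "dy": 0.1, "dz": 4.7, "wx": -0.0006, "wy": 0.0009, "wz": 0.0002, "gripper": 76}, {"dx": -25.3, "dy": 0.0, "dz": 4.8, "wx": -0.0005, "wy": 0.0008, "wz": 0.0003, "gripper": 76}, {"dx": -25.2, "dy": 0.0, "dz": 4.8, "wx": -0.0006, "wy": 0.0008, "wz": 0.0003, "gripper": 76}]
[{"dx": -16.4, "dy": 0.0, "dz": 3.5, "wx": 0.0, "wy": 0.0, "wz": 0.0, "gripper": 76}, {"dx": -16.5, "dy": 0.0, "dz": 3.5, "wx": 0.0, "wy": 0.0, "wz": 0.0, "gripper": 76}, {"dx": -16.4, "dy": 0.0, "dz": 3.5, "wx": 0.0, "wy": 0.0, "wz": 0.0, "gripper": 76}, {"dx": -16.4, "dy": 0.0, "dz": 3.5, "wx": 0.0, "wy": 0.0, "wz": 0.0, "gripper": 76}, {"dx": -16.5, "dy": 0.0, "dz": 3.4, "wx": 0.0, "wy": 0.0, "wz": 0.0, "gripper": 76}]
```

>>> move_arm(
  deltas=[
    {"dx": -25, "dy": 0, "dz": 4.8, "wx": 0, "wy": 0, "wz": 0, "gripper": 76},
    {"dx": -25, "dy": 0, "dz": 4.8, "wx": 0, "wy": 0, "wz": 0, "gripper": 76},
    {"dx": -25, "dy": 0, "dz": 4.8, "wx": 0, "wy": 0, "wz": 0, "gripper": 76},
    {"dx": -25, "dy": 0, "dz": 4.8, "wx": 0, "wy": 0, "wz": 0, "gripper": 76},
    {"dx": 0, "dy": 0, "dz": 0, "wx": 0, "wy": 0, "wz": 0, "gripper": 76},
  ],
)

```text
t: 23.5
tool_pos: [0.5093, -0.4297, 0.1533]
eef_rot: [-178.8, -77.7, 44.0]
force: [0.0, -0.4, 0.1]
finger_gap: 0.0764
```

Run:
```python
from plan import *
s=log()
D1=np.array([.5097,-.4312])
im=cams.grab_frame('wrist'); cv2.imwrite('pics/w16.png',im)
rows([TT(0,46,-78,D1,45)],[10],g=76)
```

```text
t 23.5 p [ 0.5093 -0.4297  0.1533] rpy [-178.84  -77.68   43.96] q [-71.   39.2  87.1  64.1 102.7 -41.9] F [ 0.  -0.4  0.1] gap 76.4
[{"dx": -10.7, "dy": 0.1, "dz": 2.3, "wx": -0.0002, "wy": 0.0006, "wz": -0.0001, "gripper": 76}, {"dx": -10.6, "dy": 0.1, "dz": 2.3, "wx": -0.0001, "wy": 0.0006, "wz": -0.0002, "gripper": 76}, {"dx": -10.7, "dy": 0.0, "dz": 2.3, "wx": -0.0002, "wy": 0.0006, "wz": -0.0001, "gripper": 76}, {"dx": -10.6, "dy": 0.1, "dz": 2.2, "wx": -0.0002, "wy": 0.0006, "wz": -0.0001, "gripper": 76}, {"dx": -10.7, "dy": 0.1, "dz": 2.3, "wx": -0.0001, "wy": 0.0006, "wz": -0.0001, "gripper": 76}]
[{"dx": -10.6, "dy": 0.1, "dz": 2.2, "wx": -0.0002, "wy": 0.0006, "wz": -0.0002, "gripper": 76}, {"dx": -10.7, "dy": 0.0, "dz": 2.3, "wx": -0.0002, "wy": 0.0006, "wz": -0.0001, "gripper": 76}, {"dx": -10.7, "dy": 0.1, "dz": 2.2, "wx": -0.0001, "wy": 0.0006, "wz": -0.0001, "gripper": 76}, {"dx": -10.6, "dy": 0.1, "dz": 2.3, "wx": -0.0002, "wy": 0.0006, "wz": -0.0002, "gripper": 76}, {"dx": -10.7, "dy": 0.0, "dz": 2.2, "wx": -0.0002, "wy": 0.0006, "wz": -0.0001, "gripper": 76}]
```

View pics/w16.png

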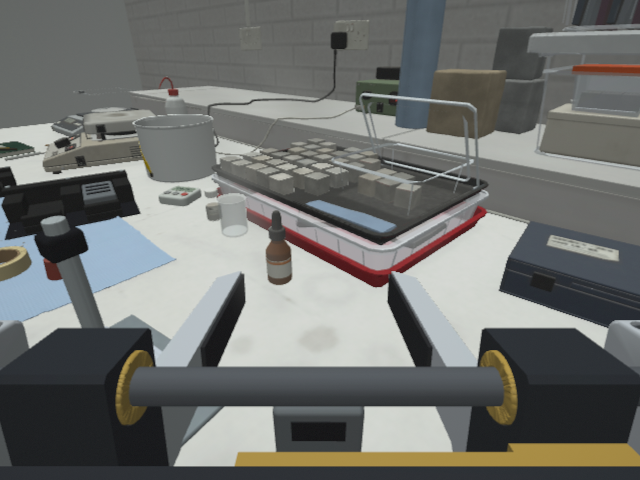

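>>> move_arm(
  deltas=[
    {"dx": -10.5, "dy": 0, "dz": 2.3, "wx": 0, "wy": 0, "wz": 0, "gripper": 76},
    {"dx": -10.5, "dy": 0, "dz": 2.3, "wx": 0, "wy": 0, "wz": 0, "gripper": 76},
    {"dx": -10.5, "dy": 0, "dz": 2.3, "wx": 0, "wy": 0, "wz": 0, "gripper": 76},
    {"dx": -10.5, "dy": 0, "dz": 2.3, "wx": 0, "wy": 0, "wz": 0, "gripper": 76},
    {"dx": -10.5, "dy": 0, "dz": 2.3, "wx": 0, "wy": 0, "wz": 0, "gripper": 76},
  ],
)

```text
t: 24.18
tool_pos: [0.5092, -0.4312, 0.1012]
eef_rot: [-179.9, -77.7, 44.9]
force: [0.9, 0.6, -0.1]
finger_gap: 0.0762
```

>>> move_arm(
  deltas=[
    {"dx": -10.5, "dy": 0, "dz": 2.3, "wx": 0, "wy": 0, "wz": 0, "gripper": 76},
    {"dx": -10.5, "dy": 0, "dz": 2.3, "wx": 0, "wy": 0, "wz": 0, "gripper": 76},
    {"dx": -10.5, "dy": 0, "dz": 2.3, "wx": 0, "wy": 0, "wz": 0, "gripper": 76},
    {"dx": -10.5, "dy": 0, "dz": 2.3, "wx": 0, "wy": 0, "wz": 0, "gripper": 76},
    {"dx": 0, "dy": 0, "dz": 0, "wx": 0, "wy": 0, "wz": 0, "gripper": 76},
  ],
)

```text
t: 24.8
tool_pos: [0.5091, -0.4307, 0.0579]
eef_rot: [-179.5, -77.7, 44.5]
force: [-1.1, 0.3, 0.8]
finger_gap: 0.0762
```

Run:
```python
from plan import *
s=log()
D1=np.array([.5097,-.4312])
D=np.linalg.inv(Ttool(s))@TT(0,46,-78,D1,45);print((D[:3,3]*1000).round(1),R.from_matrix(D[:3,:3]).as_rotvec().round(4))
im=cams.grab_frame('wrist'); cv2.imwrite('pics/w17.png',im)
im=cams.grab_frame('side'); cv2.imwrite('pics/s17.png',cv2.resize(im[140:260,320:480],None,fx=5,fy=5,interpolation=cv2.INTER_CUBIC))
```

```text
t 24.8 p [ 0.5091 -0.4307  0.0579] rpy [-179.51  -77.7    44.54] q [-71.1  48.6  84.5  62.9  99.7 -48.2] F [-1.1  0.3  0.8] gap 76.2
[-11.6   0.8   2.6] [-0.0006  0.0052 -0.0017]
```

View pics/w17.png

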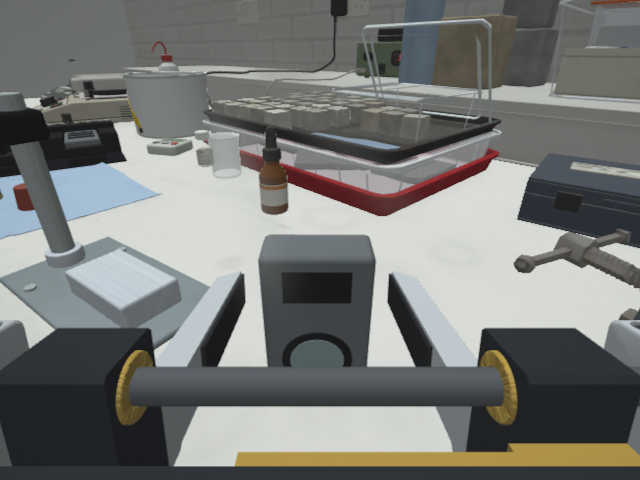

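View pics/s17.png

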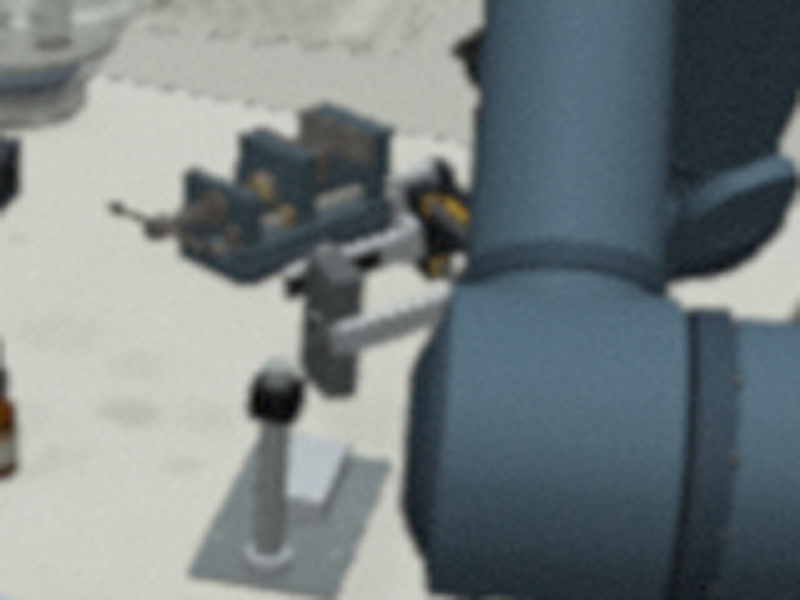

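>>> move_arm(
  deltas=[
    {"dx": -6, "dy": 0.4, "dz": 1.3, "wx": 0, "wy": 0.003, "wz": 0, "gripper": 76},
    {"dx": -5.5, "dy": 0.4, "dz": 1.3, "wx": 0, "wy": 0.002, "wz": 0, "gripper": 76},
    {"dx": 0, "dy": 0, "dz": 0, "wx": 0, "wy": 0, "wz": 0, "gripper": 64},
    {"dx": 0, "dy": 0, "dz": 0, "wx": 0, "wy": 0, "wz": 0, "gripper": 57},
    {"dx": 0, "dy": 0, "dz": 0, "wx": 0, "wy": 0, "wz": 0, "gripper": 54},
  ],
)

```text
t: 25.52
tool_pos: [0.51, -0.4318, 0.0474]
eef_rot: [179.9, -77.9, 45.1]
force: [0.1, -1.1, 0.4]
finger_gap: 0.0547
```

Run:
```python
from plan import *
s=log()
im=cams.grab_frame('wrist'); cv2.imwrite('pics/w18.png',im)
```

```text
t 25.52 p [ 0.51   -0.4318  0.0474] rpy [179.93 -77.93  45.07] q [-71.   50.   83.8  63.   99.5 -48.9] F [ 0.1 -1.1  0.4] gap 54.7
```

View pics/w18.png

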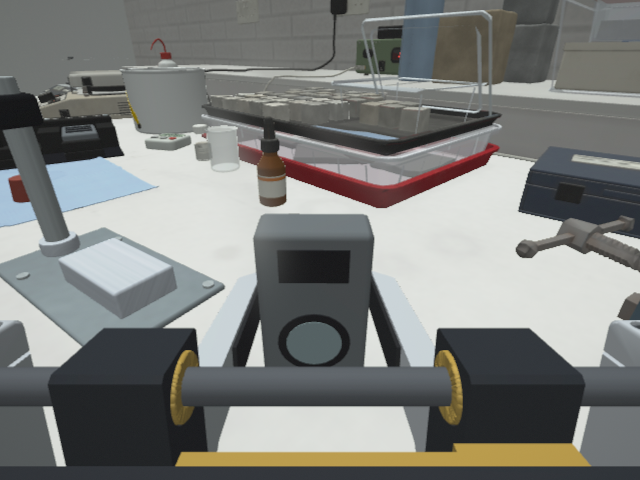

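>>> move_arm(
  deltas=[
    {"dx": 0, "dy": 0, "dz": 0, "wx": 0, "wy": 0, "wz": 0, "gripper": 52},
    {"dx": 0, "dy": 0, "dz": 0, "wx": 0, "wy": 0, "wz": 0, "gripper": 50},
    {"dx": 0, "dy": 0, "dz": 0, "wx": 0, "wy": 0, "wz": 0, "gripper": 47},
    {"dx": 0, "dy": 0, "dz": 0, "wx": 0, "wy": 0, "wz": 0, "gripper": 40},
    {"dx": 0, "dy": 0, "dz": 0, "wx": 0, "wy": 0, "wz": 0, "gripper": 40},
  ],
)

```text
t: 26.2
tool_pos: [0.5099, -0.4316, 0.0473]
eef_rot: [-179.9, -78.0, 45.0]
force: [-1.0, 0.2, 1.2]
finger_gap: 0.0502
```

Run:
```python
from plan import *
s=log()
im=cams.grab_frame('wrist'); cv2.imwrite('pics/w19.png',im); json.dump(Ttool(s).tolist(),open('w19.json','w'))
```

```text
t 26.2 p [ 0.5099 -0.4316  0.0473] rpy [-179.95  -77.96   44.97] q [-71.   50.   83.8  63.   99.5 -48.9] F [-1.   0.2  1.2] gap 50.2
```

View pics/w19.png

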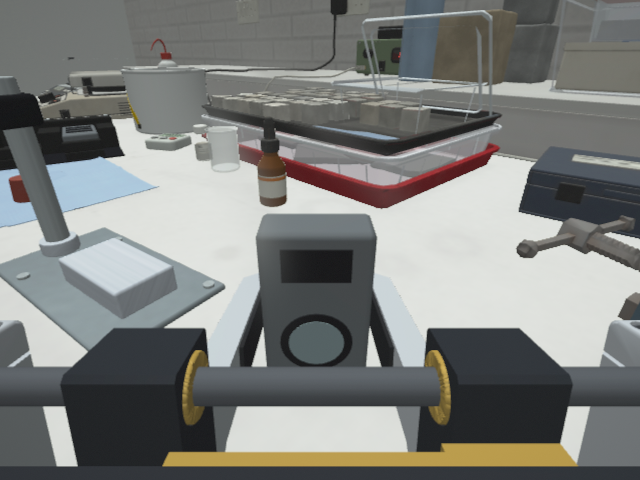

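Run:
```python
from plan import *
p=cams.camera_params('wrist');f=240/np.tan(np.radians(p['fov_y']/2))
c=(f,p['cx'],p['cy'],np.array(json.load(open('w15.json')))@p['T_tool_cam'])
im=cv2.imread('pics/w15.png'); g=cv2.cvtColor(im,cv2.COLOR_BGR2GRAY)
cv2.imwrite('pics/w15c.png',cv2.resize(im[90:260,80:270],None,fx=4,fy=3.5,interpolation=cv2.INTER_CUBIC))
print(g[190,190],g[190,240],g[215,170])
roi=np.zeros_like(g); cv2.fillPoly(roi,[np.array([[172,148],[240,187],[212,232],[143,188]])],1)
m=((g>140)&(roi>0)).astype(np.uint8); m=cv2.morphologyEx(m,cv2.MORPH_CLOSE,np.ones((5,5)));m=cv2.morphologyEx(m,cv2.MORPH_OPEN,np.ones((3,3)))
k=max(cv2.findContours(m,0,1)[0],key=cv2.contourArea); b=cv2.boxPoints(cv2.minAreaRect(k)); P=plane(c,b,.025);d=P-np.roll(P,1,0)
print(b.round(0).tolist(),P.mean(0),np.linalg.norm(d,axis=1),np.degrees(np.arctan2(d[:,1],d[:,0])))
B=plane(c,[(135,101),(258,187),(218,248),(94,163)],.005); d=B-np.roll(B,1,0);print(B.round(4)[:,:2].tolist(),np.linalg.norm(d,axis=1),np.degrees(np.arctan2(d[:,1],d[:,0])))
# window ray
c=(f,p['cx'],p['cy'],np.array(json.load(open('w19.json')))@p['T_tool_cam']); T=c[3]
d=T[:3,:3]@np.array([(316-c[1])/f,(343-c[2])/f,1]); x=np.r_[fr(45),0]; D1=np.array([.5097,-.4312,0])
kk=((D1-.012*x-T[:3,3])@x)/(d@x); print('window',T[:3,3]+kk*d, 'expect',D1-.012*x)
```

```text
160 124 115
[[149.0, 185.0], [169.0, 155.0], [226.0, 194.0], [206.0, 224.0]] [ 0.4646249  -0.27733118  0.025     ] [0.07453829 0.03991023 0.07364819 0.04056888] [  99.75004896    7.92319121  -79.72313234 -170.78535642]
[[0.4905, -0.1654], [0.5189, -0.328], [0.4334, -0.3441], [0.4057, -0.1768]] [0.08552747 0.16500207 0.08704358 0.16954619] [   7.62381591  -80.07058296 -169.34909742   99.39599485]
window [ 0.50135067 -0.43982123  0.03369041] expect [ 0.50121472 -0.43968528  0.        ]
```

View pics/w15c.png

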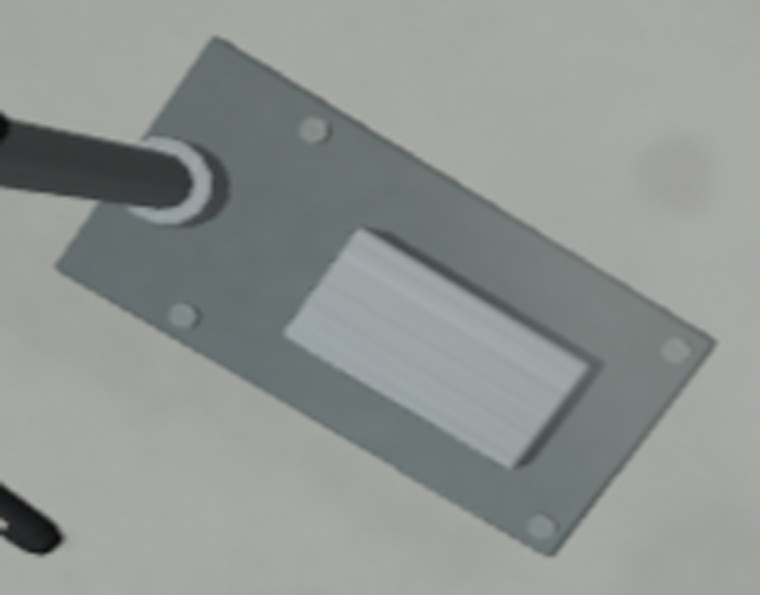

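```bash
cat >> plan.py <<'E'
D1=np.array([.5097,-.4312]); CS=np.array([.4648,-.2772]); YS=99.8
E
python3 - <<'E'
from plan import *
s=log(); S2=np.linalg.inv(Ttool(s))@sensT(D1,.045,90,45); np.save('S2.npy',S2); print((S2[:3,3]*1000).round(1),S2[:3,:3].round(3)); Si=np.linalg.inv(S2)
W=[sensT(D1,.080,90,45)@Si]
pts=[]
A=np.array([*D1,.13]);B=np.array([.47,-.30,.21])
n=5
for i in range(1,n+1):
    a=i/n; P=A*(1-a)+B*a+np.array([0,0,.04*np.sin(np.pi*a)]); pts.append(sensT(P[:2],P[2],90+90*a,45+54.8*a)@Si)
traj(W+[sensT(A[:2],A[2],90,45)@Si]+pts+[sensT(CS,.20,180,YS)@Si,sensT(CS,.037,180,YS)@Si],s['joint_pos'])
rows(W+[sensT(A[:2],A[2],90,45)@Si]+pts,[5,2]+[4,4,4,4,4]+[1]*0,g=40)
E
```

```text
t 26.25 p [ 0.5099 -0.4316  0.0474] rpy [-179.98  -77.97   45.  ] q [-71.   50.   83.8  63.   99.5 -48.9] F [-1.2 -0.2  1.4] gap 49.9
[-2.3 -0.4  0.7] [[-0.978  0.     0.209]
 [ 0.    -1.     0.   ]
 [ 0.209  0.     0.978]]
([-71.0, 46.0, 85.0, 63.0, 101.0, -47.0], np.True_, np.float64(4.0))
([-71.0, 41.0, 86.0, 64.0, 102.0, -43.0], np.True_, np.float64(5.0))
([-67.0, 32.0, 86.0, 48.0, 100.0, -41.0], np.True_, np.float64(16.0))
([-61.0, 24.0, 87.0, 32.0, 97.0, -42.0], np.True_, np.float64(16.0))
([-54.0, 15.0, 91.0, 17.0, 90.0, -45.0], np.True_, np.float64(15.0))
([-47.0, 7.0, 98.0, 4.0, 79.0, -47.0], np.True_, np.float64(13.0))
([-40.0, -2.0, 109.0, -9.0, 64.0, -47.0], np.True_, np.float64(15.0))
([-39.0, -4.0, 112.0, -9.0, 63.0, -45.0], np.True_, np.float64(3.0))
([-39.0, 11.0, 116.0, -11.0, 45.0, -41.0], np.True_, np.float64(19.0))
[{"dx": 6.8, "dy": 0.0, "dz": -1.5, "wx": 0.0, "wy": 0.0, "wz": 0.0, "gripper": 40}, {"dx": 6.9, "dy": 0.0, "dz": -1.4, "wx": 0.0, "wy": 0.0, "wz": 0.0, "gripper": 40}, {"dx": 6.8, "dy": 0.0, "dz": -1.5, "wx": 0.0, "wy": 0.0, "wz": 0.0, "gripper": 40}, 
[... 1556 characters left out ...]
wz": -0.0463, "gripper": 40}]
[{"dx": 5.9, "dy": -3.1, "dz": 1.9, "wx": 0.0124, "wy": -0.0784, "wz": -0.0464, "gripper": 40}, {"dx": 6.3, "dy": -2.9, "dz": 1.4, "wx": 0.0124, "wy": -0.0783, "wz": -0.0463, "gripper": 40}, {"dx": 6.4, "dy": -2.5, "dz": 1.0, "wx": 0.0124, "wy": -0.0783, "wz": -0.0464, "gripper": 40}, {"dx": 6.3, "dy": -2.2, "dz": 2.7, "wx": -0.0025, "wy": -0.0783, "wz": -0.0479, "gripper": 40}, {"dx": 6.7, "dy": -1.9, "dz": 2.3, "wx": -0.0026, "wy": -0.0784, "wz": -0.0479, "gripper": 40}]
[{"dx": 6.8, "dy": -1.6, "dz": 1.6, "wx": -0.0025, "wy": -0.0783, "wz": -0.0479, "gripper": 40}, {"dx": 7.0, "dy": -1.3, "dz": 1.2, "wx": -0.0026, "wy": -0.0783, "wz": -0.0479, "gripper": 40}]
```

>>> move_arm(
  deltas=[
    {"dx": 4, "dy": 0, "dz": -0.9, "wx": 0, "wy": 0, "wz": 0, "gripper": 40},
    {"dx": 6, "dy": 0, "dz": -1.3, "wx": 0, "wy": 0, "wz": 0, "gripper": 40},
    {"dx": 8, "dy": 0, "dz": -1.7, "wx": 0, "wy": 0, "wz": 0, "gripper": 40},
    {"dx": 8, "dy": 0, "dz": -1.7, "wx": 0, "wy": 0, "wz": 0, "gripper": 40},
    {"dx": 8, "dy": 0, "dz": -1.7, "wx": 0, "wy": 0, "wz": 0, "gripper": 40},
  ],
)

```text
t: 26.88
tool_pos: [0.5099, -0.4318, 0.0828]
eef_rot: [179.9, -77.9, 45.1]
force: [-0.2, -1.0, -0.9]
finger_gap: 0.0504
```

Run:
```python
from plan import *
s=log()
im=cams.grab_frame('wrist'); cv2.imwrite('pics/w20.png',im)
```

```text
t 26.88 p [ 0.5099 -0.4318  0.0828] rpy [179.92 -77.93  45.08] q [-71.   46.3  85.1  63.4 100.6 -46.8] F [-0.2 -1.  -0.9] gap 50.4
```

View pics/w20.png

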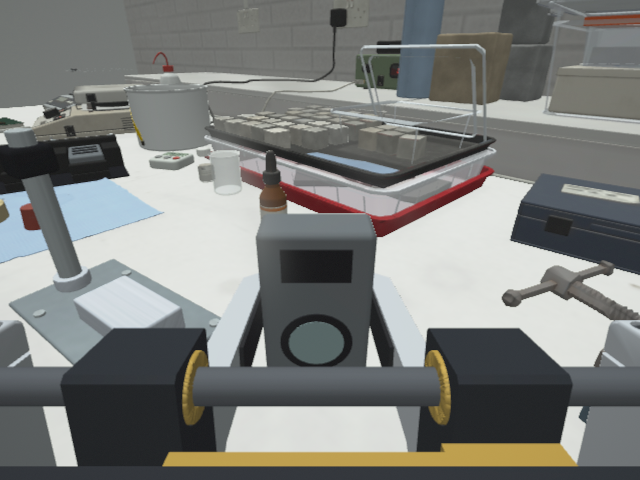

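>>> move_arm(
  deltas=[
    {"dx": 24, "dy": 0, "dz": -5, "wx": 0, "wy": 0, "wz": 0, "gripper": 40},
    {"dx": 24, "dy": 0, "dz": -5, "wx": 0, "wy": 0, "wz": 0, "gripper": 40},
    {"dx": 10.5, "dy": -6, "dz": 1, "wx": 0.045, "wy": -0.078, "wz": -0.017, "gripper": 40},
    {"dx": 10.5, "dy": -6, "dz": 1, "wx": 0.045, "wy": -0.078, "wz": -0.017, "gripper": 40},
    {"dx": 10.5, "dy": -5.5, "dz": 0, "wx": 0.045, "wy": -0.078, "wz": -0.017, "gripper": 40},
  ],
)

```text
t: 27.55
tool_pos: [0.5041, -0.4115, 0.1611]
eef_rot: [179.4, -64.3, 53.9]
force: [-0.1, 0.4, 0.0]
finger_gap: 0.05
```

>>> move_arm(
  deltas=[
    {"dx": 11, "dy": -5.5, "dz": -0.5, "wx": 0.045, "wy": -0.078, "wz": -0.017, "gripper": 40},
    {"dx": 9, "dy": -5.5, "dz": 0, "wx": 0.037, "wy": -0.078, "wz": -0.03, "gripper": 40},
    {"dx": 9, "dy": -5, "dz": 0, "wx": 0.037, "wy": -0.078, "wz": -0.03, "gripper": 40},
    {"dx": 9, "dy": -5, "dz": -1, "wx": 0.037, "wy": -0.078, "wz": -0.03, "gripper": 40},
    {"dx": 9, "dy": -4.5, "dz": -1.5, "wx": 0.037, "wy": -0.078, "wz": -0.03, "gripper": 40},
  ],
)

```text
t: 28.18
tool_pos: [0.4947, -0.3776, 0.2015]
eef_rot: [-179.9, -42.0, 66.9]
force: [-0.7, 0.5, -1.5]
finger_gap: 0.0498
```

>>> move_arm(
  deltas=[
    {"dx": 6.5, "dy": -4.5, "dz": 0.5, "wx": 0.026, "wy": -0.078, "wz": -0.04, "gripper": 40},
    {"dx": 7, "dy": -4, "dz": 0.5, "wx": 0.026, "wy": -0.078, "wz": -0.04, "gripper": 40},
    {"dx": 7, "dy": -4, "dz": 0, "wx": 0.026, "wy": -0.078, "wz": -0.04, "gripper": 40},
    {"dx": 7, "dy": -3.5, "dz": -0.5, "wx": 0.026, "wy": -0.078, "wz": -0.04, "gripper": 40},
    {"dx": 6, "dy": -3.5, "dz": 2, "wx": 0.012, "wy": -0.078, "wz": -0.046, "gripper": 40},
  ],
)

```text
t: 28.8
tool_pos: [0.4851, -0.3439, 0.2177]
eef_rot: [179.6, -19.6, 80.7]
force: [-0.1, 0.2, -2.2]
finger_gap: 0.0497
```

Run:
```python
from plan import *
s=log(); Si=np.linalg.inv(np.load('S2.npy')); W=Ttool(s)@np.load('S2.npy'); print(W.round(3))
a=sensT([.47,-.30],.21,180,YS)@Si
rows([a],[9],g=40)
```

```text
t 28.8 p [ 0.4851 -0.3439  0.2177] rpy [179.62 -19.55  80.67] q [-52.7  13.3  92.4  14.4  87.7 -45.6] F [-0.1  0.2 -2.2] gap 49.7
[[-0.137 -0.986  0.092  0.484]
 [-0.841  0.164  0.516 -0.346]
 [-0.524 -0.007 -0.852  0.216]
 [ 0.     0.     0.     1.   ]]
[{"dx": 4.2, "dy": -2.5, "dz": 2.4, "wx": 0.0032, "wy": -0.0606, "wz": -0.0377, "gripper": 40}, {"dx": 4.5, "dy": -2.3, "dz": 2.1, "wx": 0.0032, "wy": -0.0605, "wz": -0.0377, "gripper": 40}, {"dx": 4.7, "dy": -2.2, "dz": 1.9, "wx": 0.0033, "wy": -0.0606, "wz": -0.0376, "gripper": 40}, {"dx": 4.9, "dy": -1.9, "dz": 1.5, "wx": 0.0032, "wy": -0.0605, "wz": -0.0377, "gripper": 40}, {"dx": 5.0, "dy": -1.8, "dz": 1.3, "wx": 0.0032, "wy": -0.0606, "wz": -0.0377, "gripper": 40}]
[{"dx": 5.1, "dy": -1.6, "dz": 1.0, "wx": 0.0032, "wy": -0.0606, "wz": -0.0377, "gripper": 40}, {"dx": 5.3, "dy": -1.4, "dz": 0.7, "wx": 0.0033, "wy": -0.0605, "wz": -0.0377, "gripper": 40}, {"dx": 5.3, "dy": -1.2, "dz": 0.3, "wx": 0.0032, "wy": -0.0606, "wz": -0.0376, "gripper": 40}, {"dx": 5.4, "dy": -0.9, "dz": 0.0, "wx": 0.0032, "wy": -0.0606, "wz": -0.0377, "gripper": 40}]
```

>>> move_arm(
  deltas=[
    {"dx": 4.5, "dy": -2.5, "dz": 2.5, "wx": 0.003, "wy": -0.06, "wz": -0.038, "gripper": 40},
    {"dx": 4.5, "dy": -2.5, "dz": 2, "wx": 0.003, "wy": -0.06, "wz": -0.038, "gripper": 40},
    {"dx": 4.5, "dy": -2, "dz": 2, "wx": 0.003, "wy": -0.06, "wz": -0.038, "gripper": 40},
    {"dx": 5, "dy": -2, "dz": 1.5, "wx": 0.003, "wy": -0.06, "wz": -0.038, "gripper": 40},
    {"dx": 5, "dy": -2, "dz": 1.5, "wx": 0.003, "wy": -0.06, "wz": -0.038, "gripper": 40},
  ],
)

```text
t: 29.42
tool_pos: [0.4762, -0.3176, 0.2129]
eef_rot: [178.4, -2.2, 91.4]
force: [0.2, 0.2, -2.1]
finger_gap: 0.05
```

>>> move_arm(
  deltas=[
    {"dx": 5, "dy": -1.5, "dz": 1, "wx": 0.003, "wy": -0.06, "wz": -0.038, "gripper": 40},
    {"dx": 5, "dy": -1.5, "dz": 0.5, "wx": 0.003, "wy": -0.06, "wz": -0.038, "gripper": 40},
    {"dx": 5, "dy": -1, "dz": 0.5, "wx": 0.003, "wy": -0.06, "wz": -0.038, "gripper": 40},
    {"dx": 0, "dy": 0, "dz": 0, "wx": 0, "wy": 0, "wz": 0, "gripper": 40},
    {"dx": 0, "dy": 0, "dz": 0, "wx": 0, "wy": 0, "wz": 0, "gripper": 40},
  ],
)

```text
t: 30.05
tool_pos: [0.4716, -0.3036, 0.2106]
eef_rot: [179.3, 8.1, 97.6]
force: [-0.5, 0.4, -0.9]
finger_gap: 0.0497
```

Run:
```python
from plan import *
s=log(); Si=np.linalg.inv(np.load('S2.npy')); W=Ttool(s)@np.load('S2.npy'); print(W.round(3))
im=cams.grab_frame('wrist'); cv2.imwrite('pics/w21.png',im)
im=cams.grab_frame('side'); cv2.imwrite('pics/s21.png',cv2.resize(im[120:280,320:480],None,fx=4,fy=3.7,interpolation=cv2.INTER_CUBIC))
rows([sensT(CS,.12,180,YS)@Si],[10],g=40)
```

```text
t 30.05 p [ 0.4716 -0.3036  0.2106] rpy [179.27   8.13  97.6 ] q [-42.1  -0.5 106.9  -5.1  67.  -48.1] F [-0.5  0.4 -0.9] gap 49.7
[[ 0.135 -0.991  0.004  0.472]
 [-0.989 -0.134  0.069 -0.306]
 [-0.068 -0.013 -0.998  0.21 ]
 [ 0.     0.     0.     1.   ]]
[{"dx": 4.2, "dy": -0.4, "dz": 8.5, "wx": 0.0006, "wy": -0.0068, "wz": -0.0039, "gripper": 40}, {"dx": 4.3, "dy": -0.4, "dz": 8.5, "wx": 0.0006, "wy": -0.0067, "wz": -0.0038, "gripper": 40}, {"dx": 4.4, "dy": -0.3, "dz": 8.5, "wx": 0.0007, "wy": -0.0068, "wz": -0.0039, "gripper": 40}, {"dx": 4.4, "dy": -0.4, "dz": 8.4, "wx": 0.0006, "wy": -0.0068, "wz": -0.0038, "gripper": 40}, {"dx": 4.4, "dy": -0.3, "dz": 8.4, "wx": 0.0006, "wy": -0.0067, "wz": -0.0039, "gripper": 40}]
[{"dx": 4.6, "dy": -0.2, "dz": 8.4, "wx": 0.0006, "wy": -0.0068, "wz": -0.0038, "gripper": 40}, {"dx": 4.5, "dy": -0.3, "dz": 8.3, "wx": 0.0007, "wy": -0.0068, "wz": -0.0039, "gripper": 40}, {"dx": 4.7, "dy": -0.2, "dz": 8.4, "wx": 0.0006, "wy": -0.0068, "wz": -0.0038, "gripper": 40}, {"dx": 4.7, "dy": -0.3, "dz": 8.2, "wx": 0.0006, "wy": -0.0067, "wz": -0.0039, "gripper": 40}, {"dx": 4.7, "dy": -0.2, "dz": 8.3, "wx": 0.0006, "wy": -0.0068, "wz": -0.0038, "gripper": 40}]
```

View pics/w21.png

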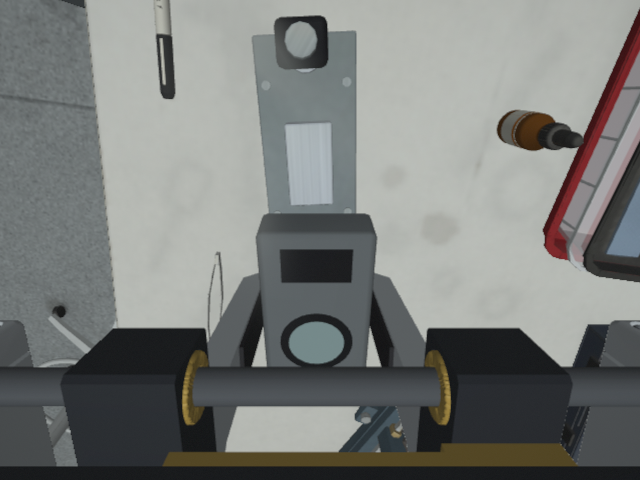

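View pics/s21.png

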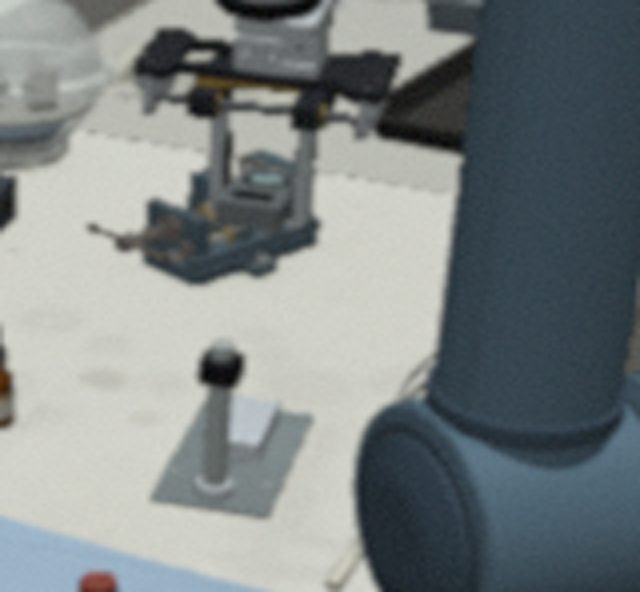

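Run:
```python
from plan import *
L=[json.loads(l) for l in open('log.jsonl')]; s=L[-1]
c=cam('wrist',s)
im=cv2.imread('pics/w21.png'); g=cv2.cvtColor(im,cv2.COLOR_BGR2GRAY)
roi=np.zeros_like(g); roi[112:209,274:345]=1
m=((g>138)&(roi>0)).astype(np.uint8); m=cv2.morphologyEx(m,cv2.MORPH_CLOSE,np.ones((5,5)));m=cv2.morphologyEx(m,cv2.MORPH_OPEN,np.ones((3,3)))
k=max(cv2.findContours(m,0,1)[0],key=cv2.contourArea); b=cv2.boxPoints(cv2.minAreaRect(k)); P=plane(c,b,.025);d=P-np.roll(P,1,0)
print(b.round(0).tolist(),P.mean(0),np.linalg.norm(d,axis=1),np.degrees(np.arctan2(d[:,1],d[:,0])))
```

```text
[[285.0, 123.0], [331.0, 123.0], [332.0, 204.0], [286.0, 204.0]] [ 0.46361028 -0.2770014   0.025     ] [0.07471167 0.04046144 0.07475411 0.0442044 ] [  96.71885475    8.50627027  -80.41100066 -171.57855816]
```

>>> move_arm(
  deltas=[
    {"dx": 4, "dy": 0, "dz": 8.5, "wx": 0.001, "wy": -0.007, "wz": -0.004, "gripper": 40},
    {"dx": 4.5, "dy": 0, "dz": 8.5, "wx": 0.001, "wy": -0.007, "wz": -0.004, "gripper": 40},
    {"dx": 4.5, "dy": -0.5, "dz": 8.5, "wx": 0.001, "wy": -0.007, "wz": -0.004, "gripper": 40},
    {"dx": 4.5, "dy": -0.5, "dz": 8.5, "wx": 0.001, "wy": -0.007, "wz": -0.004, "gripper": 40},
    {"dx": 4.5, "dy": -0.5, "dz": 8.5, "wx": 0.001, "wy": -0.007, "wz": -0.004, "gripper": 40},
  ],
)

```text
t: 30.78
tool_pos: [0.4682, -0.2883, 0.1642]
eef_rot: [179.8, 10.2, 98.8]
force: [0.5, -0.1, -0.7]
finger_gap: 0.0498
```

>>> move_arm(
  deltas=[
    {"dx": 4.5, "dy": 0, "dz": 8.5, "wx": 0, "wy": -0.007, "wz": -0.004, "gripper": 40},
    {"dx": 4.5, "dy": 0, "dz": 8.5, "wx": 0, "wy": -0.007, "wz": -0.004, "gripper": 40},
    {"dx": 4.5, "dy": 0, "dz": 8.5, "wx": 0, "wy": -0.007, "wz": -0.004, "gripper": 40},
    {"dx": 4.5, "dy": 0, "dz": 8.5, "wx": 0, "wy": -0.007, "wz": -0.004, "gripper": 40},
    {"dx": 0, "dy": 0, "dz": 0, "wx": 0, "wy": 0, "wz": 0, "gripper": 40},
  ],
)

```text
t: 31.4
tool_pos: [0.4661, -0.2768, 0.1271]
eef_rot: [-180.0, 11.7, 99.8]
force: [0.7, -0.8, -1.8]
finger_gap: 0.0497
```

Run:
```python
from plan import *
s=log(); S2=np.load('S2.npy');Si=np.linalg.inv(S2); W=Ttool(s)@S2; print(W.round(4))
rows([sensT(CS,.06,180,YS)@Si],[10],g=40)
```

```text
t 31.4 p [ 0.4661 -0.2768  0.1271] rpy [-179.98   11.71   99.76] q [-38.9   2.1 114.1  -9.4  55.3 -43.9] F [ 0.7 -0.8 -1.8] gap 49.7
[[ 1.695e-01 -9.855e-01 -8.000e-04  4.661e-01]
 [-9.855e-01 -1.695e-01  5.600e-03 -2.792e-01]
 [-5.700e-03 -1.000e-04 -1.000e+00  1.269e-01]
 [ 0.000e+00  0.000e+00  0.000e+00  1.000e+00]]
[{"dx": 1.6, "dy": -0.1, "dz": 6.5, "wx": 0.0, "wy": -0.0006, "wz": -0.0001, "gripper": 40}, {"dx": 1.5, "dy": -0.1, "dz": 6.5, "wx": 0.0, "wy": -0.0005, "wz": -0.0001, "gripper": 40}, {"dx": 1.6, "dy": -0.1, "dz": 6.5, "wx": 0.0, "wy": -0.0006, "wz": 0.0, "gripper": 40}, {"dx": 1.6, "dy": -0.1, "dz": 6.5, "wx": 0.0, "wy": -0.0006, "wz": -0.0001, "gripper": 40}, {"dx": 1.6, "dy": -0.1, "dz": 6.5, "wx": 0.0, "wy": -0.0005, "wz": -0.0001, "gripper": 40}]
[{"dx": 1.6, "dy": -0.1, "dz": 6.5, "wx": 0.0, "wy": -0.0006, "wz": -0.0001, "gripper": 40}, {"dx": 1.6, "dy": 0.0, "dz": 6.5, "wx": 0.0, "wy": -0.0006, "wz": 0.0, "gripper": 40}, {"dx": 1.6, "dy": -0.1, "dz": 6.5, "wx": 0.0, "wy": -0.0005, "wz": -0.0001, "gripper": 40}, {"dx": 1.6, "dy": -0.1, "dz": 6.5, "wx": 0.0, "wy": -0.0006, "wz": -0.0001, "gripper": 40}, {"dx": 1.6, "dy": -0.1, "dz": 6.5, "wx": 0.0, "wy": -0.0006, "wz": -0.0001, "gripper": 40}]
```

>>> move_arm(
  deltas=[
    {"dx": 1.6, "dy": 0, "dz": 6.5, "wx": 0, "wy": -0.001, "wz": 0, "gripper": 40},
    {"dx": 1.6, "dy": 0, "dz": 6.5, "wx": 0, "wy": -0.001, "wz": 0, "gripper": 40},
    {"dx": 1.6, "dy": -0.2, "dz": 6.5, "wx": 0, "wy": -0.001, "wz": 0, "gripper": 40},
    {"dx": 1.6, "dy": -0.2, "dz": 6.5, "wx": 0, "wy": -0.001, "wz": 0, "gripper": 40},
    {"dx": 1.6, "dy": -0.2, "dz": 6.5, "wx": 0, "wy": -0.001, "wz": 0, "gripper": 40},
  ],
)

```text
t: 32.02
tool_pos: [0.4659, -0.2764, 0.0943]
eef_rot: [179.9, 12.1, 99.7]
force: [-0.1, -1.0, -0.3]
finger_gap: 0.05
```

Run:
```python
from plan import *
s=log(); S2=np.load('S2.npy');Si=np.linalg.inv(S2); W=Ttool(s)@S2; print(W.round(4)[:3])
im=cams.grab_frame('wrist'); cv2.imwrite('pics/w22.png',im)
im=cams.grab_frame('side'); cv2.imwrite('pics/s22.png',cv2.resize(im[120:280,320:480],None,fx=4,fy=3.7,interpolation=cv2.INTER_CUBIC))
rows([sensT(CS,.05,180,YS)@Si],[5],g=40)
```

```text
t 32.02 p [ 0.4659 -0.2764  0.0943] rpy [179.94  12.08  99.72] q [-38.8   4.9 115.1 -10.2  51.2 -42.8] F [-0.1 -1.  -0.3] gap 50.0
[[ 1.691e-01 -9.856e-01  1.500e-03  4.658e-01]
 [-9.856e-01 -1.691e-01 -5.000e-04 -2.789e-01]
 [ 8.000e-04 -1.400e-03 -1.000e+00  9.410e-02]]
[{"dx": 2.1, "dy": -0.1, "dz": 8.5, "wx": 0.0, "wy": -0.0001, "wz": -0.0002, "gripper": 40}, {"dx": 2.0, "dy": 0.0, "dz": 8.4, "wx": 0.0, "wy": -0.0001, "wz": -0.0003, "gripper": 40}, {"dx": 2.1, "dy": -0.1, "dz": 8.5, "wx": 0.0, "wy": -0.0001, "wz": -0.0002, "gripper": 40}, {"dx": 2.1, "dy": -0.1, "dz": 8.5, "wx": 0.0, "wy": -0.0002, "wz": -0.0002, "gripper": 40}, {"dx": 2.0, "dy": 0.0, "dz": 8.4, "wx": 0.0, "wy": -0.0001, "wz": -0.0002, "gripper": 40}]
```

View pics/w22.png

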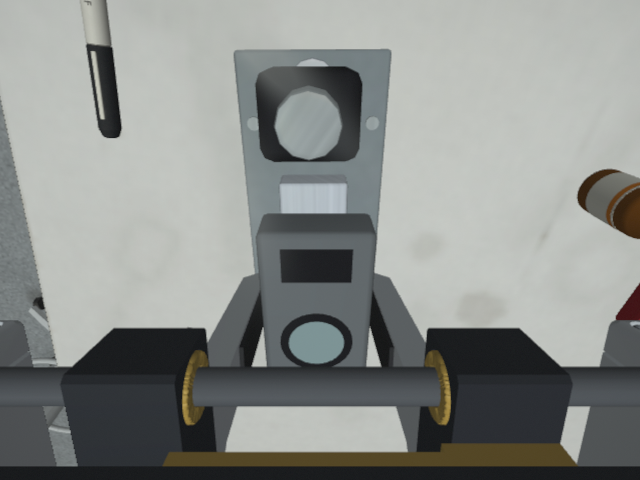

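View pics/s22.png

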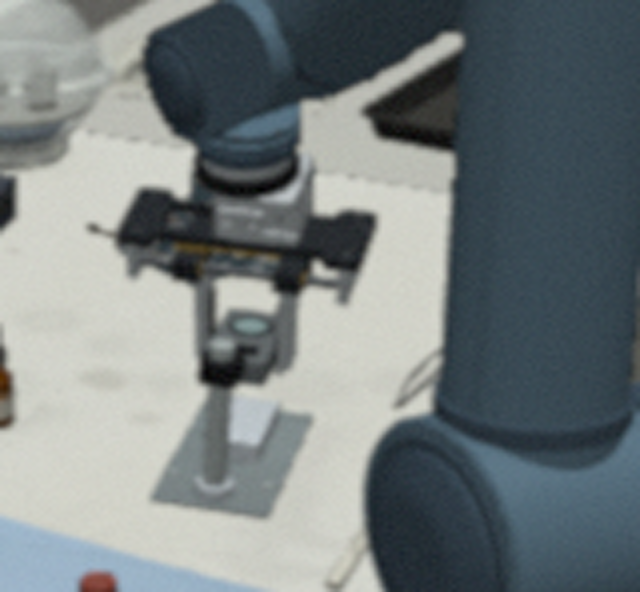

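>>> move_arm(
  deltas=[
    {"dx": 2.1, "dy": 0, "dz": 8.5, "wx": 0, "wy": 0, "wz": 0, "gripper": 40},
    {"dx": 2.1, "dy": 0, "dz": 8.5, "wx": 0, "wy": 0, "wz": 0, "gripper": 40},
    {"dx": 2.1, "dy": 0, "dz": 8.5, "wx": 0, "wy": 0, "wz": 0, "gripper": 40},
    {"dx": 2.1, "dy": -0.2, "dz": 7, "wx": 0, "wy": 0, "wz": 0, "gripper": 40},
    {"dx": 0, "dy": 0, "dz": 0, "wx": 0, "wy": 0, "wz": 0, "gripper": 40},
  ],
)

```text
t: 32.75
tool_pos: [0.465, -0.2747, 0.0603]
eef_rot: [-180.0, 12.0, 99.7]
force: [0.8, -1.2, -0.5]
finger_gap: 0.0495
```

Run:
```python
from plan import *
s=log(); S2=np.load('S2.npy');Si=np.linalg.inv(S2); W=Ttool(s)@S2; print(W.round(4)[:3])
im=cams.grab_frame('side'); cv2.imwrite('pics/s23.png',cv2.resize(im[120:280,320:480],None,fx=4,fy=3.7,interpolation=cv2.INTER_CUBIC))
im=cams.grab_frame('wrist'); cv2.imwrite('pics/w23.png',im)
T=sensT(CS,.0375,180,YS)@Si; D=np.linalg.inv(Ttool(s))@T; print((D[:3,3]*1000).round(1),R.from_matrix(D[:3,:3]).as_rotvec().round(4))
```

```text
t 32.75 p [ 0.465  -0.2747  0.0603] rpy [-180.     12.     99.73] q [-38.7   8.2 115.9 -10.8  47.4 -41.7] F [ 0.8 -1.2 -0.5] gap 49.5
[[ 1.691e-01 -9.856e-01  3.000e-04  4.650e-01]
 [-9.856e-01 -1.691e-01  6.000e-04 -2.771e-01]
 [-5.000e-04 -4.000e-04 -1.000e+00  6.010e-02]]
[ 4.6 -0.2 22.2] [ 0.0001 -0.0005 -0.0012]
```

View pics/s23.png

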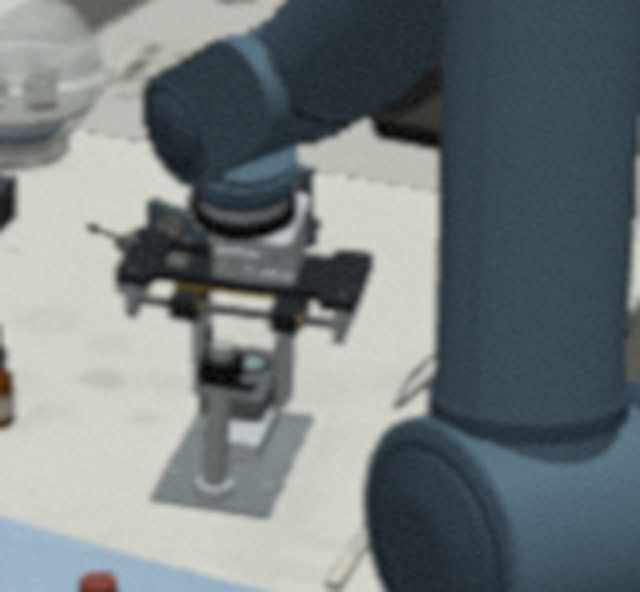

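View pics/w23.png

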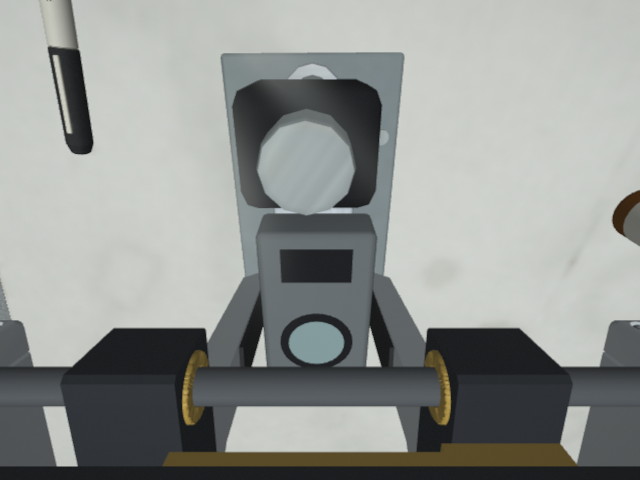

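Run:
```python
from plan import *
L=[json.loads(l) for l in open('log.jsonl')]; s=L[-1]; c=cam('wrist',s)
im=cv2.imread('pics/w23.png'); g=cv2.cvtColor(im,cv2.COLOR_BGR2GRAY).astype(float)
g=cv2.GaussianBlur(g,(3,3),0)
x=fr(YS);n=np.array([-x[1],x[0]])
Lp=[];Rp=[]
for v in range(70,268,6):
    row=g[v]; d=np.diff(row)
    Lp.append((215+np.argmin(d[215:250])+.5,v)); Rp.append((380+np.argmax(d[380:410])+.5,v))
for nm,P in (('L',Lp),('R',Rp)):
    Q=plane(c,P,.005)[:,:2]-CS; X=Q@x;N=Q@n
    a=np.polyfit(X,N,1); r=N-np.polyval(a,X); k=np.abs(r)<.0015; a=np.polyfit(X[k],N[k],1); print(nm,'slope deg',np.degrees(np.arctan(a[0])),'n at0',a[1]*1000,'kept',k.sum(),len(k),(r[k].std()*1000).round(2))
F=plane(c,[(222,55),(403,53)],.005)[:,:2]-CS; print(F@x*1000,F@n*1000)
```

```text
L slope deg -1.7599191846530957 n at0 45.82085093966658 kept 21 33 0.8
R slope deg 0.3326692676479171 n at0 -43.73065318511922 kept 17 33 0.65
[109.10939434 109.80913509] [ 44.47168309 -42.76141695]
```

>>> move_arm(
  deltas=[
    {"dx": 1.2, "dy": -0.2, "dz": 5.5, "wx": 0, "wy": 0, "wz": -0.001, "gripper": 40},
    {"dx": 1.2, "dy": -0.2, "dz": 5.5, "wx": 0, "wy": 0, "wz": 0, "gripper": 40},
    {"dx": 1.0, "dy": -0.2, "dz": 5, "wx": 0, "wy": 0, "wz": 0, "gripper": 40},
    {"dx": 0.6, "dy": -0.1, "dz": 3, "wx": 0, "wy": 0, "wz": 0, "gripper": 40},
    {"dx": 0, "dy": 0, "dz": 0, "wx": 0, "wy": 0, "wz": 0, "gripper": 40},
  ],
)

```text
t: 33.48
tool_pos: [0.4647, -0.2751, 0.0414]
eef_rot: [180.0, 12.0, 99.8]
force: [-0.6, 0.1, -0.5]
finger_gap: 0.0499
```

>>> move_arm(
  deltas=[
    {"dx": 0, "dy": 0, "dz": 0, "wx": 0, "wy": 0, "wz": 0, "gripper": 40},
    {"dx": 0.2, "dy": 0, "dz": 1, "wx": 0, "wy": 0, "wz": 0, "gripper": 40},
    {"dx": 0, "dy": 0, "dz": 0, "wx": 0, "wy": 0, "wz": 0, "gripper": 40},
    {"dx": 0, "dy": 0, "dz": 0, "wx": 0, "wy": 0, "wz": 0, "gripper": 40},
    {"dx": 0, "dy": 0, "dz": 0, "wx": 0, "wy": 0, "wz": 0, "gripper": 40},
  ],
)

```text
t: 34.1
tool_pos: [0.4648, -0.2753, 0.0408]
eef_rot: [180.0, 12.1, 99.8]
force: [-0.4, -1.0, -0.9]
finger_gap: 0.0497
```

Run:
```python
from plan import *
s=log(); S2=np.load('S2.npy'); W=Ttool(s)@S2; print(W.round(4)[:3], ((W[:2,3]-CS)@fr(YS)*1000).round(1), ((W[:2,3]-CS)@np.array([-fr(YS)[1],fr(YS)[0]])*1000).round(1))
```

```text
t 34.1 p [ 0.4648 -0.2753  0.0408] rpy [179.95  12.08  99.78] q [-38.8  10.3 116.1 -11.2  45.  -41.2] F [-0.4 -1.  -0.9] gap 49.7
[[ 1.701e-01 -9.854e-01  1.400e-03  4.648e-01]
 [-9.854e-01 -1.701e-01 -5.000e-04 -2.777e-01]
 [ 8.000e-04 -1.200e-03 -1.000e+00  4.060e-02]] -0.5 0.0
```

>>> move_arm(
  deltas=[
    {"dx": 0.5, "dy": -0.5, "dz": 1, "wx": 0, "wy": 0, "wz": 0, "gripper": 40},
    {"dx": 0.2, "dy": 0, "dz": 0.9, "wx": 0, "wy": 0, "wz": 0, "gripper": 40},
    {"dx": 0.1, "dy": 0, "dz": 0.5, "wx": 0, "wy": 0, "wz": 0, "gripper": 40},
    {"dx": 0, "dy": 0, "dz": 0, "wx": 0, "wy": 0, "wz": 0, "gripper": 40},
    {"dx": 0, "dy": 0, "dz": 0, "wx": 0, "wy": 0, "wz": 0, "gripper": 40},
  ],
)

```text
t: 34.72
tool_pos: [0.4643, -0.2751, 0.0383]
eef_rot: [179.9, 12.1, 99.8]
force: [-0.1, -0.5, 0.0]
finger_gap: 0.05
```

>>> move_arm(
  deltas=[
    {"dx": 0.1, "dy": 0, "dz": 0.5, "wx": 0, "wy": 0, "wz": 0, "gripper": 40},
    {"dx": 0, "dy": 0, "dz": 0, "wx": 0, "wy": 0, "wz": 0, "gripper": 40},
    {"dx": 0.1, "dy": 0, "dz": 0.5, "wx": 0, "wy": 0, "wz": 0, "gripper": 40},
    {"dx": 0, "dy": 0, "dz": 0, "wx": 0, "wy": 0, "wz": 0, "gripper": 40},
    {"dx": 0, "dy": 0, "dz": 0, "wx": 0, "wy": 0, "wz": 0, "gripper": 40},
  ],
)

```text
t: 35.35
tool_pos: [0.4643, -0.2751, 0.0382]
eef_rot: [180.0, 12.1, 99.8]
force: [-5.1, 3.9, 9.9]
finger_gap: 0.0497
```

Run:
```python
from plan import *
s=log(); S2=np.load('S2.npy'); W=Ttool(s)@S2; print(s['ft_torque'],W.round(4)[:3])
im=cams.grab_frame('side'); cv2.imwrite('pics/s24.png',cv2.resize(im[180:260,350:430],None,fx=8,fy=7.4,interpolation=cv2.INTER_CUBIC))
im=cams.grab_frame('wrist'); cv2.imwrite('pics/w24.png',im)
```

```text
t 35.35 p [ 0.4643 -0.2751  0.0382] rpy [180.    12.07  99.79] q [-38.8  10.5 116.2 -11.3  44.8 -41.1] F [-5.1  3.9  9.9] gap 49.7
[ 0.49556396  0.67517456 -0.18014153] [[ 1.701e-01 -9.854e-01  6.000e-04  4.643e-01]
 [-9.854e-01 -1.701e-01 -5.000e-04 -2.775e-01]
 [ 6.000e-04 -5.000e-04 -1.000e+00  3.810e-02]]
```

View pics/s24.png

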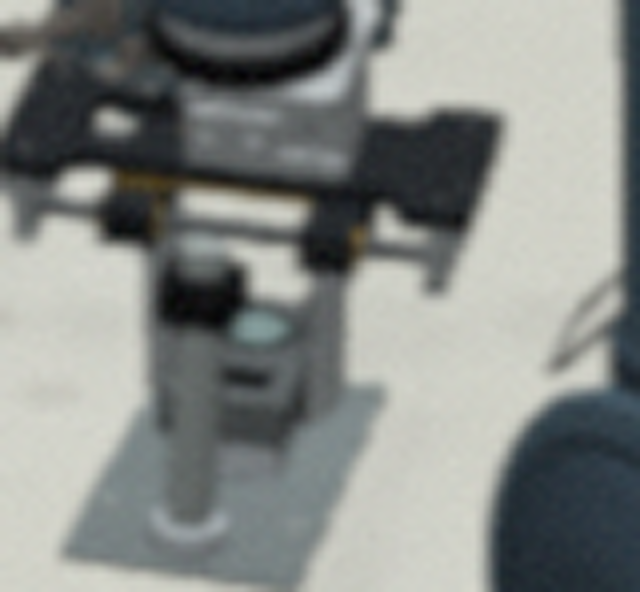

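View pics/w24.png

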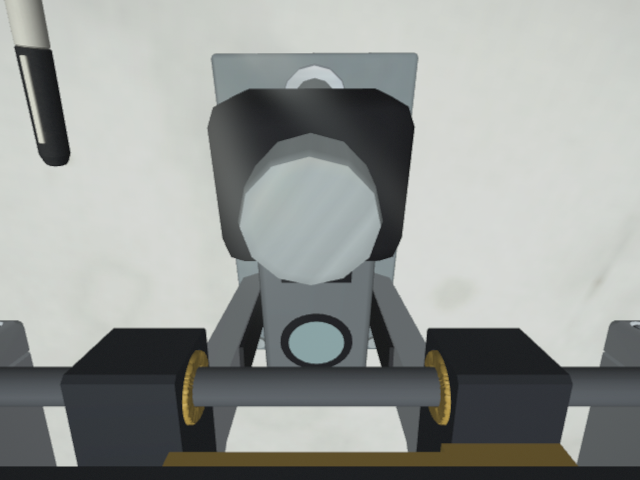

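>>> move_arm(
  deltas=[
    {"dx": -0.1, "dy": 0, "dz": -0.4, "wx": 0, "wy": 0, "wz": 0, "gripper": 40},
    {"dx": 0, "dy": 0, "dz": 0, "wx": 0, "wy": 0, "wz": 0, "gripper": 40},
    {"dx": 0, "dy": 0, "dz": 0, "wx": 0, "wy": 0, "wz": 0, "gripper": 40},
    {"dx": 0, "dy": 0, "dz": 0, "wx": 0, "wy": 0, "wz": 0, "gripper": 40},
    {"dx": 0, "dy": 0, "dz": 0, "wx": 0, "wy": 0, "wz": 0, "gripper": 40},
  ],
)

```text
t: 36.08
tool_pos: [0.4643, -0.2751, 0.0382]
eef_rot: [180.0, 12.1, 99.8]
force: [-3.3, 2.8, 7.5]
finger_gap: 0.0497
```

>>> move_arm(
  deltas=[
    {"dx": -0.1, "dy": 0, "dz": -0.6, "wx": 0, "wy": 0, "wz": 0, "gripper": 40},
    {"dx": 0, "dy": 0, "dz": 0, "wx": 0, "wy": 0, "wz": 0, "gripper": 40},
    {"dx": 0, "dy": 0, "dz": 0, "wx": 0, "wy": 0, "wz": 0, "gripper": 40},
    {"dx": 0, "dy": 0, "dz": 0, "wx": 0, "wy": 0, "wz": 0, "gripper": 40},
    {"dx": 0, "dy": 0, "dz": 0, "wx": 0, "wy": 0, "wz": 0, "gripper": 40},
  ],
)

```text
t: 36.7
tool_pos: [0.4644, -0.2751, 0.0383]
eef_rot: [179.9, 12.1, 99.8]
force: [1.3, 0.4, -0.1]
finger_gap: 0.0498
```

>>> move_arm(
  deltas=[
    {"dx": 0, "dy": 0, "dz": 0, "wx": 0, "wy": 0, "wz": 0, "gripper": 49},
    {"dx": 0, "dy": 0, "dz": 0, "wx": 0, "wy": 0, "wz": 0, "gripper": 51},
    {"dx": 0, "dy": 0, "dz": 0, "wx": 0, "wy": 0, "wz": 0, "gripper": 53},
    {"dx": 0, "dy": 0, "dz": 0, "wx": 0, "wy": 0, "wz": 0, "gripper": 56},
    {"dx": 0, "dy": 0, "dz": 0, "wx": 0, "wy": 0, "wz": 0, "gripper": 60},
  ],
)

```text
t: 37.33
tool_pos: [0.4643, -0.275, 0.0382]
eef_rot: [180.0, 12.1, 99.8]
force: [-0.1, 0.0, -0.5]
finger_gap: 0.0596
```

Run:
```python
from plan import *
s=log()
im=cams.grab_frame('wrist'); cv2.imwrite('pics/w25.png',im)
```

```text
t 37.33 p [ 0.4643 -0.275   0.0382] rpy [179.96  12.07  99.78] q [-38.8  10.5 116.2 -11.3  44.7 -41.2] F [-0.1  0.  -0.5] gap 59.6
```

View pics/w25.png

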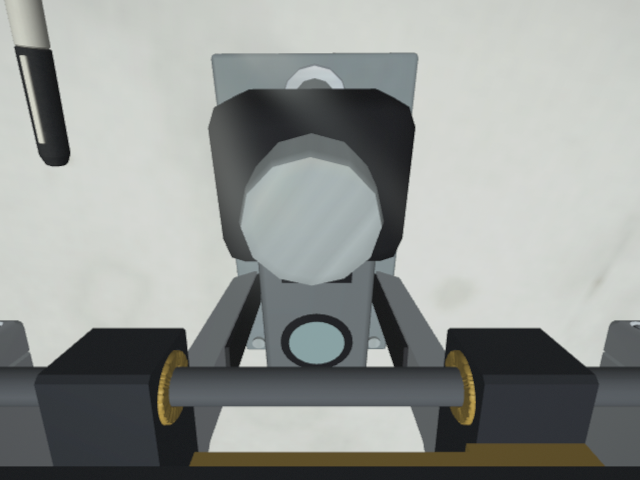

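>>> move_arm(
  deltas=[
    {"dx": 0, "dy": 0, "dz": 0, "wx": 0, "wy": 0, "wz": 0, "gripper": 70},
    {"dx": 0, "dy": 0, "dz": 0, "wx": 0, "wy": 0, "wz": 0, "gripper": 76},
    {"dx": -1.5, "dy": 0, "dz": -7, "wx": 0, "wy": 0, "wz": 0, "gripper": 76},
    {"dx": -3.2, "dy": 0, "dz": -15, "wx": 0, "wy": 0, "wz": 0, "gripper": 76},
    {"dx": -4.3, "dy": 0, "dz": -20, "wx": 0, "wy": 0, "wz": 0, "gripper": 76},
  ],
)

```text
t: 38.0
tool_pos: [0.4643, -0.2751, 0.0824]
eef_rot: [179.9, 12.1, 99.8]
force: [-0.2, -0.2, 0.1]
finger_gap: 0.0758
```

>>> move_arm(
  deltas=[
    {"dx": -6, "dy": 0, "dz": -25, "wx": 0, "wy": 0, "wz": 0, "gripper": 76},
    {"dx": -10, "dy": 0, "dz": -25, "wx": 0, "wy": 0.05, "wz": 0, "gripper": 76},
    {"dx": -20, "dy": 0, "dz": -20, "wx": 0, "wy": 0.05, "wz": 0, "gripper": 76},
    {"dx": -25, "dy": 0, "dz": -10, "wx": 0, "wy": 0.05, "wz": 0, "gripper": 76},
    {"dx": -25, "dy": 0, "dz": 0, "wx": 0, "wy": 0.05, "wz": 0, "gripper": 76},
  ],
)

```text
t: 38.62
tool_pos: [0.4772, -0.3459, 0.1739]
eef_rot: [179.8, 0.7, 99.8]
force: [0.5, -0.4, 0.1]
finger_gap: 0.0761
```

>>> move_arm(
  deltas=[
    {"dx": -20, "dy": 0, "dz": 0, "wx": 0, "wy": 0, "wz": 0, "gripper": 76},
    {"dx": 0, "dy": 0, "dz": 0, "wx": 0, "wy": 0, "wz": 0, "gripper": 76},
    {"dx": 0, "dy": 0, "dz": 0, "wx": 0, "wy": 0, "wz": 0, "gripper": 76},
    {"dx": 0, "dy": 0, "dz": 0, "wx": 0, "wy": 0, "wz": 0, "gripper": 76},
    {"dx": 0, "dy": 0, "dz": 0, "wx": 0, "wy": 0, "wz": 0, "gripper": 76},
  ],
)

```text
t: 39.25
tool_pos: [0.4796, -0.3634, 0.1708]
eef_rot: [180.0, 0.6, 99.8]
force: [-0.3, -0.3, 0.4]
finger_gap: 0.0763
```

Run:
```python
from plan import *
s=log(); json.dump(Ttool(s).tolist(),open('w26.json','w'))
im=cams.grab_frame('wrist'); cv2.imwrite('pics/w26.png',im)
im=cams.grab_frame('side'); cv2.imwrite('pics/s26f.png',im); cv2.imwrite('pics/s26.png',cv2.resize(im[180:260,350:430],None,fx=8,fy=7.4,interpolation=cv2.INTER_CUBIC))
im=cams.grab_frame('top'); cv2.imwrite('pics/t26.png',im)
```

```text
t 39.25 p [ 0.4796 -0.3634  0.1708] rpy [179.96   0.61  99.83] q [-47.8  10.4  99.3  -0.3  69.7 -57.5] F [-0.3 -0.3  0.4] gap 76.3
```

View pics/w26.png

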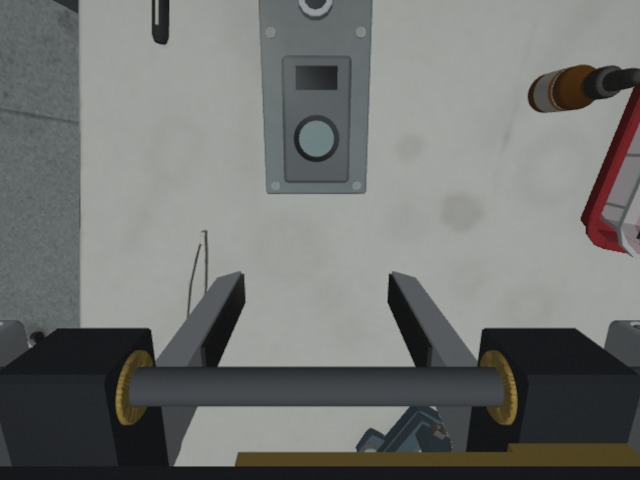

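View pics/s26.png

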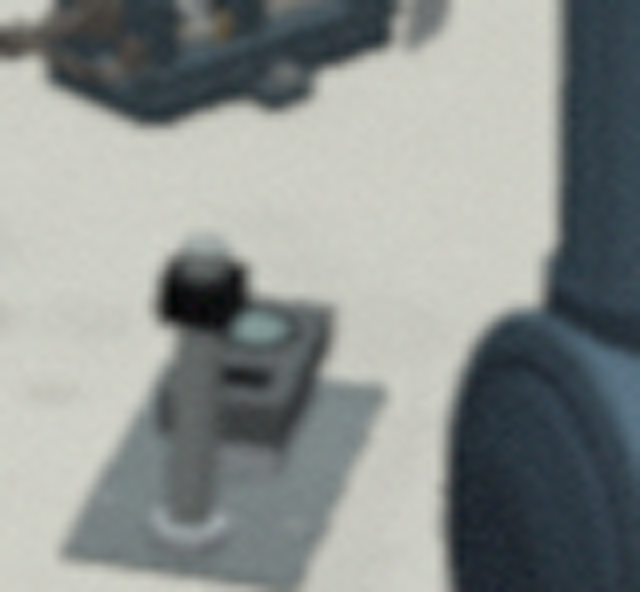

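View pics/t26.png

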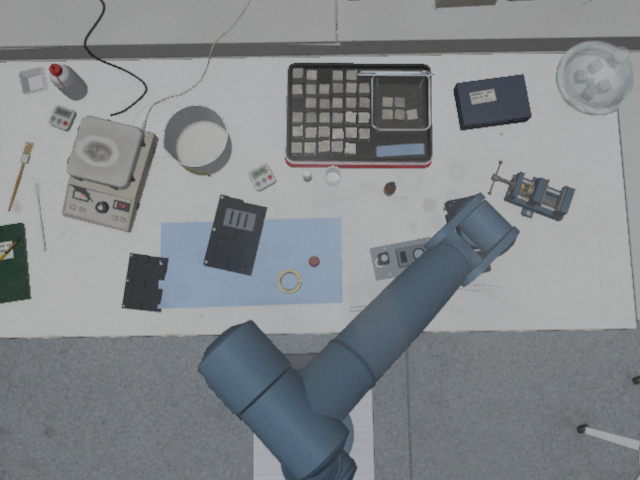

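Run:
```python
from plan import *
p=cams.camera_params('wrist');f=240/np.tan(np.radians(p['fov_y']/2))
c=(f,p['cx'],p['cy'],np.array(json.load(open('w26.json')))@p['T_tool_cam'])
im=cv2.imread('pics/w26.png'); cv2.imwrite('pics/w26c.png',cv2.resize(im[0:210,240:400],None,fx=4,fy=2.8,interpolation=cv2.INTER_CUBIC)); cv2.imwrite('pics/w26d.png',cv2.resize(im[30:205,250:385],None,fx=4.4,fy=3.4,interpolation=cv2.INTER_CUBIC))
x=fr(YS);n=np.array([-x[1],x[0]])
S=plane(c,[(282,56),(352,56),(348.5,182.5),(285,182.5)],.049)[:,:2]; d=S-np.roll(S,1,0)
print('S',((S-CS)@x*1000).round(1),((S-CS)@n*1000).round(1),'centre',S.mean(0),np.linalg.norm(d,axis=1).round(4),np.degrees(np.arctan2(d[:,1],d[:,0])).round(1))
B=plane(c,[(266,193.5),(366.5,193)],.005)[:,:2]; print('base near',((B-CS)@x*1000).round(1),((B-CS)@n*1000).round(1))
s=plane(c,[(270.5,32),(361,32),(276,186),(357,186)],.006)[:,:2];print('base screws',((s-CS)@x*1000).round(1),((s-CS)@n*1000).round(1))
```

```text
S [ 44.3  44.3 -44.5 -44.5] [ 23.9 -25.4 -25.1  23.8] centre [ 0.46551011 -0.27715215] [0.0888 0.0493 0.0888 0.049 ] [  99.8    9.8  -80.4 -170.2]
base near [-59.8 -59.4] [ 44.8 -45.5]
base screws [ 70.  70. -53. -53.] [ 36.2 -36.1  35.5 -36.7]
```

View pics/w26d.png

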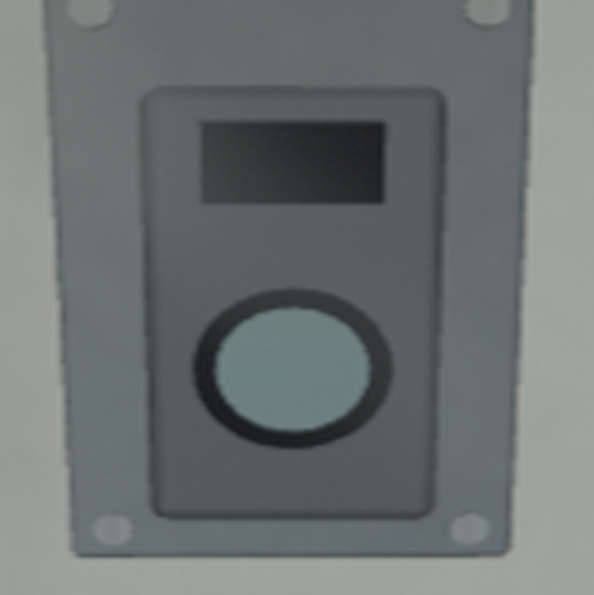

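Run:
```python
from station import workorder,get_state
print(workorder.job_done()); print(get_state()['t'])
```

```text
the job is handed in; nothing more can be done
None
the job is handed in; nothing more can be done
```

The sensor now lies window up on the pedestal, lengthwise along the stand. The job was handed in at about 39.4 s, under the 64 s limit.

**What I did**
1. I gripped the sensor by its long sides and tilted its front edge up about 30°. A slight contact of about 3 N on the far end eased when I moved it forward, and I then drew it out from under the strip.
2. I stood it on its far end on the bare bench near (0.51, -0.43) and let go. The end touched down at about 5 N.
3. I gripped it again from the window side, finished turning it over and laid it on the pedestal. I then opened the fingers and backed the arm away.

**Last checks (wrist, side and top pictures)**
- **Position:** the sensor's centre is within about 0.5 mm of the stand's, and its direction agrees to well under 1°. That is finer than the camera calibration, which is good to about 2 mm.
- **Other things:** the battery pack is still in its cutout. The top picture shows the other objects where they were, apart from the tweezers and marker, which are mostly hidden by the arm there. The robot was touching nothing.

**Disagreements**
- The sensor turned about 5° in the first grip while it was being lifted. I measured this and corrected for it before standing it up.
- It touched the pedestal about 1 mm higher than I had worked out, with up to about 12 N. I eased that off to about zero before letting go, and it did not move on release.

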